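# Load, close and start the instrument steriliser

## Task

Pull the lid off the steriliser and lay it down on the bench, then put all the used spatulas and loops from the blue mat into the steriliser's well, each dropped in working end down and handle up. Press the lid back down onto the well until it has snapped home and lies level, and after that press the green start button fully down and let it come back up. Leave the rest of the bench as it is.

Things in the scene. Friction and masses are not known exactly. Their poses are not given: they have to be found in the camera images.
- steriliser: bench-top instrument steriliser, a white box fixed on the bench: 250 mm deep (its x; back is +x), 160 mm wide (y), top face at 150 mm; origin under its centre, on the bench. In the rear of its top an upright round well of bright steel, lidded at the start, with a collar 18 mm above the top face; in front, on a flat black panel, a display and the green start button.
- well_rim (a point): centre of the well's mouth at the top of the collar, 168 mm above the bench; collar 86 mm across outside, well 78 to 80 mm inside. Axes as the steriliser's. Three steel spring balls, evenly spaced, stick out about 4 mm from the collar's outside, 6.5 mm below the rim: they catch the lid's skirt.
- well_floor (a point): centre of the well's flat floor, 136 mm below the rim, 32 mm above the bench. Axes as the steriliser's.
- lid: loose steel lid, 98 mm across, 130 g; at the start seated on the collar. Origin: centre of its disc's underside, which rests on the rim; z up. Disc 4 mm thick; skirt (91 mm inside) hangs 14 mm; black knob 30 mm across, 8 to 34 mm above the origin. A pull of 5 to 8 N frees it. Laid on the collar it rides 5 to 10 mm high, askew, on the balls; 10 to 15 N down on the knob snaps it level.
- start_top (a point): centre of the top of the round green start button (30 mm across) in its black ring, about 170 mm above the bench; it is pressed straight down.
- start (a joint): travel of the start button: 0 released, 0.006 m fully pressed; its spring takes 1.5 N to begin and 5 N fully down, and pushes it back.
- mat: flat blue mat fixed on the bench, 240 mm (x) by 340 mm (y), 2 mm thick, on which the hand instruments lie at the start; origin at the centre of its underside.
- tool1: spatula with a red square handle and a flat steel blade, 130 mm long, 35 g, lying flat at the start; absent in some starts. Origin on its axis at mid-length; x points to the handle end. Handle 12 mm square from x = -10 to +65 mm; 6 mm steel shank down to x = -40 mm; working end, 9 mm wide, 2.5 mm thick, to x = -65 mm. Balance point near x = +20 mm.
- tool2: inoculating loop with a yellow square handle and a small steel wire loop, 130 mm long, 35 g, lying flat at the start; absent in some starts. Origin on its axis at mid-length; x points to the handle end. Handle 12 mm square from x = -10 to +65 mm; 6 mm steel shank down to x = -40 mm; working end, 9 mm wide, 2.5 mm thick, to x = -65 mm. Balance point near x = +20 mm.
- tool3: spatula with a bright orange square handle and a flat steel blade, 130 mm long, 35 g, lying flat at the start; absent in some starts. Origin on its axis at mid-length; x points to the handle end. Handle 12 mm square from x = -10 to +65 mm; 6 mm steel shank down to x = -40 mm; working end, 9 mm wide, 2.5 mm thick, to x = -65 mm. Balance point near x = +20 mm.
- tool4: inoculating loop with a green square handle and a small steel wire loop, 130 mm long, 35 g, lying flat at the start; absent in some starts. Origin on its axis at mid-length; x points to the handle end. Handle 12 mm square from x = -10 to +65 mm; 6 mm steel shank down to x = -40 mm; working end, 9 mm wide, 2.5 mm thick, to x = -65 mm. Balance point near x = +20 mm.
- tool5: spatula with a white square handle and a flat steel blade, 130 mm long, 35 g, lying flat at the start; absent in some starts. Origin on its axis at mid-length; x points to the handle end. Handle 12 mm square from x = -10 to +65 mm; 6 mm steel shank down to x = -40 mm; working end, 9 mm wide, 2.5 mm thick, to x = -65 mm. Balance point near x = +20 mm.
- tool6: inoculating loop with a black square handle and a small steel wire loop, 130 mm long, 35 g, lying flat at the start; absent in some starts. Origin on its axis at mid-length; x points to the handle end. Handle 12 mm square from x = -10 to +65 mm; 6 mm steel shank down to x = -40 mm; working end, 9 mm wide, 2.5 mm thick, to x = -65 mm. Balance point near x = +20 mm.
- dish: closed petri dish, 94 mm across, 17 mm high; bystander. Origin at the centre of the underside.
- marker: blue marker pen with a black cap, 136 mm long, 14 mm thick, lying on the bench; bystander, not an instrument. Origin on its axis.
- slidebox: grey slide box, 85 by 100 mm, 30 mm high; bystander. Origin at the centre of the underside.
- beaker: glass beaker, 70 mm across, 95 mm high; bystander. Origin at the centre of the underside.
- washbottle: white wash bottle with a red cap and spout, 60 mm across, 205 mm high; bystander. Origin at the centre of the underside.
- reagent: brown glass jar with a black cap, 56 mm across, 100 mm high; bystander. Origin at the centre of the underside.

How it is judged:
By the outcome, as a careful person would: the job done as asked, in the order asked, and still so for the second after the job is handed in, with the robot touching nothing.
Of tool1, tool2, tool3, tool4, tool5, tool6 only 4 to 6 are there at a start; the rules pass over those that are not, and their reading is None.
At some moment in a run one of tool1, tool2, tool3, tool4, tool5, tool6, lid may be knocked a few centimetres aside while the robot is not near it.
It also fails if it takes over 210 s, if anything falls off the work surface, if the arm or the gripper's body presses on something with over 40 N, if the wrist force passes 120 N, or if a joint passes its speed limit or range.

## Robot

A 7-joint arm with a two-finger parallel gripper is mounted at the origin on the work surface. World frame = base frame: x ahead of the robot, y to its left, z up, the work surface at z = 0. Lengths are in m, angles in rad, forces in N, time in s.
With the tool pointing down it reaches from about 0.425 to 0.875 m from the base axis. Payload 4.7 kg.
Tool frame: the origin (TCP) lies at the very end of the fingers, on their centre line; the grasp point (between the pads) lies 19 mm behind it; z points along the fingers, x is the direction in which the jaws open and shut, and the axes are right-handed (so a half turn about z gives the same grasp; the last joint's range is limited). The gripper opens to 87 mm and grips with 3 to 60 N. Pads are 19 mm wide; open, the fingers measure 117 mm over their backs; the gripper's body (75 mm by 190 mm) begins 51 mm behind the grasp point.
Start: joints at [1.174, 0.321, -0.07, 1.45, 0.023, 1.371, -0.057], TCP at [0.26, -0.596, 0.223] pointing down, gripper open.
Joint ranges: [-2.86, 2.86], [-0.3, 2.09], [-1.38, 1.24], [0.06, 2.45], [-1.56, 4.7], [0.09, 2.05], [-2.69, 2.69]. Speed limits (rad/s): [2.57, 2.57, 3.14, 3.14, 3.14, 3.14, 3.14].

## Interface

Orientations are given as a rotation vector (axis times angle).
In Python, from station import bot, read_camera, camera_params, ticket gives the robot as it stands.
- The arm moves only by the tool jog_arm, never from a script. Its argument "steps" is text: rows parted by semicolons, each of 7 numbers parted by spaces: the shift along the tool's x, y, z in m, then the turn, a rotation vector about the tool's x, y, z in degrees, then the opening, from 0 (shut) to 1 (fully open). A call has 1 to 8 rows; each row shifts and turns the pose as measured when the row begins, along the tool's axes as they then stand; what a row does not reach is not made up. A row lasts 1/8 s, in which the tool goes at most 62.5 mm and 10.7 degrees, less where a joint would pass 70% of its speed; a pose out of reach is approached as far as the arm can. A call with a gripper value outside its range is refused whole. The fingers move at their own pace and stop on an object; "force" is the grip in N (left out, the last holds). Time passes only in rows, so rows that do not move let the fingers close. It gives the time, the measured TCP pose, the force and the opening at its end, in the units of the state.
- bot.sense(): the state, without advancing time (a new reading comes with each control period).
- read_camera(name): name is "side" or "top" or "wrist"; returns the picture (384x512x3 uint8, red, green, blue); there is no depth.
- camera_params(name): a dict with "mtx" (3x3 intrinsics, pixels), "world_to_cam" (4x4, takes a point from world to camera coordinates); the wrist camera has in their place "tool_from_camera" (4x4, takes a point from camera to tool coordinates, whose origin is the TCP and whose axes are the tool frame's). Camera axes: x right, y up, looking along -z (the intrinsics and any distortion apply to the point x, -y, -z); pixel columns grow to the right and rows downward; lengths in m; the calibration is good to about 2 mm. A picture is of the moment at which its call begins: read the wrist's pose just before it. camera_params takes no time and is no camera call.
- ticket.sign_off(): hands the job in, once; it reports no verdict.
The state is a dict: "clock": time; "joint_pos": joint angles; "dq": joint speeds; "joint_efforts": joint torques, N m; "eef_pos": TCP position; "tcp_rot": TCP orientation; "ft_force": force on the tool from outside, world axes, zero at the start; "moment": the same for the moment, N m; "finger_gap": finger opening in m.
Only numpy, scipy, OpenCV 4.12 (cv2) and the standard library are available. Lean on these libraries where they do the work, as an engineer would, in place of code of your own. Each camera call takes 0.05 s, during which the arm holds its last target.

## Working session

There is one attempt and no reset: what is moved stays moved. The work goes in short steps, Python scripts to look and compute and a tool call to move; the robot and the scene stay as the last step left them, time stands still between calls to the robot, and variables do not carry over. Pictures are saved under pics/ and viewed, and the job is handed in when it is done.

Besides the shell and the picture viewer there is one more tool, called after ">>>" as name(argument=value, ...), one argument or row to a line, values as JSON. jog_arm: Moves the arm, as the interface text tells. Its arguments: {"type":"object","properties":{"steps":{"type":"string"},"force":{"type":"number"}},"required":["steps"]}

```bash
ls; mkdir -p pics
python3 - <<'E'
from station import bot, read_camera, camera_params
import cv2
print(bot.sense())
for n in ["side","top","wrist"]:
    im=read_camera(n); cv2.imwrite(f"pics/a_{n}.png",im[:,:,::-1]); print(n,camera_params(n))
E
```

```text
pics
{'clock': 0.0, 'joint_pos': array([ 1.17410181,  0.32186044, -0.07010701,  1.45168046,  0.02261684,
        1.37080519, -0.05688059]), 'dq': array([ 1.35608188e-03, -5.12791851e-04, -1.68218273e-03, -4.19386873e-04,
        7.14333303e-04,  3.25986191e-04,  6.92127447e-05]), 'joint_efforts': array([-2.17192942e-04, -4.91294825e+01, -4.04057242e-01, -3.12525415e+01,
       -6.37814845e-02,  4.38063231e-02,  1.86629118e-04]), 'eef_pos': array([ 0.25930641, -0.59542471,  0.22143465]), 'tcp_rot': array([-2.62706255,  1.72103182,  0.00267128]), 'ft_force': array([-0.1847758 ,  0.67655036, -1.22759883]), 'moment': array([-0.01210983,  0.01332535,  0.03313211]), 'finger_gap': 0.0869853506901975}
side {'mtx': array([[357.75757163,   0.        , 250.27151235],
       [  0.        , 357.75757163, 195.50856024],
       [  0.        ,   0.        ,   1.        ]]), 'world_to_cam': array([[-0.90205457, -0.43144663, -0.01230297,  0.45149084],
       [ 0.24690608, -0.53918346,  0.80518233, -0.27703143],
       [-0.35402676,  0.72328072,  0.5928997 , -0.74555684],
       [ 0.        ,  0.      
[... 292 characters left out ...]
707 ,  0.02436215,  0.17942091, -0.5928789 ],
       [-0.17963312,  0.00680334,  0.98371015, -1.27708292],
       [ 0.        ,  0.        ,  0.        ,  1.        ]])}
wrist {'mtx': array([[339.28272594,   0.        , 254.13267022],
       [  0.        , 339.28272594, 195.83989145],
       [  0.        ,   0.        ,   1.        ]]), 'tool_from_camera': array([[ 9.99999559e-01,  2.38404101e-04, -9.08758847e-04,
         3.55283684e-04],
       [-1.96090773e-05, -9.61761934e-01, -2.73886806e-01,
        -7.45441081e-02],
       [-9.39305404e-04,  2.73886703e-01, -9.61761505e-01,
        -1.62031721e-01],
       [ 0.00000000e+00,  0.00000000e+00,  0.00000000e+00,
         1.00000000e+00]])}
```

View pics/a_top.png

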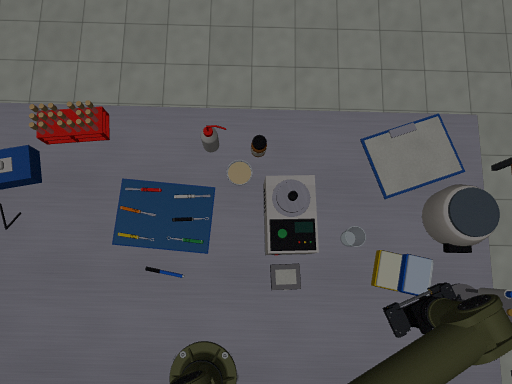

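View pics/a_side.png

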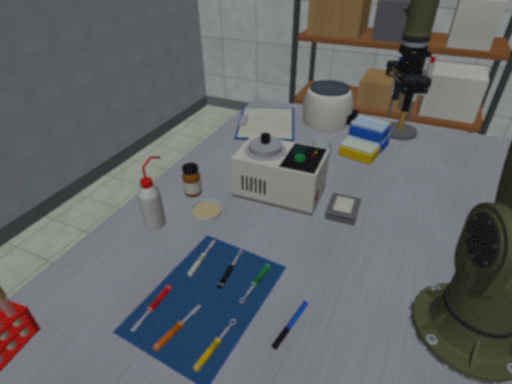

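View pics/a_wrist.png

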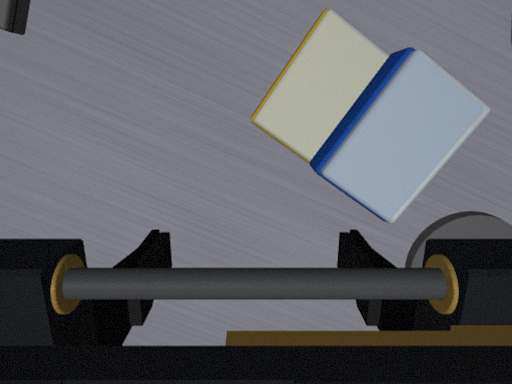

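The top view shows the steriliser with its lid at about (292,195), the mat at about (165,215), and all six tools. Next I'll write the helpers and measure.

```bash
cat > h.py <<'E'
from station import bot, read_camera, camera_params
import numpy as np, cv2
from scipy.spatial.transform import Rotation as Rn
np.set_printoptions(precision=4,suppress=True)
def cam(name,s=None):
    p=camera_params(name)
    if name=="wrist":
        s=s or bot.sense(); T=np.eye(4);T[:3,:3]=Rn.from_rotvec(s['tcp_rot']).as_matrix();T[:3,3]=s['eef_pos']
        return p['mtx'],T@p['tool_from_camera']
    return p['mtx'],np.linalg.inv(p['world_to_cam'])
def px2w(c,px,z):
    K,T=c; px=np.atleast_2d(px).astype(float)
    d=np.c_[(px[:,0]-K[0,2])/K[0,0],-(px[:,1]-K[1,2])/K[1,1],-np.ones(len(px))]@T[:3,:3].T
    o=T[:3,3]; return o+d*((z-o[2])/d[:,2])[:,None]
def w2px(c,P):
    K,T=c; q=(np.atleast_2d(P)-T[:3,3])@T[:3,:3]
    return np.c_[K[0,2]+K[0,0]*q[:,0]/-q[:,2],K[1,2]-K[1,1]*q[:,1]/-q[:,2]]
def snap(name,fn,crop=None,scale=1):
    s=bot.sense(); im=read_camera(name); c=cam(name,s)
    o=im[:,:,::-1]
    if crop: x0,y0,x1,y1=crop;o=o[y0:y1,x0:x1]
    if scale!=1:o=cv2.resize(o,None,fx=scale,fy=scale,interpolation=cv2.INTER_CUBIC)
    cv2.imwrite(f"pics/{fn}.png",o); return im,c
def down(yx):  # tool down, tool x axis at heading yx (deg) ; y = z cross x
    a=np.radians(yx); x=np.array([np.cos(a),np.sin(a),0]); z=np.array([0,0,-1.]); return np.c_[x,np.cross(z,x),z]
def go(P,R=None,s=None):
    "print total shift (tool axes, m) and turn (deg) to reach pose, tool turned last"
    s=s or bot.sense(); R0=Rn.from_rotvec(s['tcp_rot']).as_matrix()
    R=R0 if R is None else R
    d=R0.T@(np.array(P)-s['eef_pos']); t=np.degrees(Rn.from_matrix(R0.T@R).as_rotvec())
    n=int(max(np.ceil(np.linalg.norm(d)/.06),np.ceil(np.linalg.norm(t)/10),1))
    print("shift",d,"turn",t,"rows",n)
    # per-row shifts if turning evenly while moving straight
    if np.linalg.norm(t)>2:
        for i in range(n):
            Ri=Rn.from_matrix(R0)*Rn.from_rotvec(np.radians(t)*i/n)
            print("  row",i+1,Ri.inv().apply(np.array(P)-s['eef_pos'])/n,t/n)
    return d,t
def st():
    s=bot.sense();R=Rn.from_rotvec(s['tcp_rot']).as_matrix()
    print("t",s['clock'],"p",s['eef_pos'],"x",R[:,0],"y",R[:,1],"z",R[:,2],"F",s['ft_force'],"gap",round(s['finger_gap'],4))
    return s
E
python3 - <<'E'
from h import *
st()
im=cv2.imread("pics/a_top.png"); c=cam("top")
f=lambda p,z:px2w(c,p,z)[:,:2]
print("mat corners",f([(121,180),(215,185),(208,253),(113,246)],0.002))
print("lid/knob",f([(292,196)],.202), "top corners",f([(265,176),(315,176),(318,254),(266,255)],.15))
print("btn",f([(282,234)],.17))
print("dish,beaker,wash,reag,slide,marker,lamp",f([(239,173),(350,240),(211,145),(259,150),(286,277),(163,271)],0.0))
big=cv2.resize(im[165:295,100:330],None,fx=3.4,fy=3.4,interpolation=cv2.INTER_CUBIC);cv2.imwrite("pics/b.png",big)
E
```

```text
t 0.15 p [ 0.2594 -0.5955  0.2217] x [ 0.3994 -0.9168 -0.0015] y [-0.9168 -0.3994  0.0001] z [-0.0007  0.0013 -1.    ] F [-0.2759 -0.6423  0.2545] gap 0.0875
mat corners [[ 0.6592  0.3242]
 [ 0.6492 -0.0167]
 [ 0.4046 -0.0011]
 [ 0.4213  0.3332]]
lid/knob [[ 0.5776 -0.2697]] top corners [[ 0.6514 -0.1887]
 [ 0.6556 -0.3515]
 [ 0.4043 -0.3583]
 [ 0.3975 -0.1951]]
btn [[ 0.4626 -0.2428]]
dish,beaker,wash,reag,slide,marker,lamp [[ 0.6967 -0.1025]
 [ 0.4621 -0.5027]
 [ 0.8006  0.0038]
 [ 0.786  -0.1742]
 [ 0.3282 -0.2757]
 [ 0.3391  0.1531]]
```

View pics/b.png

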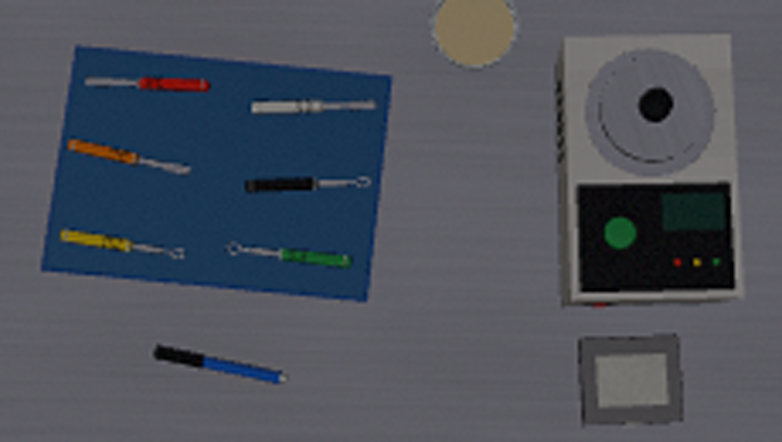

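Run:
```python
from h import *
go((0.55,-0.26,0.33),down(0))
```

```text
shift [-0.1917 -0.4004 -0.108 ] turn [ -0.0452   0.0795 -66.4574] rows 8
  row 1 [-0.024  -0.0501 -0.0135] [-0.0057  0.0099 -8.3072]
  row 2 [-0.0165 -0.053  -0.0135] [-0.0057  0.0099 -8.3072]
  row 3 [-0.0086 -0.0548 -0.0135] [-0.0057  0.0099 -8.3072]
  row 4 [-0.0006 -0.0555 -0.0135] [-0.0057  0.0099 -8.3072]
  row 5 [ 0.0074 -0.055  -0.0135] [-0.0057  0.0099 -8.3072]
  row 6 [ 0.0153 -0.0533 -0.0135] [-0.0057  0.0099 -8.3072]
  row 7 [ 0.0228 -0.0506 -0.0135] [-0.0057  0.0099 -8.3072]
  row 8 [ 0.0299 -0.0468 -0.0135] [-0.0057  0.0099 -8.3072]
```

>>> jog_arm(
  steps="-0.024 -0.05 -0.022 0 0 -8.3 1; -0.0165 -0.053 -0.022 0 0 -8.3 1; -0.0086 -0.055 -0.022 0 0 -8.3 1; -0.0006 -0.0555 -0.022 0 0 -8.3 1; 0.0074 -0.055 -0.01 0 0 -8.3 1; 0.0153 -0.053 -0.01 0 0 -8.3 1; 0.0228 -0.0506 0 0 0 -8.3 1; 0.03 -0.0468 0 0 0 -8.3 1",
  force=40,
)

```text
clock: 1.15
eef_pos: [0.5495, -0.2516, 0.3297]
tcp_rot: [-3.138, -0.037, 0.007]
ft_force: [0.6, 0.0, 0.1]
finger_gap: 0.0872
```

Run:
```python
from h import *
st()
go((0.55,-0.26,0.33),down(0))
snap("wrist","c")
```

```text
t 1.15 p [ 0.5495 -0.2516  0.3297] x [ 0.9997  0.0235 -0.0043] y [ 0.0235 -0.9997 -0.0031] z [-0.0043  0.003  -1.    ] F [0.637  0.024  0.0862] gap 0.0872
shift [ 0.0003  0.0085 -0.0004] turn [-0.172   0.2466  1.3484] rows 1
```

View pics/c.png

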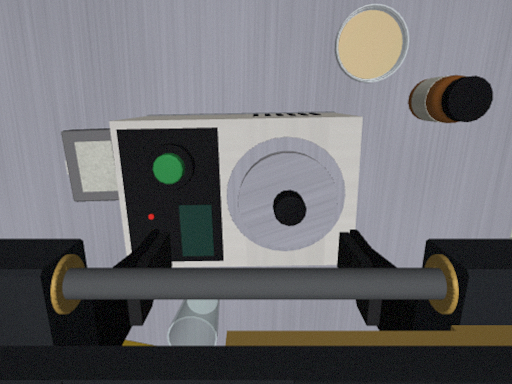

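Run:
```python
from h import *
s=bot.sense();c=cam("wrist",s);im=cv2.imread("pics/c.png")
hs=cv2.cvtColor(im,cv2.COLOR_BGR2HSV)
dark=((hs[:,:,2]<70)).astype(np.uint8);
n,l,stt,cen=cv2.connectedComponentsWithStats(dark)
for i in range(1,n):
    if 200<stt[i,4]<2500: print(stt[i],cen[i])
m=cv2.inRange(hs,(45,90,40),(85,255,255))
n,l,stt,cen=cv2.connectedComponentsWithStats(m)
for i in range(1,n):
    if stt[i,4]>100: print("green",stt[i],cen[i],px2w(c,cen[i],.17))
print("lid",px2w(c,[(286,194),(227,194),(345,194),(286,137),(286,250)],.172))
print("knob top",px2w(c,[(289,208)],.202))
print("box corners",px2w(c,[(112,122),(359,116),(358,265),(130,265)],.15))
g=cv2.HoughCircles(cv2.medianBlur(cv2.cvtColor(im,cv2.COLOR_BGR2GRAY),3),cv2.HOUGH_GRADIENT,1,80,param1=80,param2=25,minRadius=40,maxRadius=70);print(g)
```

```text
[ 440   76   52   46 1889] [465.9661  98.8205]
[273 190  33  36 900] [288.8544 207.6878]
green [152 153  33  32 822] [168.1849 168.1156] [[ 0.4713 -0.233   0.17  ]]
green [ 179  205   35   51 1324] [196.2296 229.8195] [[ 0.498  -0.2953  0.17  ]]
lid [[ 0.5862 -0.2536  0.172 ]
 [ 0.5286 -0.2559  0.172 ]
 [ 0.6438 -0.2512  0.172 ]
 [ 0.5826 -0.1985  0.172 ]
 [ 0.5901 -0.3128  0.172 ]]
knob top [[ 0.5865 -0.2585  0.202 ]]
box corners [[ 0.4121 -0.1929  0.15  ]
 [ 0.655  -0.1773  0.15  ]
 [ 0.6736 -0.3374  0.15  ]
 [ 0.4212 -0.3478  0.15  ]]
[[[283.5 194.5  56.9]]]
```

>>> jog_arm(
  steps="0.034 0.01 0.04 0 0 1.3 1; 0 0 0.04 0 0 0 1; 0 0 0 0 0 0 1",
)

```text
clock: 1.58
eef_pos: [0.5917, -0.2464, 0.2475]
tcp_rot: [-3.131, -0.035, -0.0]
ft_force: [0.2, 0.1, 0.3]
finger_gap: 0.087
```

Run:
```python
from h import *
s=st()
im,c=snap("wrist","d")
_,c2=snap("top","d2",(200,150,360,270),4)
for P in [(.5865,-.260,.202),(.58,-.268,.202)]: print(w2px(c,P),w2px(c2,P),(w2px(c2,P)-[200,150])*4)
```

```text
t 1.575 p [ 0.5917 -0.2464  0.2475] x [0.9997 0.0225 0.0004] y [ 0.0225 -0.9997 -0.0103] z [ 0.0002  0.0103 -0.9999] F [0.155  0.1258 0.3453] gap 0.087
[[246.0148 238.4345]] [[288.8776 193.0887]] [[355.5104 172.3549]]
[[236.0506 249.426 ]] [[291.4638 195.22  ]] [[365.8553 180.8798]]
```

View pics/d.png

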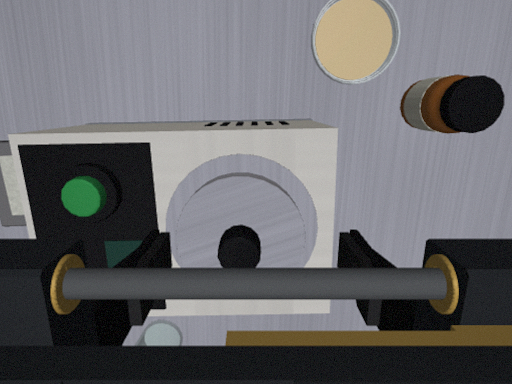

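View pics/d2.png

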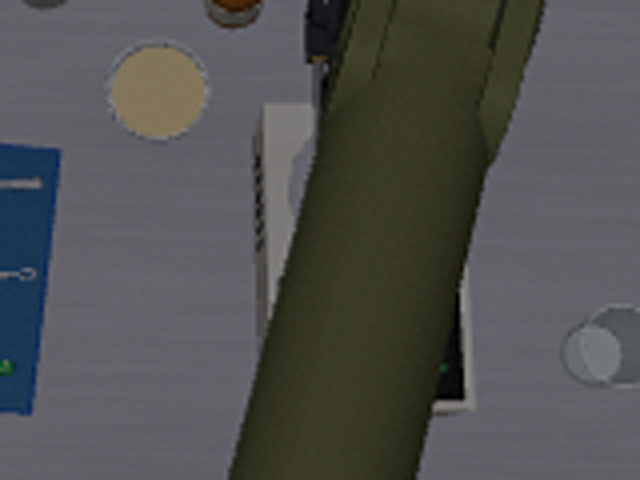

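Run:
```python
from h import *
s=st();im=cv2.imread("pics/d.png")
c=cam("wrist",s)
print(px2w(c,[(239,246),(84,197)],.202), px2w(c,[(84,197)],.17))
```

```text
t 1.675 p [ 0.5935 -0.2472  0.2517] x [0.9997 0.0217 0.0068] y [ 0.0218 -0.9997 -0.0074] z [ 0.0066  0.0076 -0.9999] F [ 0.1691 -0.4975  0.3135] gap 0.0871
[[ 0.5838 -0.2683  0.202 ]
 [ 0.4832 -0.2359  0.202 ]] [[ 0.467  -0.2452  0.17  ]]
```

>>> jog_arm(
  steps="0 0 0 0 0 0 1; 0 0 0 0 0 0 1",
)

```text
clock: 1.92
eef_pos: [0.5944, -0.2485, 0.2559]
tcp_rot: [-3.137, -0.032, -0.019]
ft_force: [0.0, 0.6, -0.5]
finger_gap: 0.0871
```

Run:
```python
from h import *
s=st();im,c=snap("wrist","e",(0,100,512,350),1.5)
hs=cv2.cvtColor(im,cv2.COLOR_RGB2HSV)
for (x0,x1,y0,y1) in [(205,275,200,275)]:
  n,l,stt,cen=cv2.connectedComponentsWithStats((hs[y0:y1,x0:x1,2]<70).astype(np.uint8))
  for i in range(1,n):
    if stt[i,4]>200: print(stt[i]+[x0,y0,0,0,0],cen[i]+[x0,y0])
st()
```

```text
t 1.925 p [ 0.5944 -0.2485  0.2559] x [0.9997 0.0201 0.0119] y [ 0.0202 -0.9998 -0.0044] z [ 0.0118  0.0047 -0.9999] F [ 0.0032  0.6424 -0.4988] gap 0.0871
[ 214  218   42   48 1564] [234.8223 241.6113]
[205 268  70   7 401] [239.404  270.4763]
t 1.975 p [ 0.5945 -0.2485  0.2561] x [0.9997 0.0202 0.0123] y [ 0.0202 -0.9998 -0.0042] z [ 0.0122  0.0044 -0.9999] F [ 0.4617 -0.0998  0.2961] gap 0.0868
```

View pics/e.png

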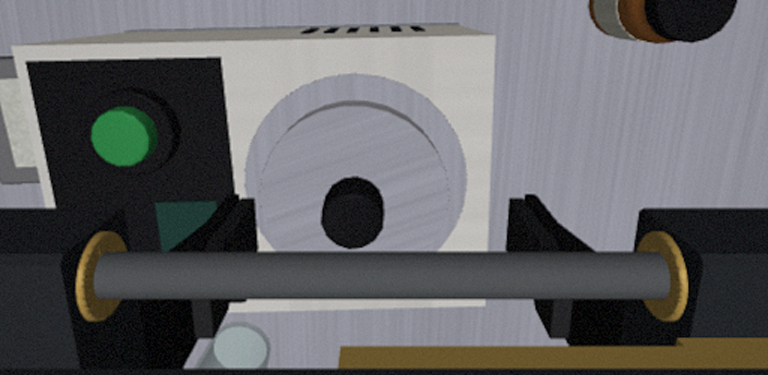

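Run:
```python
from h import *
s=st();c=cam("wrist",s)
print(px2w(c,[(235,244)],.202), px2w(c,[(83,191)],.17),px2w(c,[(235,178),(235,143)],.172))
p=px2w(c,[(235,244)],.202)[0]
print(px2w(c,[(214,244),(256,244)],.202))
go((p[0],p[1],.2),down(0))
```

```text
t 1.975 p [ 0.5945 -0.2485  0.2561] x [0.9997 0.0202 0.0123] y [ 0.0202 -0.9998 -0.0042] z [ 0.0122  0.0044 -0.9999] F [ 0.4617 -0.0998  0.2961] gap 0.0868
[[ 0.5823 -0.2703  0.202 ]] [[ 0.4664 -0.2429  0.17  ]] [[ 0.5808 -0.2305  0.172 ]
 [ 0.5807 -0.2046  0.172 ]]
[[ 0.5678 -0.2705  0.202 ]
 [ 0.5967 -0.2701  0.202 ]]
shift [-0.0134  0.0217  0.0558] turn [-0.2474 -0.7024  1.1572] rows 2
```

>>> jog_arm(
  steps="-0.013 0.0215 0.02 0 -0.7 1.2 1; 0 0 0.03 0 0 0 1; 0 0 0.01 0 0 0 1; 0 0 0 0 0 0 1",
)

```text
clock: 2.48
eef_pos: [0.5787, -0.2767, 0.193]
tcp_rot: [-3.141, 0.013, 0.004]
ft_force: [0.2, 0.1, 0.1]
finger_gap: 0.0869
```

Run:
```python
from h import *
s=st();go((.581,-.270,.178),down(0))
```

```text
t 2.475 p [ 0.5787 -0.2767  0.193 ] x [ 1.     -0.008  -0.0023] y [-0.0081 -1.     -0.0008] z [-0.0023  0.0009 -1.    ] F [0.245  0.1379 0.0564] gap 0.0869
shift [ 0.0022 -0.0067  0.015 ] turn [-0.0486  0.1338 -0.4612] rows 1
```

>>> jog_arm(
  steps="0.002 -0.007 0.013 0 0 0 1; 0 0 0 0 0 0 1; 0 0 0 0 0 0 0; 0 0 0 0 0 0 0; 0 0 0 0 0 0 0; 0 0 0 0 0 0 0",
  force=40,
)

```text
clock: 3.22
eef_pos: [0.5824, -0.2695, 0.1818]
tcp_rot: [3.141, -0.012, 0.002]
ft_force: [-0.1, 0.4, 0.1]
finger_gap: 0.0551
```

Run:
```python
from h import *
s=st();go((.581,-.270,.178),down(0))
```

```text
t 3.225 p [ 0.5824 -0.2695  0.1818] x [ 1.     -0.0075  0.0014] y [-0.0075 -1.      0.001 ] z [ 0.0014 -0.001  -1.    ] F [-0.1297  0.3541  0.0536] gap 0.0551
shift [-0.0014  0.0005  0.0038] turn [ 0.0571 -0.0783 -0.429 ] rows 1
```

>>> jog_arm(
  steps="-0.001 0 0.003 0 0 0 0; 0 0 0 0 0 0 0; 0 0 0 0 0 0 0; 0 0 0 0 0 0 0; 0 0 0 0 0 0 0; 0 0 0 0 0 0 0",
)

```text
clock: 3.98
eef_pos: [0.5815, -0.2697, 0.1788]
tcp_rot: [3.14, -0.012, 0.003]
ft_force: [-0.2, -0.2, 0.6]
finger_gap: 0.0292
```

>>> jog_arm(
  steps="0 0 -0.01 0 0 0 0; 0 0 -0.03 0 0 0 0; 0 0 -0.04 0 0 0 0; 0 0 -0.02 0 0 0 0; 0 0 0 0 0 0 0",
)

```text
clock: 4.6
eef_pos: [0.5804, -0.2695, 0.2823]
tcp_rot: [3.141, -0.012, -0.001]
ft_force: [0.2, -0.1, -2.1]
finger_gap: 0.0295
```

Run:
```python
from h import *
s=st();go((.50,-.092,.15),down(0))
im,c=snap("wrist","f"); print(px2w(c,[(0,0)],0))
```

```text
t 4.6 p [ 0.5804 -0.2695  0.2823] x [ 1.     -0.0077 -0.0005] y [-0.0077 -1.      0.0004] z [-0.0005 -0.0004 -1.    ] F [ 0.2387 -0.0612 -2.1323] gap 0.0295
shift [-0.0817 -0.1769  0.1323] turn [ 0.0213  0.0277 -0.4404] rows 4
[[ 0.2841 -0.0815  0.    ]]
```

View pics/f.png

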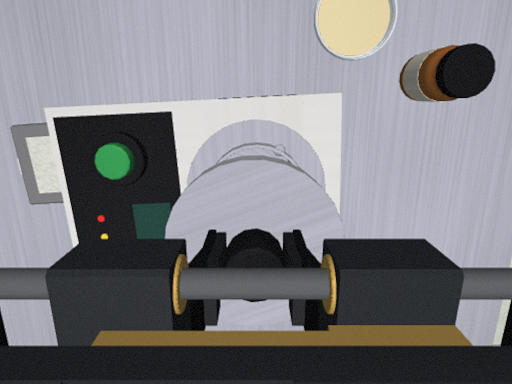

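>>> jog_arm(
  steps="-0.02 -0.045 0 0 0 0 0; -0.02 -0.045 0 0 0 0 0; -0.02 -0.045 0 0 0 0 0; -0.02 -0.04 0.02 0 0 0 0; 0 0 0.045 0 0 0 0; 0 0 0.045 0 0 0 0; 0 0 0.03 0 0 0 0; 0 0 0 0 0 0 0",
)

```text
clock: 5.65
eef_pos: [0.4913, -0.0869, 0.1284]
tcp_rot: [-3.138, 0.012, 0.024]
ft_force: [0.6, -0.6, -0.7]
finger_gap: 0.0291
```

Run:
```python
from h import *
s=st();go((.50,-.092,.03),down(0))
```

```text
t 5.65 p [ 0.4913 -0.0869  0.1284] x [ 0.9999 -0.0074 -0.0152] y [-0.0075 -1.     -0.003 ] z [-0.0152  0.0031 -0.9999] F [ 0.6084 -0.6193 -0.6832] gap 0.0291
shift [0.0102 0.0053 0.0982] turn [-0.1764  0.8713 -0.4271] rows 2
```

>>> jog_arm(
  steps="0.01 0.005 0.03 0 0.9 -0.4 0; 0 0 0.03 0 0 0 0; 0 0 0.02 0 0 0 0; 0 0 0 0 0 0 0; 0 0 0 0 0 0 0",
)

```text
clock: 6.28
eef_pos: [0.5048, -0.0934, 0.0515]
tcp_rot: [-3.141, 0.003, -0.012]
ft_force: [0.6, 0.5, -1.0]
finger_gap: 0.0289
```

Run:
```python
from h import *
s=st();go((.50,-.092,.025),down(0))
```

```text
t 6.275 p [ 0.5048 -0.0934  0.0515] x [ 1.     -0.0018  0.0074] y [-0.0018 -1.     -0.0011] z [ 0.0074  0.0011 -1.    ] F [ 0.6266  0.4982 -1.0239] gap 0.0289
shift [-0.005  -0.0013  0.0264] turn [-0.0613 -0.4214 -0.1056] rows 1
```

>>> jog_arm(
  steps="0 0 0.012 0 -0.4 0 0; 0 0 0.008 0 0 0 0; 0 0 0.005 0 0 0 0; 0 0 0 0 0 0 0",
)

```text
clock: 6.78
eef_pos: [0.5065, -0.0939, 0.027]
tcp_rot: [3.141, -0.004, 0.005]
ft_force: [-0.9, -0.4, -1.7]
finger_gap: 0.0293
```

Run:
```python
from h import *
s=st();go((.50,-.092,.025),down(0))
```

```text
t 6.775 p [ 0.5065 -0.0939  0.027 ] x [ 1.     -0.0023  0.0032] y [-0.0023 -1.      0.0003] z [ 0.0032 -0.0003 -1.    ] F [-0.8894 -0.437  -1.6525] gap 0.0293
shift [-0.0065 -0.0019  0.0019] turn [ 0.0159 -0.1829 -0.1292] rows 1
```

>>> jog_arm(
  steps="0 0 0.002 0 0 0 0; 0 0 0.0 0 0 0 0;0 0 0.00 0 0 0 0; 0 0 0 0 0 0 0.7; 0 0 0 0 0 0 0.7; 0 0 0 0 0 0 0.7; 0 0 0 0 0 0 0.7",
)

```text
clock: 7.65
eef_pos: [0.5075, -0.0941, 0.026]
tcp_rot: [3.141, -0.004, 0.008]
ft_force: [0.2, -0.1, 0.0]
finger_gap: 0.0578
```

>>> jog_arm(
  steps="0 0 -0.03 0 0 0 0.7; 0 0 -0.05 0 0 0 0.7; 0 0 -0.06 0 0 0 0.7; 0 0 -0.06 0 0 0 0.7; 0 -0.03 -0.03 0 0 0 0.7; 0 0 0 0 0 0 0.7",
)

```text
clock: 8.4
eef_pos: [0.5059, -0.063, 0.2629]
tcp_rot: [3.141, -0.003, 0.007]
ft_force: [0.2, 0.7, -1.2]
finger_gap: 0.061
```

Run:
```python
from h import *
s=st();im,c=snap("wrist","g");snap("top","g2",(90,130,400,330),2.4)
```

```text
t 8.4 p [ 0.5059 -0.063   0.2629] x [ 1.     -0.0021  0.0047] y [-0.0021 -1.      0.0001] z [ 0.0047 -0.0002 -1.    ] F [ 0.1644  0.6997 -1.2084] gap 0.061
```

View pics/g.png

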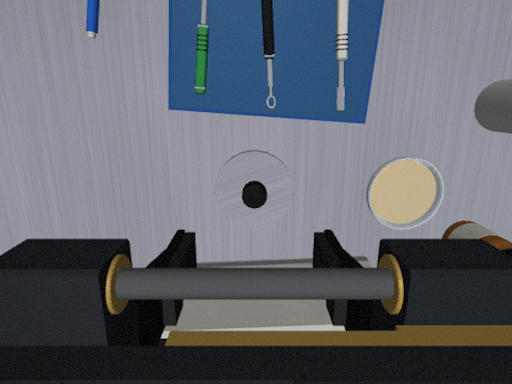

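View pics/g2.png

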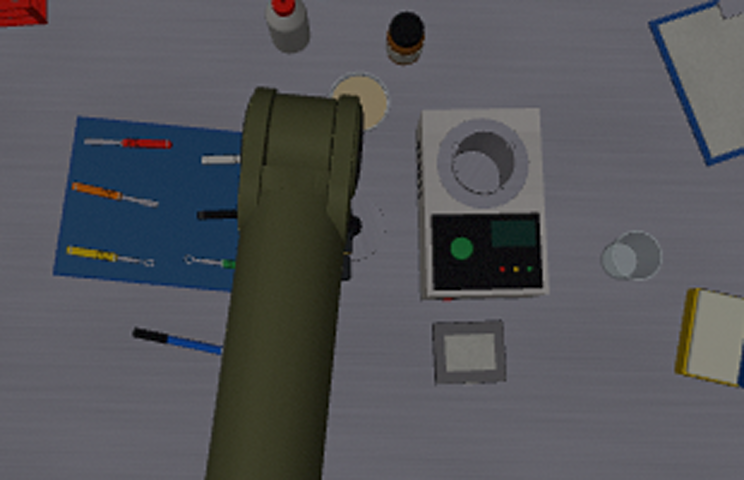

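Run:
```python
from h import *
s=st();print(s['joint_pos']);go((.53,.135,.35),down(0))
```

```text
t 8.5 p [ 0.5041 -0.0663  0.2598] x [ 1.     -0.0065 -0.0006] y [-0.0065 -1.      0.0005] z [-0.0006 -0.0005 -1.    ] F [ 0.0266 -0.6107 -0.3659] gap 0.0609
[ 0.6557  0.0281 -0.5842  1.7206  0.0163  1.3981  0.0624]
shift [ 0.0245 -0.2014 -0.0903] turn [ 0.0286  0.0328 -0.3699] rows 4
```

>>> jog_arm(
  steps="0.006 -0.05 -0.022 0 0 0 0.4; 0.006 -0.05 -0.022 0 0 0 0.4; 0.006 -0.05 -0.022 0 0 0 0.4; 0.006 -0.045 -0.022 0 0 0 0.4; 0 0 0 0 0 0 0.4; 0 0 0 0 0 0 0.4; 0 0 0 0 0 0 0.4",
)

```text
clock: 9.38
eef_pos: [0.5285, 0.1222, 0.3359]
tcp_rot: [3.139, -0.034, -0.035]
ft_force: [0.0, -0.3, 0.3]
finger_gap: 0.0348
```

Run:
```python
from h import *
s=st();im,c=snap("wrist","i");print(s['joint_pos'])
```

```text
t 9.375 p [0.5285 0.1222 0.3359] x [ 0.9995 -0.0217 -0.0225] y [-0.0217 -0.9998  0.003 ] z [-0.0226 -0.0025 -0.9997] F [ 0.0071 -0.2686  0.3012] gap 0.0348
[ 0.4186  0.1324 -0.7651  1.4902  0.0863  1.5778 -0.3652]
```

View pics/i.png

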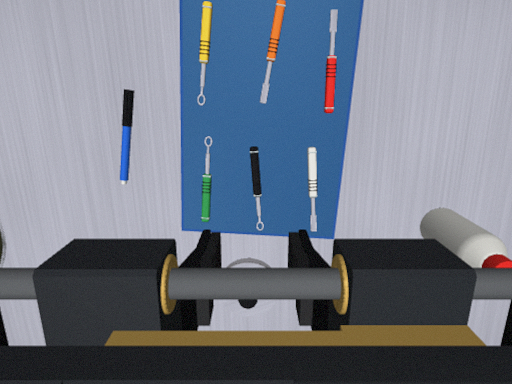

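```bash
cat >> h.py <<'E'
def tools(im,c,verbose=True):
    "handles of the tools on the mat: centre, direction of working end (deg), length"
    hs=cv2.cvtColor(im,cv2.COLOR_RGB2HSV)
    H,S,V=[hs[:,:,i].astype(int) for i in range(3)]
    q=np.array([(.655,.327,.002),(.648,-.013,.002),(.408,0,.002),(.425,.33,.002)]); q[:,:2]=(q[:,:2]-q[:,:2].mean(0))*.97+q[:,:2].mean(0)
    mat=np.zeros(H.shape,np.uint8); cv2.fillPoly(mat,[np.round(w2px(c,q)).astype(np.int32)],1)
    mat[236:]=0 if len(mat)==384 and True else mat[236:]
    sat=(S>130)&(V>60)
    M=dict(red=sat&((H<6)|(H>172)),orange=sat&(H>=6)&(H<19),yellow=sat&(H>=20)&(H<36),green=sat&(H>45)&(H<85),
           white=(S<45)&(V>165),black=(V<45))
    out={}
    for k,m in M.items():
        m=cv2.morphologyEx((m&(mat>0)).astype(np.uint8),cv2.MORPH_CLOSE,np.ones((5,5),np.uint8))
        n,l,stt,cen=cv2.connectedComponentsWithStats(m)
        if n<2: continue
        i=1+np.argmax(stt[1:,4])
        if stt[i,4]<60: continue
        ys,xs=np.where(l==i); W=px2w(c,np.c_[xs,ys],.013)[:,:2]; m0=W.mean(0)
        u=np.linalg.svd(W-m0,full_matrices=False)[2][0]; t=(W-m0)@u; L=np.ptp(t); mid=m0+u*(t.max()+t.min())/2
        # which side has steel: look for non-blue pixels 45..85 mm from mid
        sc=[]
        for sg in (1,-1):
            P=np.array([[*(mid+sg*u*d+np.array([-u[1],u[0]])*w),.008] for d in np.linspace(.048,.085,20) for w in (-.003,0,.003)])
            p=np.round(w2px(c,P)).astype(int); p=np.clip(p,0,[511,383]); sc.append(np.mean((S[p[:,1],p[:,0]]<110)&(V[p[:,1],p[:,0]]>70)))
        sg=1 if sc[0]>sc[1] else -1
        out[k]=(mid,np.degrees(np.arctan2(*(sg*u)[::-1])),L)
        if verbose: print(k,"mid",mid,"workdir deg %.1f"%out[k][1],"L %.3f"%L,"sc",np.round(sc,2),"px",np.round([xs.mean(),ys.mean()]),stt[i,4])
    return out
E
python3 - <<'E'
from h import *
s=st();im,c=snap("wrist","i2");tools(im,c)
print(px2w(c,[(250,297)],.04))
E
```

```text
t 9.425 p [0.5285 0.1218 0.3358] x [ 0.9995 -0.0225 -0.0227] y [-0.0225 -0.9997  0.0033] z [-0.0228 -0.0028 -0.9997] F [ 0.2237  0.0181 -0.8665] gap 0.0349
red mid [0.6252 0.2111] workdir deg 88.9 L 0.071 sc [0.   0.87] px [330.  84.] 489
orange mid [0.5521 0.2806] workdir deg -102.0 L 0.073 sc [0.95 0.13] px [276.  29.] 503
yellow mid [0.4604 0.2815] workdir deg -97.4 L 0.075 sc [0.67 0.25] px [205.  30.] 543
green mid [0.4471 0.0549] workdir deg 84.3 L 0.074 sc [0.   0.62] px [206. 197.] 362
white mid [0.6062 0.0646] workdir deg -87.4 L 0.127 sc [0.73 0.45] px [313. 183.] 515
black mid [0.5218 0.0953] workdir deg -86.7 L 0.069 sc [0.7 0. ] px [255. 170.] 332
[[ 0.5103 -0.097   0.04  ]]
```

Run:
```python
from h import *
s=st();go((.604,.110,.1),down(2.6))
```

```text
t 9.475 p [0.5286 0.1219 0.3361] x [ 0.9995 -0.0225 -0.0222] y [-0.0224 -0.9997  0.0032] z [-0.0223 -0.0027 -0.9997] F [-0.7205 -1.1942  0.3651] gap 0.0348
shift [0.0809 0.0095 0.2344] turn [ 0.139   1.2774 -3.8867] rows 5
  row 1 [0.0162 0.0019 0.0469] [ 0.0278  0.2555 -0.7773]
  row 2 [0.0159 0.0021 0.047 ] [ 0.0278  0.2555 -0.7773]
  row 3 [0.0157 0.0024 0.047 ] [ 0.0278  0.2555 -0.7773]
  row 4 [0.0155 0.0026 0.0471] [ 0.0278  0.2555 -0.7773]
  row 5 [0.0152 0.0028 0.0472] [ 0.0278  0.2555 -0.7773]
```

>>> jog_arm(
  steps="0.016 0.002 0.045 0 0.26 -0.8 0.4; 0.016 0.002 0.045 0 0.26 -0.8 0.4; 0.016 0.002 0.045 0 0.26 -0.8 0.4; 0.0155 0.002 0.045 0 0.26 -0.8 0.4; 0.015 0.002 0.03 0 0.26 -0.8 0.4; 0 0 0 0 0 0 0.4; 0 0 0 0 0 0 0.4; 0 0 0 0 0 0 0.4",
)

```text
clock: 10.48
eef_pos: [0.608, 0.1026, 0.121]
tcp_rot: [3.134, 0.059, 0.007]
ft_force: [-0.3, 0.1, 0.0]
finger_gap: 0.0349
```

Run:
```python
from h import *
s=st();im,c=snap("wrist","j");
print(w2px(c,[(.604,.110,.014),(.604,.110,.0)]));go((.604,.11,.05),down(2.6))
```

```text
t 10.475 p [0.608  0.1026 0.121 ] x [0.9993 0.0374 0.0046] y [ 0.0374 -0.9993  0.007 ] z [ 0.0049 -0.0068 -1.    ] F [-0.2656  0.1173  0.0444] gap 0.0349
[[249.266  183.2766]
 [249.4222 179.2593]]
shift [-0.0043 -0.0079  0.0713] turn [ 0.4006 -0.3032 -0.4484] rows 2
```

View pics/j.png

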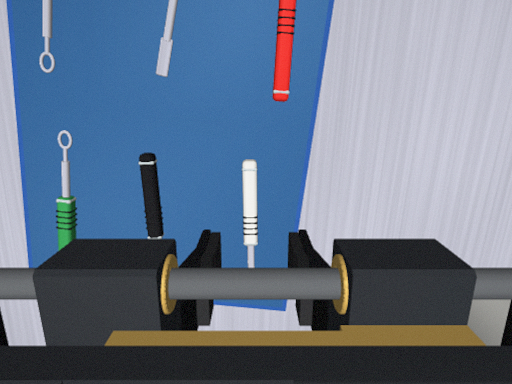

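>>> jog_arm(
  steps="-0.004 -0.008 0.03 0.4 -0.3 -0.4 0.4; 0 0 0.03 0 0 0 0.4; 0 0 0.02 0 0 0 0.4; 0 0 0.01 0 0 0 0.4; 0 0 0 0 0 0 0.4",
)

```text
clock: 11.15
eef_pos: [0.6081, 0.1115, 0.0355]
tcp_rot: [3.141, 0.07, 0.018]
ft_force: [0.7, 0.2, 0.2]
finger_gap: 0.0348
```

Run:
```python
from h import *
s=st();go((.604,.11,.006),down(2.6))
```

```text
t 11.15 p [0.6081 0.1115 0.0355] x [0.999  0.0443 0.0114] y [ 0.0443 -0.999   0.0005] z [ 0.0114  0.     -0.9999] F [0.7499 0.2233 0.1645] gap 0.0348
shift [-0.0045  0.0013  0.0295] turn [ 0.028  -0.655  -0.0583] rows 1
```

>>> jog_arm(
  steps="-0.0045 0.001 0.014 0 -0.6 0 0.4; 0 0 0.01 0 0 0 0.4; 0 0 0.004 0 0 0 0.4; 0 0 0 0 0 0 0.4",
)

```text
clock: 11.65
eef_pos: [0.6049, 0.1103, 0.0072]
tcp_rot: [3.141, 0.069, 0.005]
ft_force: [0.4, 0.3, 0.2]
finger_gap: 0.0351
```

Run:
```python
from h import *
s=st();go((.604,.11,.006),down(2.6))
```

```text
t 11.65 p [0.6049 0.1103 0.0072] x [0.999  0.044  0.0029] y [ 0.044  -0.999   0.0003] z [ 0.0029 -0.0002 -1.    ] F [0.4379 0.327  0.2392] gap 0.0351
shift [-0.0009  0.0003  0.0012] turn [ 0.0197 -0.1646 -0.0787] rows 1
```

>>> jog_arm(
  steps="0 0 0.002 0 0 0 0; 0 0 0 0 0 0 0; 0 0 0 0 0 0 0; 0 0 0 0 0 0 0; 0 0 0 0 0 0 0; 0 0 0 0 0 0 0",
)

```text
clock: 12.4
eef_pos: [0.6055, 0.1105, 0.0059]
tcp_rot: [3.141, 0.069, 0.007]
ft_force: [0.9, 0.6, -0.6]
finger_gap: 0.0115
```

>>> jog_arm(
  steps="0 0 -0.04 0 0 0 0; 0 0 -0.06 0 0 0 0; 0 0 -0.06 0 0 0 0; 0 0 -0.06 0 0 0 0; 0 0 -0.05 0 0 0 0; 0 0 0 0 0 0 0",
)

```text
clock: 13.15
eef_pos: [0.6036, 0.1105, 0.2835]
tcp_rot: [3.141, 0.07, 0.004]
ft_force: [-0.1, 0.4, -0.7]
finger_gap: 0.0117
```

Run:
```python
from h import *
s=st();im,c=snap("wrist","k");print(s['joint_pos']); snap("side","k2")
```

```text
t 13.15 p [0.6036 0.1105 0.2835] x [0.999  0.0446 0.0025] y [ 0.0446 -0.999   0.0001] z [ 0.0025 -0.     -1.    ] F [-0.087   0.4401 -0.7126] gap 0.0117
[ 0.3782  0.2999 -0.7564  1.4334  0.2058  1.4864 -0.3279]
```

View pics/k.png

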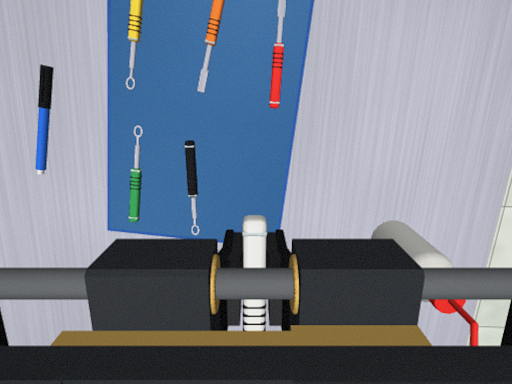

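View pics/k2.png

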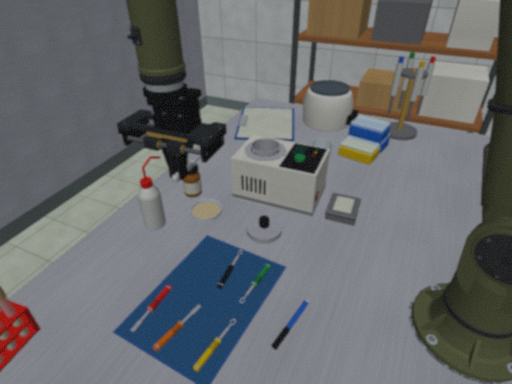

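```bash
cat >> h.py <<'E'
def tilt(head,deg): return down(head)@Rn.from_euler('x',deg,degrees=True).as_matrix()
E
python3 - <<'E'
from h import *
go((.59,-.25,.36),tilt(2.6,75))
E
```

```text
shift [-0.0281  0.3587 -0.0806] turn [75.0683  0.2175 -0.2222] rows 8
  row 1 [-0.0035  0.0448 -0.0101] [ 9.3835  0.0272 -0.0278]
  row 2 [-0.0035  0.0426 -0.0172] [ 9.3835  0.0272 -0.0278]
  row 3 [-0.0035  0.0392 -0.024 ] [ 9.3835  0.0272 -0.0278]
  row 4 [-0.0035  0.0348 -0.03  ] [ 9.3835  0.0272 -0.0278]
  row 5 [-0.0035  0.0294 -0.0353] [ 9.3835  0.0272 -0.0278]
  row 6 [-0.0035  0.0233 -0.0396] [ 9.3835  0.0272 -0.0278]
  row 7 [-0.0035  0.0165 -0.0429] [ 9.3835  0.0272 -0.0278]
  row 8 [-0.0035  0.0093 -0.045 ] [ 9.3835  0.0272 -0.0278]
```

>>> jog_arm(
  steps="-0.0035 0.045 -0.02 9.4 0 0 0; -0.0035 0.042 -0.025 9.4 0 0 0; -0.0035 0.039 -0.03 9.4 0 0 0; -0.0035 0.035 -0.03 9.4 0 0 0",
)

```text
clock: 13.75
eef_pos: [0.5945, -0.0624, 0.3379]
tcp_rot: [-2.462, -0.084, 0.04]
ft_force: [1.0, 0.4, -1.0]
finger_gap: 0.0115
```

Run:
```python
from h import *
s=st();print(s['joint_pos']);go((.59,-.25,.36),tilt(2.6,75))
```

```text
t 13.75 p [ 0.5945 -0.0624  0.3379] x [ 0.9975  0.0708 -0.0079] y [ 0.0501 -0.7768 -0.6278] z [-0.0505  0.6258 -0.7783] F [ 1.0019  0.4096 -1.0305] gap 0.0115
[ 0.8994  0.4582 -0.7093  1.2961 -0.3558  1.6939  0.2727]
shift [-0.018   0.1316 -0.1344] turn [36.1142  1.4927  0.4231] rows 4
  row 1 [-0.0045  0.0329 -0.0336] [9.0286 0.3732 0.1058]
  row 2 [-0.0042  0.0272 -0.0384] [9.0286 0.3732 0.1058]
  row 3 [-0.0039  0.0209 -0.0422] [9.0286 0.3732 0.1058]
  row 4 [-0.0036  0.014  -0.045 ] [9.0286 0.3732 0.1058]
```

>>> jog_arm(
  steps="-0.0045 0.033 -0.034 9 0.4 0 0; -0.004 0.027 -0.038 9 0.4 0 0; -0.004 0.021 -0.042 9 0.4 0 0; -0.0036 0.014 -0.045 9 0.4 0 0; 0 0 0 0 0 0 0",
)

```text
clock: 14.38
eef_pos: [0.5874, -0.2663, 0.3312]
tcp_rot: [-1.791, -0.01, 0.044]
ft_force: [-0.2, 0.6, -3.9]
finger_gap: 0.0111
```

Run:
```python
from h import *
s=st();print(s['joint_pos']);go((.58,-.25,.30),tilt(2.6,75)); im,c=snap("wrist","l"); snap("side","l2")
```

```text
t 14.375 p [ 0.5874 -0.2663  0.3312] x [ 0.9992  0.0306 -0.0249] y [-0.0176 -0.2194 -0.9755] z [-0.0353  0.9752 -0.2187] F [-0.1739  0.6115 -3.8856] gap 0.0111
[ 1.1479  1.0689 -0.9123  0.8803 -0.49    2.0509  0.2174]
shift [-0.0061  0.027   0.023 ] turn [-2.3733 -0.4808 -1.5895] rows 1
  row 1 [-0.0061  0.027   0.023 ] [-2.3733 -0.4808 -1.5895]
```

View pics/l.png

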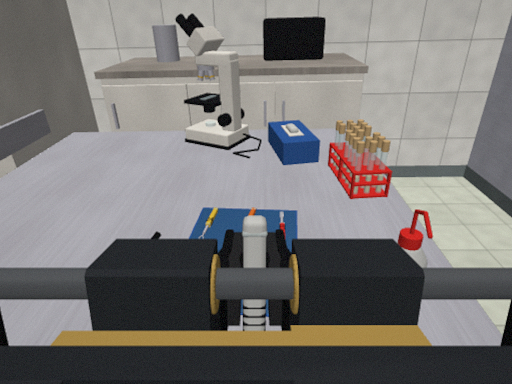

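View pics/l2.png

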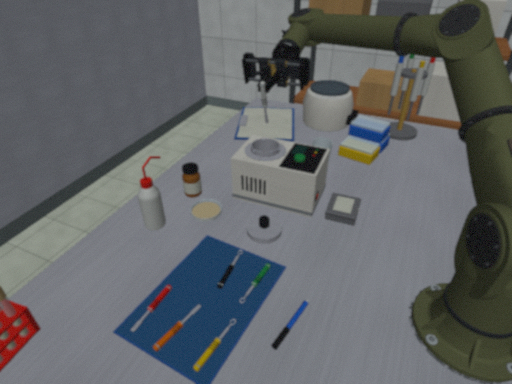

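Run:
```python
from h import *
s=st();go((.585,-.25,.32),tilt(-27,68))
```

```text
t 14.475 p [ 0.5878 -0.2595  0.3441] x [ 0.9991  0.0393 -0.0126] y [-0.0031 -0.2325 -0.9726] z [-0.0411  0.9718 -0.2322] F [0.4406 0.6097 0.8558] gap 0.0115
shift [-0.0021  0.0213  0.0149] turn [-8.2    28.1027  8.2361] rows 4
  row 1 [-0.0005  0.0053  0.0037] [-2.05    7.0257  2.059 ]
  row 2 [-0.0008  0.0052  0.0038] [-2.05    7.0257  2.059 ]
  row 3 [-0.0011  0.0051  0.0039] [-2.05    7.0257  2.059 ]
  row 4 [-0.0014  0.005   0.0039] [-2.05    7.0257  2.059 ]
```

>>> jog_arm(
  steps="-0.0005 0.005 0.004 -3 7 2 0; -0.0008 0.005 0.004 -2 7 2 0; -0.0011 0.005 0.004 -2 7 2 0; -0.0014 0.005 0.004 -2 7 2 0; 0 0 0 0 0 0 0; 0 0 0 0 0 0 0",
)

```text
clock: 15.22
eef_pos: [0.5875, -0.2304, 0.3333]
tcp_rot: [-1.968, 0.439, -0.328]
ft_force: [-0.7, -0.6, -0.8]
finger_gap: 0.0112
```

Run:
```python
from h import *
s=st();print(s['joint_pos'])
R=Rn.from_rotvec(s['tcp_rot']).as_matrix()
tip=lambda P:np.array(P)-.004*R[:,2]+R[:,1]*.113
print("tip now",tip(s['eef_pos']))
go((.58,-.25,.21),tilt(-27,68));print(tip((.58,-.25,.21)))
snap("top","m",(200,100,420,280),3);snap("side","m2")
```

```text
t 15.225 p [ 0.5875 -0.2304  0.3333] x [ 0.8954 -0.4441  0.0333] y [-0.1582 -0.3872 -0.9083] z [ 0.4163  0.808  -0.4169] F [-0.7319 -0.5561 -0.7691] gap 0.0112
[ 1.4916  0.6404 -0.9438  1.4575 -0.6221  1.4913  0.2871]
tip now [ 0.5679 -0.2774  0.2323]
shift [-0.0021  0.1207  0.0324] turn [ 2.6452 -0.1891  1.9999] rows 3
  row 1 [-0.0007  0.0402  0.0108] [ 0.8817 -0.063   0.6666]
  row 2 [-0.0002  0.0404  0.0102] [ 0.8817 -0.063   0.6666]
  row 3 [0.0003 0.0406 0.0096] [ 0.8817 -0.063   0.6666]
[ 0.5605 -0.297   0.109 ]
```

View pics/m2.png

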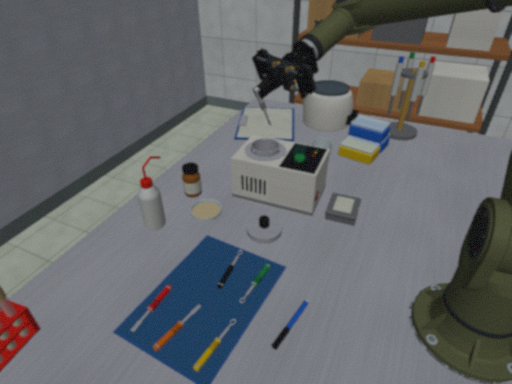

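View pics/m.png

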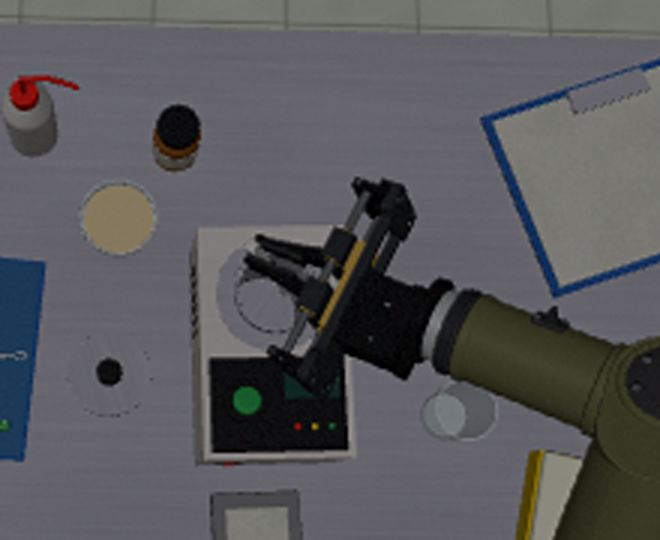

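Run:
```python
from h import *
s=st();go((.594,-.236,.27));go((.594,-.236,.207))
```

```text
t 15.325 p [ 0.5881 -0.2307  0.333 ] x [ 0.8954 -0.444   0.0331] y [-0.1571 -0.3847 -0.9096] z [ 0.4166  0.8092 -0.4142] F [-0.2308  0.1933 -0.1488] gap 0.0114
shift [0.0056 0.0584 0.0243] turn [0. 0. 0.] rows 2
shift [0.0035 0.1158 0.0504] turn [0. 0. 0.] rows 3
```

>>> jog_arm(
  steps="0.003 0.03 0.012 0 0 0 0; 0.001 0.03 0.012 0 0 0 0; 0 0.02 0.009 0 0 0 0; 0 0 0 0 0 0 0; 0 0 0 0 0 0 0",
)

```text
clock: 15.95
eef_pos: [0.5947, -0.2369, 0.2393]
tcp_rot: [-1.96, 0.437, -0.325]
ft_force: [0.2, 0.7, -0.4]
finger_gap: 0.0115
```

Run:
```python
from h import *
s=st();go((.594,-.236,.207))
```

```text
t 15.95 p [ 0.5947 -0.2369  0.2393] x [ 0.8964 -0.4421  0.0304] y [-0.1565 -0.38   -0.9117] z [ 0.4146  0.8125 -0.4098] F [ 0.1528  0.6561 -0.3694] gap 0.0115
shift [-0.002   0.0292  0.0136] turn [0. 0. 0.] rows 1
```

>>> jog_arm(
  steps="-0.001 0.015 0.007 0 0 0 0; 0 0.012 0.005 0 0 0 0; 0 0 0 0 0 0 0; 0 0 0 0 0 0 0.4; 0 0 0 0 0 0 0.4; 0 0 0 0 0 0 0.4; 0 0 0 0 0 0 0.4",
)

```text
clock: 16.82
eef_pos: [0.5954, -0.2375, 0.2105]
tcp_rot: [-1.961, 0.435, -0.329]
ft_force: [0.5, -0.8, 0.2]
finger_gap: 0.0339
```

Run:
```python
from h import *
s=st();snap("top","n",(230,140,350,240),5);snap("side","n2",(200,100,360,230),4)
```

```text
t 16.825 p [ 0.5954 -0.2375  0.2105] x [ 0.8961 -0.4425  0.0346] y [-0.1536 -0.3823 -0.9112] z [ 0.4164  0.8112 -0.4106] F [ 0.4783 -0.7769  0.169 ] gap 0.0339
```

View pics/n.png

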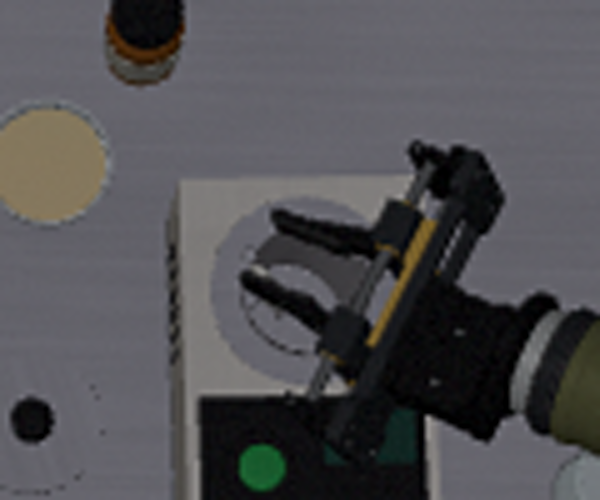

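View pics/n2.png

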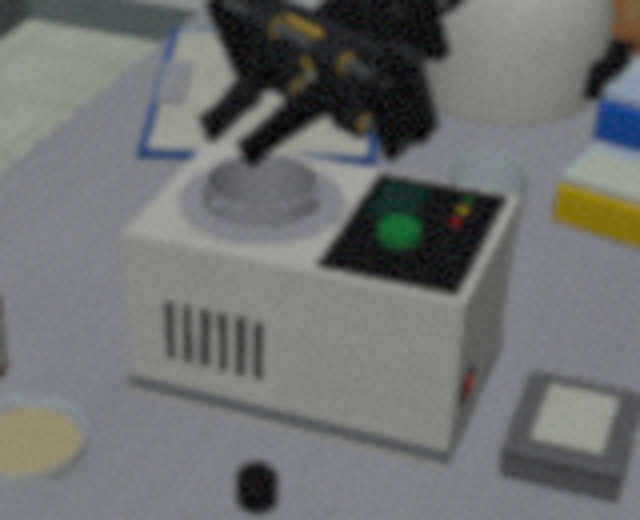

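>>> jog_arm(
  steps="0 -0.03 -0.01 0 0 0 0.4; 0 -0.05 -0.03 0 0 0 0.4; 0 -0.05 -0.03 0 0 0 0.4",
)

```text
clock: 17.3
eef_pos: [0.5846, -0.2441, 0.3563]
tcp_rot: [-1.956, 0.439, -0.319]
ft_force: [0.9, -1.0, 0.6]
finger_gap: 0.0344
```

Run:
```python
from h import *
s=st();go((.52,.115,.25),down(3))
snap("top","o",(230,140,350,240),5);snap("side","o2",(200,100,360,230),4)
```

```text
t 17.3 p [ 0.5846 -0.2441  0.3563] x [ 0.8967 -0.442   0.0247] y [-0.1602 -0.376  -0.9127] z [ 0.4127  0.8144 -0.408 ] F [ 0.9234 -1.0415  0.5613] gap 0.0344
shift [-0.2193 -0.0277  0.3091] turn [-64.0494 -18.0181 -25.1016] rows 8
  row 1 [-0.0274 -0.0035  0.0386] [-8.0062 -2.2523 -3.1377]
  row 2 [-0.0255 -0.0103  0.0387] [-8.0062 -2.2523 -3.1377]
  row 3 [-0.0233 -0.017   0.0378] [-8.0062 -2.2523 -3.1377]
  row 4 [-0.0207 -0.0234  0.0358] [-8.0062 -2.2523 -3.1377]
  row 5 [-0.0179 -0.0292  0.0329] [-8.0062 -2.2523 -3.1377]
  row 6 [-0.0149 -0.0345  0.0291] [-8.0062 -2.2523 -3.1377]
  row 7 [-0.0119 -0.039   0.0244] [-8.0062 -2.2523 -3.1377]
  row 8 [-0.0088 -0.0426  0.0191] [-8.0062 -2.2523 -3.1377]
```

View pics/o.png

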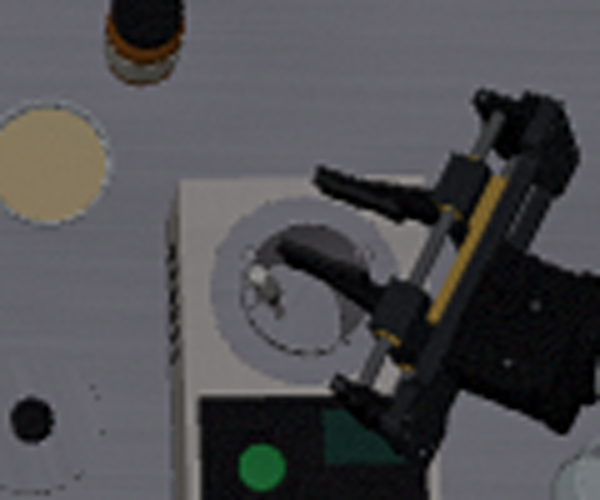

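The white spatula stands in the well, handle up near (262,285) in the crop. On to black.

>>> jog_arm(
  steps="-0.027 -0.0035 0.038 -8 -2.25 -3.1 0.4; -0.0255 -0.01 0.0385 -8 -2.25 -3.1 0.4; -0.023 -0.017 0.038 -8 -2.25 -3.1 0.4; -0.021 -0.023 0.036 -8 -2.25 -3.1 0.4; -0.018 -0.029 0.033 -8 -2.25 -3.1 0.4; -0.015 -0.0345 0.029 -8 -2.25 -3.1 0.4; -0.012 -0.039 0.0245 -8 -2.25 -3.1 0.4; -0.009 -0.043 0.019 -8 -2.25 -3.1 0.4",
)

```text
clock: 18.4
eef_pos: [0.524, 0.1101, 0.2449]
tcp_rot: [3.097, 0.063, 0.016]
ft_force: [-0.7, -0.9, 0.2]
finger_gap: 0.0351
```

Run:
```python
from h import *
s=st();print(s['joint_pos']);go((.52,.115,.25),down(3.3))
```

```text
t 18.4 p [0.524  0.1101 0.2449] x [0.9991 0.0406 0.0095] y [ 0.0402 -0.9982  0.044 ] z [ 0.0113 -0.0436 -0.999 ] F [-0.6979 -0.9223  0.2009] gap 0.0351
[ 0.785   0.2166 -1.2026  1.6739  0.25    1.4012 -0.4139]
shift [-0.0037 -0.0049 -0.0054] turn [ 2.5268 -0.5247 -0.9843] rows 1
  row 1 [-0.0037 -0.0049 -0.0054] [ 2.5268 -0.5247 -0.9843]
```

>>> jog_arm(
  steps="-0.0037 -0.005 0.02 2.5 -0.5 -1 0.4; 0 0 0.04 0 0 0 0.4; 0 0 0.04 0 0 0 0.4; 0 0 0.03 0 0 0 0.4;0 0 0.015 0 0 0 0.4; 0 0 0 0 0 0 0.4; 0 0 0 0 0 0 0.4",
)

```text
clock: 19.27
eef_pos: [0.5146, 0.1364, 0.0961]
tcp_rot: [-3.134, -0.156, -0.002]
ft_force: [-0.0, -0.1, 0.3]
finger_gap: 0.0345
```

Run:
```python
from h import *
s=st();print(s['joint_pos']);im,c=snap("wrist","p");print(w2px(c,[(.5206,.1158,.014)]));tools(im,c);go((.5206,.1158,.006),down(3.3))
```

```text
t 19.275 p [0.5146 0.1364 0.0961] x [0.9951 0.0992 0.0013] y [ 0.0992 -0.9951 -0.0035] z [ 0.001   0.0036 -1.    ] F [-0.0343 -0.0988  0.2882] gap 0.0345
[ 0.6653  0.3773 -1.1299  1.8663  0.3735  1.1333 -0.5002]
[[259.368  228.5022]]
red mid [0.6239 0.2129] workdir deg 88.9 L 0.074 sc [0.  0.8] px [420. 111.] 2116
orange mid [0.5477 0.2616] workdir deg -104.0 L 0.035 sc [0.43 0.  ] px [323.  25.] 965
yellow mid [0.4576 0.2564] workdir deg -98.6 L 0.026 sc [0.32 0.03] px [186.  19.] 748
white mid [0.5393 0.2202] workdir deg 78.3 L 0.059 sc [0.   0.03] px [301.  91.] 913
black mid [0.5203 0.121 ] workdir deg -88.0 L 0.023 sc [0.87 0.  ] px [260. 222.] 378
shift [0.0037 0.0213 0.0901] turn [-0.1938 -0.0866  2.3883] rows 2
  row 1 [0.0018 0.0107 0.0451] [-0.0969 -0.0433  1.1942]
  row 2 [0.0021 0.0105 0.0451] [-0.0969 -0.0433  1.1942]
```

View pics/p.png

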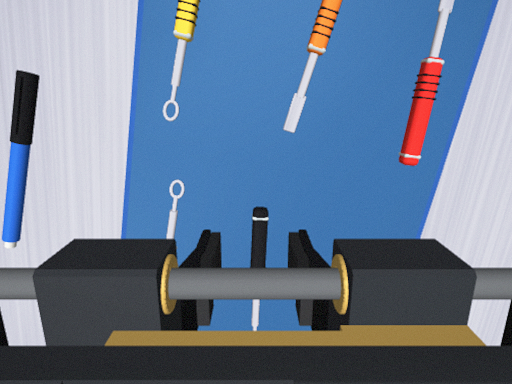

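>>> jog_arm(
  steps="0.004 0.021 0.02 0 0 2.4 0.4; 0 0 0.03 0 0 0 0.4; 0 0 0.015 0 0 0 0.4; 0 0 0 0 0 0 0.4",
)

```text
clock: 19.82
eef_pos: [0.5244, 0.1099, 0.0291]
tcp_rot: [-3.14, -0.074, -0.008]
ft_force: [-0.3, 1.1, -1.1]
finger_gap: 0.0346
```

Run:
```python
from h import *
s=st();im,c=snap("wrist","q",(130,100,390,300),3);print((w2px(c,[(.5206,.1158,.014)])-[130,100])*3);go((.5206,.1158,.006),down(3.3))
```

```text
t 19.825 p [0.5244 0.1099 0.0291] x [0.9989 0.0469 0.0052] y [ 0.0469 -0.9989 -0.0003] z [ 0.0052  0.0005 -1.    ] F [-0.3385  1.1072 -1.1035] gap 0.0346
[[354.2511 379.6614]]
shift [-0.0041 -0.0058  0.0237] turn [-0.0183 -0.3576 -0.6085] rows 1
```

View pics/q.png

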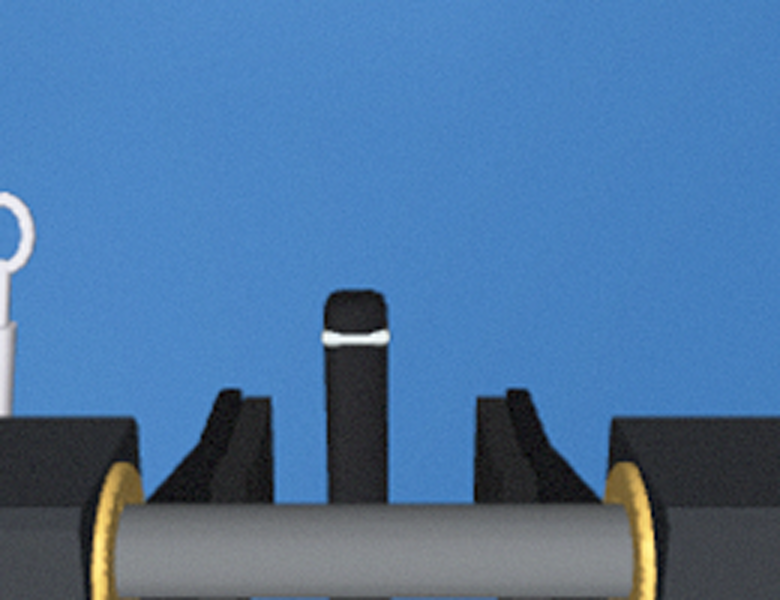

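>>> jog_arm(
  steps="-0.004 -0.0055 0.012 0 -0.35 -0.6 0.4; 0 0 0.008 0 0 0 0.4; 0 0 0.003 0 0 0 0.4; 0 0 0 0 0 0 0; 0 0 0 0 0 0 0; 0 0 0 0 0 0 0; 0 0 0 0 0 0 0; 0 0 0 0 0 0 0",
)

```text
clock: 20.88
eef_pos: [0.5221, 0.1165, 0.0074]
tcp_rot: [-3.14, -0.092, -0.006]
ft_force: [0.6, 0.6, -0.2]
finger_gap: 0.0114
```

Run:
```python
from h import *
s=st();print(s['joint_pos'])
```

```text
t 20.875 p [0.5221 0.1165 0.0074] x [0.9983 0.0585 0.0038] y [ 0.0585 -0.9983 -0.0003] z [ 0.0038  0.0005 -1.    ] F [ 0.613   0.5502 -0.2221] gap 0.0114
[ 0.5874  0.496  -1.0107  1.9314  0.5047  0.9889 -0.5987]
```

>>> jog_arm(
  steps="0 0 -0.04 0 0 0 0; 0 0 -0.06 0 0 0 0; 0 0 -0.06 0 0 0 0; 0 0 -0.06 0 0 0 0; 0 0 -0.06 0 0 0 0",
)

```text
clock: 21.5
eef_pos: [0.5183, 0.1149, 0.2905]
tcp_rot: [3.14, 0.093, -0.01]
ft_force: [1.0, -1.1, -0.9]
finger_gap: 0.0115
```

Run:
```python
from h import *
s=st();print(s['joint_pos']);go((.597,-.23,.35),tilt(-27,66))
```

```text
t 21.5 p [0.5183 0.1149 0.2905] x [ 0.9982  0.0594 -0.0065] y [ 0.0594 -0.9982  0.0004] z [-0.0065 -0.0008 -1.    ] F [ 1.0356 -1.1102 -0.8648] gap 0.0115
[ 0.8423  0.1897 -1.2363  1.6028  0.178   1.4837 -0.3456]
shift [ 0.0577  0.349  -0.0598] turn [64.4944 17.8151 26.7359] rows 8
  row 1 [ 0.0072  0.0436 -0.0075] [8.0618 2.2269 3.342 ]
  row 2 [ 0.0101  0.0417 -0.0131] [8.0618 2.2269 3.342 ]
  row 3 [ 0.0131  0.0388 -0.0184] [8.0618 2.2269 3.342 ]
  row 4 [ 0.016  0.035 -0.023] [8.0618 2.2269 3.342 ]
  row 5 [ 0.0189  0.0305 -0.0269] [8.0618 2.2269 3.342 ]
  row 6 [ 0.0217  0.0253 -0.0301] [8.0618 2.2269 3.342 ]
  row 7 [ 0.0242  0.0195 -0.0323] [8.0618 2.2269 3.342 ]
  row 8 [ 0.0264  0.0134 -0.0337] [8.0618 2.2269 3.342 ]
```

>>> jog_arm(
  steps="0.007 0.0435 -0.012 8 2.2 3.3 0; 0.01 0.042 -0.018 8 2.2 3.3 0; 0.013 0.039 -0.022 8 2.2 3.3 0; 0.016 0.035 -0.025 8 2.2 3.3 0; 0.019 0.0305 -0.028 8 2.2 3.3 0; 0.022 0.025 -0.03 8 2.2 3.3 0; 0.024 0.0195 -0.032 8 2.2 3.3 0; 0.026 0.0135 -0.034 8 2.2 3.3 0",
)

```text
clock: 22.5
eef_pos: [0.6048, -0.2275, 0.3779]
tcp_rot: [-1.945, 0.44, -0.314]
ft_force: [1.4, -0.5, 1.1]
finger_gap: 0.0113
```

>>> jog_arm(
  steps="0 0 0 0 0 0 0; 0 0 0 0 0 0 0",
)

```text
clock: 22.75
eef_pos: [0.6037, -0.2355, 0.3726]
tcp_rot: [-1.937, 0.453, -0.314]
ft_force: [0.2, 0.8, -0.6]
finger_gap: 0.011
```

Run:
```python
from h import *
s=st();print(s['joint_pos']);go((.594,-.236,.30),tilt(-27,66));R=tilt(-27,66);print(R, np.array((.594,-.236,.207))-.004*R[:,2]+R[:,1]*.08)
```

```text
t 22.75 p [ 0.6037 -0.2355  0.3726] x [ 0.8928 -0.4503  0.0112] y [-0.1684 -0.3567 -0.9189] z [ 0.4177  0.8185 -0.3943] F [ 0.2444  0.7818 -0.5982] gap 0.011
[ 1.5032  0.692  -1.0385  1.3736 -0.5787  1.5069  0.1672]
shift [-0.0093  0.0685  0.0241] turn [-0.7757 -0.0392  0.6834] rows 2
[[ 0.891  -0.1847  0.4147]
 [-0.454  -0.3624  0.814 ]
 [ 0.     -0.9135 -0.4067]] [ 0.5776 -0.2682  0.1355]
```

>>> jog_arm(
  steps="-0.002 0.04 0.018 0 0 0 0; -0.002 0.04 0.018 0 0 0 0; 0 0.03 0.013 0 0 0 0; 0 0.012 0.005 0 0 0 0; 0 0 0 0 0 0 0; 0 0 0 0 0 0 0",
)

```text
clock: 23.5
eef_pos: [0.6046, -0.2286, 0.2416]
tcp_rot: [-1.949, 0.441, -0.319]
ft_force: [-0.0, -0.3, -0.6]
finger_gap: 0.0113
```

Run:
```python
from h import *
s=st();go((.597,-.238,.207))
```

```text
t 23.5 p [ 0.6046 -0.2286  0.2416] x [ 0.896  -0.4434  0.0225] y [-0.1597 -0.3691 -0.9156] z [ 0.4143  0.8168 -0.4015] F [-0.0303 -0.2534 -0.5568] gap 0.0113
shift [-0.0034  0.0363  0.003 ] turn [0. 0. 0.] rows 1
```

>>> jog_arm(
  steps="-0.003 0.017 0.002 0 0 0 0; 0 0.012 0.001 0 0 0 0; 0 0 0 0 0 0 0; 0 0 0 0 0 0 0.4; 0 0 0 0 0 0 0.4; 0 0 0 0 0 0 0.4; 0 0 0 0 0 0 0.4",
)

```text
clock: 24.38
eef_pos: [0.5992, -0.2368, 0.2147]
tcp_rot: [-1.95, 0.439, -0.324]
ft_force: [-0.0, 0.8, -0.5]
finger_gap: 0.0337
```

>>> jog_arm(
  steps="0 -0.03 -0.01 0 0 0 0.4; 0 -0.05 -0.03 0 0 0 0.4; 0 -0.05 -0.03 0 0 0 0.4",
)

```text
clock: 24.75
eef_pos: [0.5895, -0.2436, 0.3666]
tcp_rot: [-1.945, 0.439, -0.317]
ft_force: [1.2, -0.3, 0.3]
finger_gap: 0.0343
```

Run:
```python
from h import *
s=st();print(s['joint_pos']);snap("top","r",(230,140,350,240),5)
print("yellow grip", np.array([.4604,.2815])-.0205*np.array([np.cos(np.radians(-97.4)),np.sin(np.radians(-97.4))]))
print("orange grip", np.array([.5521,.2806])-.0205*np.array([np.cos(np.radians(-102)),np.sin(np.radians(-102))]))
go((.555,.295,.25),down(-12))
```

```text
t 24.75 p [ 0.5895 -0.2436  0.3666] x [ 0.8968 -0.4419  0.0207] y [-0.1592 -0.3658 -0.917 ] z [ 0.4128  0.8191 -0.3984] F [ 1.1784 -0.3479  0.341 ] gap 0.0343
[ 1.5263  0.692  -1.0361  1.3828 -0.571   1.5251  0.1951]
yellow grip [0.463  0.3018]
orange grip [0.5564 0.3007]
shift [-0.2753 -0.0776  0.4756] turn [-65.9845  -9.9291 -11.5605] rows 10
  row 1 [-0.0275 -0.0078  0.0476] [-6.5985 -0.9929 -1.1561]
  row 2 [-0.0265 -0.0137  0.0468] [-6.5985 -0.9929 -1.1561]
  row 3 [-0.0254 -0.0196  0.0453] [-6.5985 -0.9929 -1.1561]
  row 4 [-0.0241 -0.0252  0.0432] [-6.5985 -0.9929 -1.1561]
  row 5 [-0.0229 -0.0305  0.0404] [-6.5985 -0.9929 -1.1561]
  row 6 [-0.0215 -0.0354  0.037 ] [-6.5985 -0.9929 -1.1561]
  row 7 [-0.0202 -0.0398  0.033 ] [-6.5985 -0.9929 -1.1561]
  row 8 [-0.0188 -0.0438  0.0285] [-6.5985 -0.9929 -1.1561]
  row 9 [-0.0174 -0.0471  0.0236] [-6.5985 -0.9929 -1.1561]
  row 10 [-0.0161 -0.0499  0.0183] [-6.5985 -0.9929 -1.1561]
```

View pics/r.png

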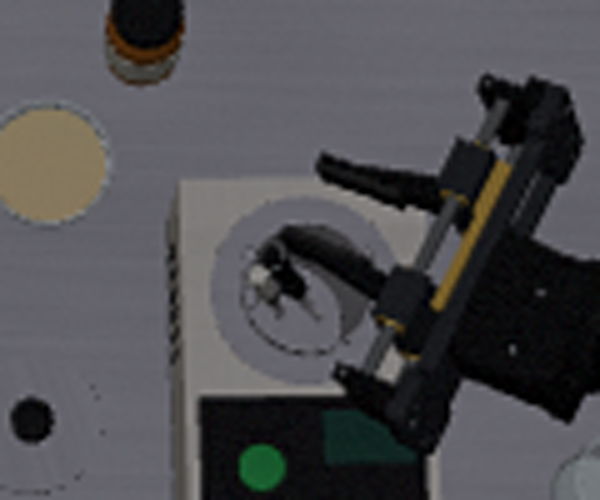

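White and black both stand in the well. Orange is next.

>>> jog_arm(
  steps="-0.0275 -0.008 0.0475 -6.6 -1 -1.15 0.4; -0.0265 -0.014 0.047 -6.6 -1 -1.15 0.4; -0.0255 -0.0195 0.0455 -6.6 -1 -1.15 0.4; -0.024 -0.025 0.043 -6.6 -1 -1.15 0.4; -0.023 -0.0305 0.0405 -6.6 -1 -1.15 0.4; -0.0215 -0.0355 0.037 -6.6 -1 -1.15 0.4; -0.02 -0.04 0.033 -6.6 -1 -1.15 0.4; -0.019 -0.044 0.0285 -6.6 -1 -1.15 0.4",
)

```text
clock: 25.8
eef_pos: [0.5667, 0.1884, 0.2854]
tcp_rot: [-2.902, 0.374, -0.114]
ft_force: [-0.8, -0.3, 0.3]
finger_gap: 0.0349
```

Run:
```python
from h import *
s=st();print(s['joint_pos']);go((.556,.298,.20),down(-12))
```

```text
t 25.8 p [0.5667 0.1884 0.2854] x [ 0.9648 -0.2585  0.0489] y [-0.2421 -0.945  -0.2199] z [ 0.1031  0.2003 -0.9743] F [-0.8009 -0.3102  0.2792] gap 0.0349
[ 0.8234  0.2322 -1.2396  1.6097  0.0757  1.2805 -0.6602]
shift [-0.0429 -0.0822  0.104 ] turn [-12.6376  -3.1255  -2.6779] rows 3
  row 1 [-0.0143 -0.0274  0.0347] [-4.2125 -1.0418 -0.8926]
  row 2 [-0.0132 -0.0301  0.0328] [-4.2125 -1.0418 -0.8926]
  row 3 [-0.0122 -0.0326  0.0307] [-4.2125 -1.0418 -0.8926]
```

>>> jog_arm(
  steps="-0.014 -0.0275 0.032 -4.2 -1 -0.9 0.4; -0.013 -0.03 0.03 -4.2 -1 -0.9 0.4; -0.012 -0.03 0.025 -4.2 -1 -0.9 0.4; 0 0 0 0 0 0 0.4; 0 0 0 0 0 0 0.4",
)

```text
clock: 26.42
eef_pos: [0.5481, 0.3126, 0.2177]
tcp_rot: [-3.127, 0.302, -0.01]
ft_force: [0.4, -0.4, -0.3]
finger_gap: 0.0347
```

Run:
```python
from h import *
s=st();print(s['joint_pos']);im,c=snap("wrist","s");tools(im,c);print(w2px(c,[(.5564,.3007,.014)]));go((.556,.30,.08),down(-12))
```

```text
t 26.425 p [0.5481 0.3126 0.2177] x [ 0.9815 -0.1915  0.0065] y [-0.1915 -0.9815 -0.0009] z [ 0.0065 -0.0003 -1.    ] F [ 0.4276 -0.4423 -0.332 ] gap 0.0347
[ 0.2341  0.4828 -1.0825  1.4865  0.4324  1.4238 -1.0547]
red mid [0.6256 0.2345] workdir deg 91.1 L 0.035 sc [0.25 0.42] px [332. 222.] 282
orange mid [0.5526 0.2835] workdir deg 78.1 L 0.072 sc [0.83 1.  ] px [262. 193.] 627
yellow mid [0.4611 0.2854] workdir deg 82.3 L 0.068 sc [0.37 0.9 ] px [182. 206.] 613
white mid [0.6266 0.2764] workdir deg 89.5 L 0.060 sc [0.   0.95] px [328. 184.] 285
black mid [0.5848 0.2287] workdir deg -4.6 L 0.021 sc [0.   0.35] px [299. 233.] 77
[[262.4126 178.7243]]
shift [0.0099 0.0114 0.1379] turn [-0.1001 -0.3484  0.9811] rows 3
```

View pics/s.png

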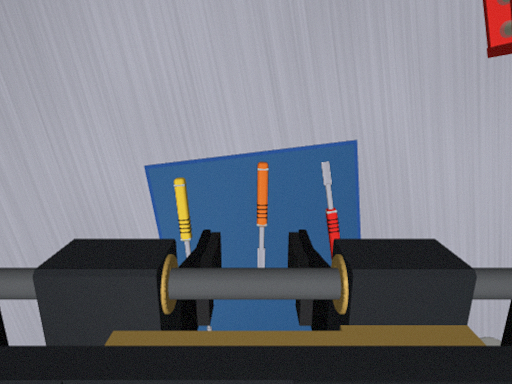

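>>> jog_arm(
  steps="0.01 0.0115 0.04 0 -0.3 1 0.4; 0 0 0.045 0 0 0 0.4; 0 0 0.04 0 0 0 0.4; 0 0 0.02 0 0 0 0.4; 0 0 0 0 0 0 0.4; 0 0 0 0 0 0 0.4",
)

```text
clock: 27.22
eef_pos: [0.5649, 0.2914, 0.0794]
tcp_rot: [-3.114, 0.361, -0.024]
ft_force: [0.1, 0.3, -0.3]
finger_gap: 0.0345
```

Run:
```python
from h import *
s=st();im,c=snap("wrist","t");tools(im,c);print(w2px(c,[(.5564,.3015,.014)]));go((.5565,.3015,.006),down(-12))
```

```text
t 27.225 p [0.5649 0.2914 0.0794] x [ 0.9734 -0.2288  0.0146] y [-0.2287 -0.9735 -0.0086] z [ 0.0162  0.005  -0.9999] F [ 0.1184  0.2986 -0.2602] gap 0.0345
orange mid [0.5557 0.2968] workdir deg 78.5 L 0.046 sc [0.87 1.  ] px [238. 204.] 1012
yellow mid [0.4654 0.3075] workdir deg 81.3 L 0.025 sc [0. 1.] px [111. 219.] 633
white mid [0.6266 0.2813] workdir deg 89.3 L 0.051 sc [0. 1.] px [340. 197.] 619
black mid [0.5307 0.2807] workdir deg 160.5 L 0.013 sc [0.   0.08] px [209. 233.] 75
[[237.6936 198.7959]]
shift [-0.0116 -0.0073  0.0734] turn [-0.4825 -0.8538 -1.2197] rows 2
```

View pics/t.png

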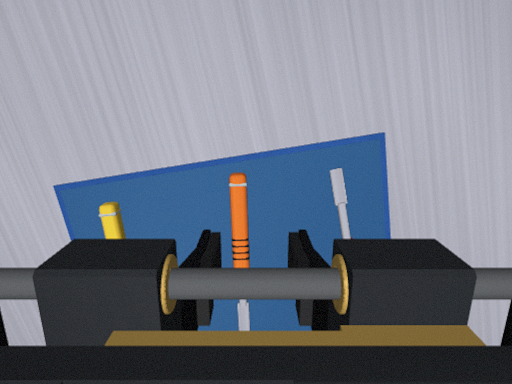

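>>> jog_arm(
  steps="-0.0116 -0.0075 0.025 -0.5 -0.9 -1.2 0.4; 0 0 0.025 0 0 0 0.4; 0 0 0.01 0 0 0 0.4; 0 0 0 0 0 0 0.4; 0 0 0 0 0 0 0.4",
)

```text
clock: 27.9
eef_pos: [0.5553, 0.3059, 0.0194]
tcp_rot: [-3.122, 0.321, -0.001]
ft_force: [-0.1, 0.5, -1.2]
finger_gap: 0.0348
```

Run:
```python
from h import *
s=st();go((.5565,.3015,.006),down(-12))
```

```text
t 27.9 p [0.5553 0.3059 0.0194] x [ 0.979  -0.2037  0.0004] y [-0.2037 -0.979  -0.0029] z [ 0.001   0.0028 -1.    ] F [-0.1172  0.5166 -1.2407] gap 0.0348
shift [0.0021 0.0041 0.0134] turn [-0.169  -0.0207  0.244 ] rows 1
```

>>> jog_arm(
  steps="0.002 0.003 0.01 0 0 0 0.4; 0 0 0.003 0 0 0 0.4; 0 0 0 0 0 0 0; 0 0 0 0 0 0 0; 0 0 0 0 0 0 0; 0 0 0 0 0 0 0; 0 0 0 0 0 0 0",
)

```text
clock: 28.78
eef_pos: [0.5579, 0.3026, 0.0072]
tcp_rot: [-3.121, 0.322, -0.005]
ft_force: [-0.9, 0.3, -0.9]
finger_gap: 0.0113
```

>>> jog_arm(
  steps="0 0 -0.04 0 0 0 0; 0 0 -0.06 0 0 0 0; 0 0 -0.06 0 0 0 0; 0 0 -0.06 0 0 0 0; 0 0 -0.06 0 0 0 0",
)

```text
clock: 29.4
eef_pos: [0.5549, 0.2993, 0.2892]
tcp_rot: [3.123, -0.321, -0.01]
ft_force: [1.1, -1.0, -0.1]
finger_gap: 0.0115
```

Run:
```python
from h import *
s=st();print(s['joint_pos']);go((.60,-.232,.35),tilt(-27,66))
```

```text
t 29.4 p [0.5549 0.2993 0.2892] x [ 0.979  -0.2037 -0.0059] y [-0.2037 -0.979   0.0026] z [-0.0063 -0.0014 -1.    ] F [ 1.093  -0.9932 -0.1245] gap 0.0115
[ 0.2452  0.4575 -1.0961  1.3645  0.4001  1.5623 -1.0163]
shift [ 0.152   0.5111 -0.0603] turn [65.7859  9.0632 13.3429] rows 9
  row 1 [ 0.0169  0.0568 -0.0067] [7.3095 1.007  1.4825]
  row 2 [ 0.0185  0.055  -0.0135] [7.3095 1.007  1.4825]
  row 3 [ 0.0202  0.0524 -0.0201] [7.3095 1.007  1.4825]
  row 4 [ 0.0219  0.0489 -0.0262] [7.3095 1.007  1.4825]
  row 5 [ 0.0236  0.0446 -0.0317] [7.3095 1.007  1.4825]
  row 6 [ 0.0253  0.0396 -0.0367] [7.3095 1.007  1.4825]
  row 7 [ 0.027   0.034  -0.0409] [7.3095 1.007  1.4825]
  row 8 [ 0.0285  0.0278 -0.0444] [7.3095 1.007  1.4825]
  row 9 [ 0.03    0.0212 -0.047 ] [7.3095 1.007  1.4825]
```

>>> jog_arm(
  steps="0.017 0.055 -0.014 7.3 1 1.5 0; 0.0185 0.055 -0.02 7.3 1 1.5 0; 0.02 0.052 -0.025 7.3 1 1.5 0; 0.022 0.049 -0.029 7.3 1 1.5 0; 0.0235 0.0445 -0.033 7.3 1 1.5 0; 0.025 0.0395 -0.037 7.3 1 1.5 0; 0.027 0.034 -0.041 7.3 1 1.5 0; 0.0285 0.028 -0.044 7.3 1 1.5 0",
)

```text
clock: 30.4
eef_pos: [0.6044, -0.1076, 0.3932]
tcp_rot: [-2.188, 0.428, -0.241]
ft_force: [0.6, 0.7, 1.1]
finger_gap: 0.0116
```

Run:
```python
from h import *
s=st();print(s['joint_pos']);go((.60,-.235,.33),tilt(-27,66))
```

```text
t 30.4 p [ 0.6044 -0.1076  0.3932] x [ 0.9223 -0.3859  0.0207] y [-0.2178 -0.5634 -0.7969] z [ 0.3192  0.7305 -0.6037] F [0.5993 0.7133 1.1144] gap 0.0116
[ 1.503   0.4944 -1.219   1.4754 -0.4635  1.4243  0.0144]
shift [ 0.0438  0.1231 -0.0563] turn [13.0952  3.1038  3.2133] rows 3
  row 1 [ 0.0146  0.041  -0.0188] [4.3651 1.0346 1.0711]
  row 2 [ 0.0157  0.0392 -0.0216] [4.3651 1.0346 1.0711]
  row 3 [ 0.0168  0.0372 -0.0242] [4.3651 1.0346 1.0711]
```

>>> jog_arm(
  steps="0.0145 0.035 -0.022 4.4 1 1 0; 0.0155 0.033 -0.024 4.4 1 1 0; 0.015 0.033 -0.024 4.4 1 1 0; 0 0 0 0 0 0 0; 0 0 0 0 0 0 0",
)

```text
clock: 31.02
eef_pos: [0.5986, -0.2461, 0.3406]
tcp_rot: [-1.933, 0.482, -0.314]
ft_force: [0.1, 0.2, 1.0]
finger_gap: 0.0115
```

Run:
```python
from h import *
s=st();print(s['joint_pos']);go((.60,-.240,.207),tilt(-27,66))
```

```text
t 31.025 p [ 0.5986 -0.2461  0.3406] x [ 0.8836 -0.4683 -0.0015] y [-0.187  -0.3499 -0.9179] z [ 0.4294  0.8113 -0.3967] F [0.1453 0.1595 1.0261] gap 0.0115
[ 1.5625  0.7694 -1.1225  1.4049 -0.4852  1.4528  0.1437]
shift [-0.0014  0.1202  0.0586] turn [-0.6278 -0.8127 -0.4515] rows 3
```

>>> jog_arm(
  steps="-0.001 0.035 0.017 0 -0.4 0 0; 0 0.035 0.017 0 -0.4 0 0; 0 0.025 0.012 0 0 0 0; 0 0 0 0 0 0 0; 0 0 0 0 0 0 0",
)

```text
clock: 31.65
eef_pos: [0.602, -0.2367, 0.239]
tcp_rot: [-1.943, 0.46, -0.305]
ft_force: [0.4, -0.0, 1.4]
finger_gap: 0.0116
```

Run:
```python
from h import *
s=st();go((.60,-.240,.207))
snap("side","u",(200,70,360,200),4)
```

```text
t 31.65 p [ 0.602  -0.2367  0.239 ] x [ 0.8928 -0.4504  0.003 ] y [-0.1785 -0.3598 -0.9158] z [ 0.4136  0.8171 -0.4016] F [ 0.3764 -0.0098  1.3795] gap 0.0116
shift [-0.0004  0.0308  0.0093] turn [0. 0. 0.] rows 1
```

View pics/u.png

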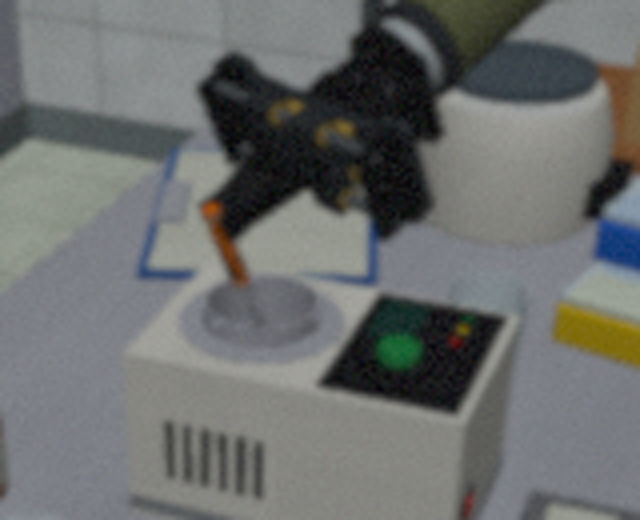

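>>> jog_arm(
  steps="0 0.015 0.005 0 0 0 0; 0 0.012 0.004 0 0 0 0; 0 0 0 0 0 0 0; 0 0 0 0 0 0 0.4; 0 0 0 0 0 0 0.4; 0 0 0 0 0 0 0.4; 0 0 0 0 0 0 0.4",
)

```text
clock: 32.58
eef_pos: [0.6015, -0.2402, 0.2112]
tcp_rot: [-1.945, 0.459, -0.309]
ft_force: [0.5, -0.2, -0.4]
finger_gap: 0.0339
```

>>> jog_arm(
  steps="0 -0.03 -0.01 0 0 0 0.4; 0 -0.05 -0.03 0 0 0 0.4; 0 -0.05 -0.03 0 0 0 0.4",
)

```text
clock: 32.95
eef_pos: [0.5945, -0.2485, 0.3632]
tcp_rot: [-1.94, 0.46, -0.303]
ft_force: [0.7, -0.9, 0.2]
finger_gap: 0.0345
```

Run:
```python
from h import *
s=st();print(s['joint_pos']);snap("top","v",(100,140,350,260),3.2)
go((.464,.30,.25),down(-7.5))
```

```text
t 32.95 p [ 0.5945 -0.2485  0.3632] x [ 0.8933 -0.4494  0.0009] y [-0.1787 -0.3571 -0.9168] z [ 0.4124  0.8189 -0.3993] F [ 0.676  -0.8802  0.2162] gap 0.0345
[ 1.555   0.7594 -1.129   1.3642 -0.4859  1.5001  0.1227]
shift [-0.367  -0.0619  0.4422] turn [-65.8062 -11.8138 -16.6286] rows 10
  row 1 [-0.0367 -0.0062  0.0442] [-6.5806 -1.1814 -1.6629]
  row 2 [-0.0355 -0.0123  0.0439] [-6.5806 -1.1814 -1.6629]
  row 3 [-0.0342 -0.0183  0.0429] [-6.5806 -1.1814 -1.6629]
  row 4 [-0.0327 -0.0241  0.0411] [-6.5806 -1.1814 -1.6629]
  row 5 [-0.0311 -0.0296  0.0387] [-6.5806 -1.1814 -1.6629]
  row 6 [-0.0294 -0.0348  0.0356] [-6.5806 -1.1814 -1.6629]
  row 7 [-0.0276 -0.0395  0.0319] [-6.5806 -1.1814 -1.6629]
  row 8 [-0.0258 -0.0437  0.0277] [-6.5806 -1.1814 -1.6629]
  row 9 [-0.0239 -0.0473  0.023 ] [-6.5806 -1.1814 -1.6629]
  row 10 [-0.0221 -0.0503  0.0178] [-6.5806 -1.1814 -1.6629]
```

View pics/v.png

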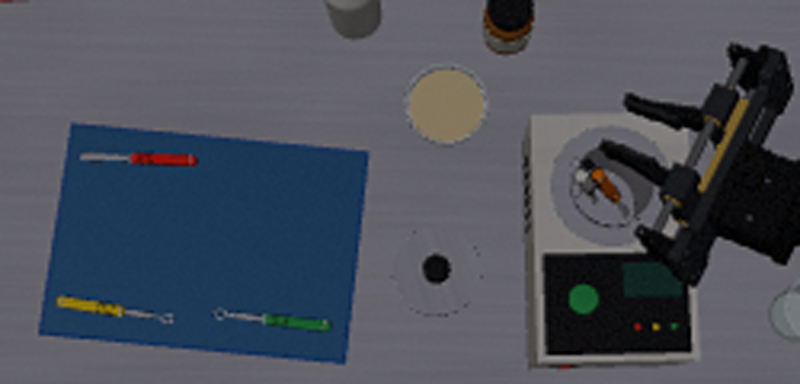

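Orange is in as well. Yellow next.

>>> jog_arm(
  steps="-0.036 -0.006 0.043 -6.6 -1.2 -1.65 0.4; -0.035 -0.012 0.043 -6.6 -1.2 -1.65 0.4; -0.034 -0.018 0.042 -6.6 -1.2 -1.65 0.4; -0.0325 -0.024 0.041 -6.6 -1.2 -1.65 0.4; -0.031 -0.0295 0.0385 -6.6 -1.2 -1.65 0.4; -0.0295 -0.035 0.0355 -6.6 -1.2 -1.65 0.4; -0.0275 -0.0395 0.032 -6.6 -1.2 -1.65 0.4; -0.026 -0.0435 0.0275 -6.6 -1.2 -1.65 0.4",
)

```text
clock: 34.0
eef_pos: [0.4998, 0.1842, 0.2829]
tcp_rot: [-2.919, 0.295, -0.108]
ft_force: [0.9, 0.7, -0.7]
finger_gap: 0.0348
```

Run:
```python
from h import *
s=st();print(s['joint_pos']);go((.464,.30,.20),down(-7.5))
```

```text
t 34.0 p [0.4998 0.1842 0.2829] x [ 0.9773 -0.2052  0.0519] y [-0.1902 -0.959  -0.21  ] z [ 0.0929  0.1953 -0.9763] F [ 0.8883  0.7146 -0.7008] gap 0.0348
[ 1.2909 -0.2223 -1.3791  1.7442 -0.4162  1.3423 -0.2216]
shift [-0.0631 -0.0869  0.1003] turn [-12.0154  -3.4234  -4.0257] rows 3
  row 1 [-0.021  -0.029   0.0334] [-4.0051 -1.1411 -1.3419]
  row 2 [-0.0197 -0.0317  0.0317] [-4.0051 -1.1411 -1.3419]
  row 3 [-0.0183 -0.0343  0.0298] [-4.0051 -1.1411 -1.3419]
```

>>> jog_arm(
  steps="-0.01 -0.03 0.01 -4 -1.1 -1.3 0.4; -0.01 -0.032 0.01 -4 -1.1 -1.3 0.4; -0.01 -0.034 0.01 -4 -1.1 -1.3 0.4",
)

```text
clock: 34.38
eef_pos: [0.4828, 0.2643, 0.2805]
tcp_rot: [-3.093, 0.223, -0.018]
ft_force: [-0.4, -0.5, -0.1]
finger_gap: 0.035
```

Run:
```python
from h import *
s=st();print(s['joint_pos']);go((.464,.30,.20),down(-7.5))
```

```text
t 34.375 p [0.4828 0.2643 0.2805] x [ 0.9896 -0.1438  0.0089] y [-0.1434 -0.9888 -0.0416] z [ 0.0148  0.0399 -0.9991] F [-0.3998 -0.5367 -0.1308] gap 0.035
[ 0.613   0.2583 -1.3224  1.6072  0.2313  1.4351 -0.8683]
shift [-0.0245 -0.0293  0.0816] turn [-2.3813 -0.5269 -0.7599] rows 2
  row 1 [-0.0122 -0.0146  0.0408] [-1.1906 -0.2635 -0.3799]
  row 2 [-0.0119 -0.0156  0.0405] [-1.1906 -0.2635 -0.3799]
```

>>> jog_arm(
  steps="-0.012 -0.0145 0.03 -1.2 -0.3 -0.4 0.4; -0.012 -0.0155 0.03 -1.2 -0.3 -0.4 0.4; 0 0 0.03 0 0 0 0.4; 0 0 0.02 0 0 0 0.4; 0 0 0 0 0 0 0.4; 0 0 0 0 0 0 0.4",
)

```text
clock: 35.12
eef_pos: [0.4567, 0.3143, 0.1764]
tcp_rot: [-3.129, 0.18, -0.004]
ft_force: [0.5, -0.2, 0.3]
finger_gap: 0.0345
```

Run:
```python
from h import *
s=st();print(s['joint_pos']);im,c=snap("wrist","w");tools(im,c);print(w2px(c,[(.4635,.303,.014)]));go((.4635,.303,.04),down(-7.5))
```

```text
t 35.125 p [0.4567 0.3143 0.1764] x [ 0.9934 -0.1145  0.0018] y [-0.1145 -0.9934 -0.0076] z [ 0.0027  0.0074 -1.    ] F [ 0.5022 -0.1806  0.2537] gap 0.0345
[ 0.384   0.3756 -1.2376  1.7289  0.3654  1.2951 -1.0464]
red mid [0.6242 0.2434] workdir deg 107.1 L 0.021 sc [0. 0.] px [424. 228.] 208
yellow mid [0.4604 0.2872] workdir deg 82.1 L 0.065 sc [0.78 0.92] px [261. 204.] 711
white mid [0.6256 0.2765] workdir deg 90.5 L 0.060 sc [0.   0.95] px [426. 193.] 358
black mid [0.4951 0.2524] workdir deg 179.3 L 0.018 sc [0.25 0.  ] px [299. 233.] 75
[[262.0727 189.5998]]
shift [0.0077 0.0114 0.1363] turn [-0.4316 -0.1063  0.9151] rows 3
```

View pics/w.png

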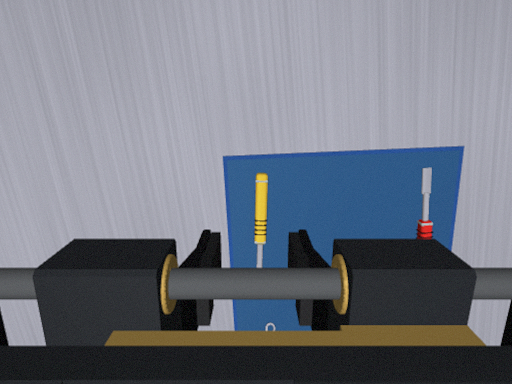

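>>> jog_arm(
  steps="0.0075 0.0125 0.04 -0.4 0 0.9 0.4; 0 0 0.045 0 0 0 0.4; 0 0 0.03 0 0 0 0.4; 0 0 0.01 0 0 0 0.4; 0 0 0 0 0 0 0.4; 0 0 0 0 0 0 0.4",
)

```text
clock: 35.92
eef_pos: [0.4711, 0.3022, 0.0563]
tcp_rot: [-3.127, 0.218, -0.022]
ft_force: [0.7, 0.4, 0.5]
finger_gap: 0.035
```

Run:
```python
from h import *
s=st();print(s['joint_pos']);go((.463,.301,.006),down(-7.5))
```

```text
t 35.925 p [0.4711 0.3022 0.0563] x [ 0.9902 -0.1388  0.0137] y [-0.1387 -0.9903 -0.0076] z [ 0.0146  0.0057 -0.9999] F [0.6739 0.3773 0.4807] gap 0.035
[ 0.2902  0.504  -1.1062  1.8478  0.5143  1.0941 -1.1467]
shift [-0.0086  0.0027  0.0501] turn [-0.4342 -0.7871 -0.4786] rows 1
```

>>> jog_arm(
  steps="-0.0085 0.0025 0.02 -0.4 -0.8 -0.5 0.4; 0 0 0.015 0 0 0 0.4; 0 0 0.005 0 0 0 0.4; 0 0 0 0 0 0 0.4; 0 0 0 0 0 0 0.4",
)

```text
clock: 36.55
eef_pos: [0.4628, 0.3015, 0.0147]
tcp_rot: [-3.134, 0.204, -0.001]
ft_force: [-0.4, -1.1, -0.0]
finger_gap: 0.0349
```

Run:
```python
from h import *
s=st();go((.463,.301,.006),down(-7.5))
```

```text
t 36.55 p [0.4628 0.3015 0.0147] x [ 0.9916 -0.1295  0.0007] y [-0.1295 -0.9916 -0.0011] z [ 0.0008  0.0011 -1.    ] F [-0.384  -1.1338 -0.0455] gap 0.0349
shift [0.0002 0.0005 0.0087] turn [-0.0659 -0.0389  0.0597] rows 1
```

>>> jog_arm(
  steps="0 0 0.006 0 0 0 0.4; 0 0 0.002 0 0 0 0.4; 0 0 0 0 0 0 0; 0 0 0 0 0 0 0; 0 0 0 0 0 0 0; 0 0 0 0 0 0 0; 0 0 0 0 0 0 0",
)

```text
clock: 37.42
eef_pos: [0.4635, 0.3019, 0.007]
tcp_rot: [-3.133, 0.204, -0.003]
ft_force: [-0.6, 0.2, 0.2]
finger_gap: 0.0111
```

>>> jog_arm(
  steps="0 0 -0.04 0 0 0 0; 0 0 -0.06 0 0 0 0; 0 0 -0.06 0 0 0 0; 0 0 -0.06 0 0 0 0; 0 0 -0.06 0 0 0 0",
)

```text
clock: 38.05
eef_pos: [0.4608, 0.299, 0.2899]
tcp_rot: [3.131, -0.203, -0.01]
ft_force: [0.6, -0.4, -0.3]
finger_gap: 0.0112
```

Run:
```python
from h import *
s=st();print(s['joint_pos']);go((.60,-.232,.36),tilt(-27,66))
```

```text
t 38.05 p [0.4608 0.299  0.2899] x [ 0.9916 -0.1288 -0.0062] y [-0.1288 -0.9917  0.0042] z [-0.0067 -0.0034 -1.    ] F [ 0.6185 -0.3644 -0.3442] gap 0.0112
[ 0.4561  0.2897 -1.2853  1.5606  0.2756  1.507  -0.9666]
shift [ 0.206   0.5089 -0.0692] turn [65.6246 11.5656 17.2034] rows 10
  row 1 [ 0.0206  0.0509 -0.0069] [6.5625 1.1566 1.7203]
  row 2 [ 0.0223  0.0492 -0.0122] [6.5625 1.1566 1.7203]
  row 3 [ 0.024   0.0468 -0.0173] [6.5625 1.1566 1.7203]
  row 4 [ 0.0258  0.0438 -0.0219] [6.5625 1.1566 1.7203]
  row 5 [ 0.0275  0.0402 -0.0262] [6.5625 1.1566 1.7203]
  row 6 [ 0.0293  0.0361 -0.03  ] [6.5625 1.1566 1.7203]
  row 7 [ 0.0309  0.0316 -0.0333] [6.5625 1.1566 1.7203]
  row 8 [ 0.0325  0.0267 -0.036 ] [6.5625 1.1566 1.7203]
  row 9 [ 0.034   0.0214 -0.0381] [6.5625 1.1566 1.7203]
  row 10 [ 0.0353  0.0159 -0.0395] [6.5625 1.1566 1.7203]
```

>>> jog_arm(
  steps="0.045 0.04 -0.014 6.5 1.1 1.7 0; 0.04 0.045 -0.018 6.5 1.1 1.7 0; 0.035 0.045 -0.022 6.5 1.1 1.7 0; 0.03 0.044 -0.026 6.5 1.1 1.7 0; 0.025 0.04 -0.03 6.5 1.1 1.7 0; 0.023 0.036 -0.034 6.5 1.1 1.7 0; 0.023 0.032 -0.036 6.5 1.1 1.7 0; 0.023 0.028 -0.038 6.5 1.1 1.7 0",
)

```text
clock: 39.05
eef_pos: [0.609, -0.1131, 0.3863]
tcp_rot: [-2.184, 0.399, -0.263]
ft_force: [0.9, 0.9, 0.4]
finger_gap: 0.0114
```

Run:
```python
from h import *
s=st();print(s['joint_pos']);go((.60,-.238,.34),tilt(-27,66))
```

```text
t 39.05 p [ 0.609  -0.1131  0.3863] x [ 0.9263 -0.3742  0.0452] y [-0.1892 -0.5654 -0.8029] z [ 0.326   0.7351 -0.5944] F [0.8916 0.9306 0.3827] gap 0.0114
[ 1.4963  0.5157 -1.2125  1.4754 -0.4575  1.4115  0.05  ]
shift [ 0.0363  0.1095 -0.0673] turn [12.3932  3.0227  4.7675] rows 3
  row 1 [ 0.0121  0.0365 -0.0224] [4.1311 1.0076 1.5892]
  row 2 [ 0.0135  0.0344 -0.0248] [4.1311 1.0076 1.5892]
  row 3 [ 0.0149  0.0322 -0.0269] [4.1311 1.0076 1.5892]
```

>>> jog_arm(
  steps="0.012 0.032 -0.024 4.1 1 1.6 0; 0.013 0.03 -0.025 4.1 1 1.6 0; 0.012 0.028 -0.026 4.1 1 1.6 0; 0 0 0 0 0 0 0; 0 0 0 0 0 0 0",
)

```text
clock: 39.67
eef_pos: [0.5974, -0.2453, 0.3455]
tcp_rot: [-1.936, 0.487, -0.31]
ft_force: [-0.0, 1.0, -0.1]
finger_gap: 0.0109
```

Run:
```python
from h import *
s=st();print(s['joint_pos']);go((.60,-.242,.207),tilt(-27,66))
```

```text
t 39.675 p [ 0.5974 -0.2453  0.3455] x [ 0.8828 -0.4697 -0.0062] y [-0.1931 -0.3508 -0.9163] z [ 0.4282  0.8102 -0.4003] F [-0.0014  0.9928 -0.0588] gap 0.0109
[ 1.5632  0.7589 -1.1218  1.4029 -0.4901  1.4587  0.1348]
shift [0.0016 0.1253 0.0592] turn [-0.4031 -0.7853 -0.7349] rows 3
```

>>> jog_arm(
  steps="0.001 0.035 0.017 0 -0.4 -0.4 0; 0 0.035 0.017 0 -0.4 -0.4 0; 0 0.025 0.012 0 0 0 0; 0 0 0 0 0 0 0; 0 0 0 0 0 0 0",
)

```text
clock: 40.3
eef_pos: [0.6026, -0.2367, 0.2437]
tcp_rot: [-1.949, 0.452, -0.309]
ft_force: [0.1, 0.2, -0.8]
finger_gap: 0.0113
```

Run:
```python
from h import *
s=st();go((.60,-.242,.207))
```

```text
t 40.3 p [ 0.6026 -0.2367  0.2437] x [ 0.8949 -0.4461  0.0108] y [-0.1716 -0.3664 -0.9145] z [ 0.4119  0.8166 -0.4044] F [ 0.1221  0.2082 -0.7697] gap 0.0113
shift [-0.0004  0.036   0.0094] turn [0. 0. 0.] rows 1
```

>>> jog_arm(
  steps="0 0.018 0.005 0 0 0 0; 0 0.014 0.004 0 0 0 0; 0 0 0 0 0 0 0; 0 0 0 0 0 0 0.4; 0 0 0 0 0 0 0.4; 0 0 0 0 0 0 0.4; 0 0 0 0 0 0 0.4",
)

```text
clock: 41.18
eef_pos: [0.6018, -0.2423, 0.212]
tcp_rot: [-1.95, 0.45, -0.314]
ft_force: [-0.3, 0.6, 0.3]
finger_gap: 0.0339
```

>>> jog_arm(
  steps="0 -0.03 -0.01 0 0 0 0.4; 0 -0.05 -0.03 0 0 0 0.4; 0 -0.05 -0.03 0 0 0 0.4",
)

```text
clock: 41.55
eef_pos: [0.5938, -0.2495, 0.3639]
tcp_rot: [-1.946, 0.45, -0.308]
ft_force: [-0.3, -0.4, 0.2]
finger_gap: 0.0352
```

Run:
```python
from h import *
s=st();print(s['joint_pos']);snap("top","x",(100,140,350,260),3.2)
```

```text
t 41.55 p [ 0.5938 -0.2495  0.3639] x [ 0.8955 -0.445   0.0096] y [-0.171  -0.3638 -0.9157] z [ 0.411   0.8183 -0.4019] F [-0.3489 -0.3608  0.229 ] gap 0.0352
[ 1.5541  0.7579 -1.1274  1.3608 -0.4847  1.5041  0.1314]
```

View pics/x.png

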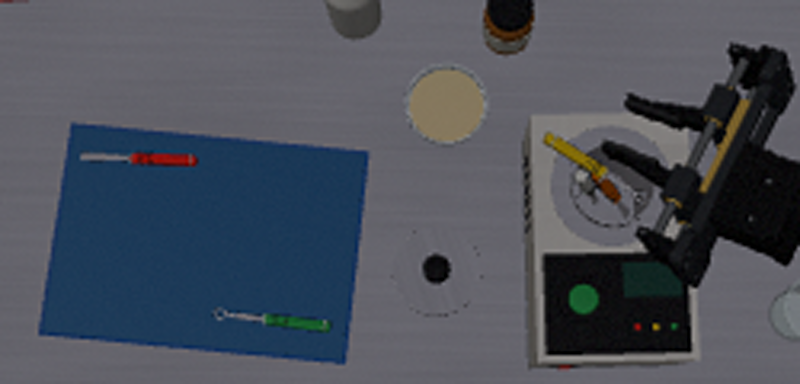

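Run:
```python
from h import *
s=st();snap("side","y",(200,70,360,200),5);snap("top","y2",(250,150,340,220),8)
```

```text
t 41.6 p [ 0.5958 -0.2498  0.3743] x [ 0.8948 -0.4459  0.0213] y [-0.161  -0.3668 -0.9163] z [ 0.4164  0.8165 -0.4   ] F [ 2.1974 -0.1215  7.1165] gap 0.0347
```

View pics/y.png

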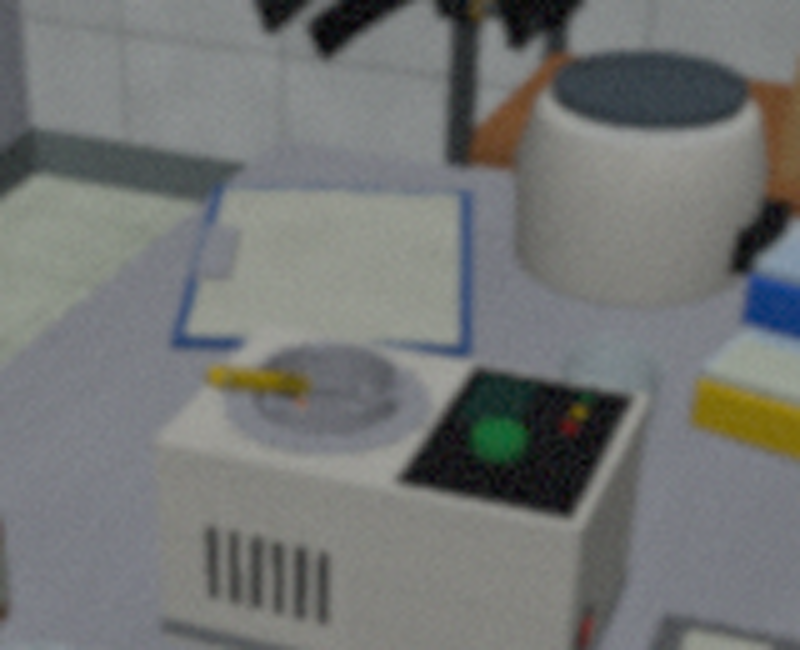

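View pics/y2.png

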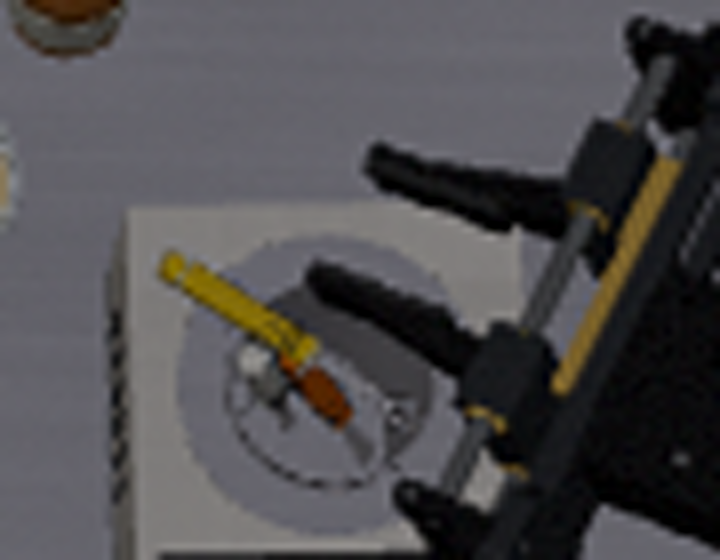

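```bash
cat >> h.py <<'E'
def tri(ps,pt):
    A=[];b=[]
    for n,p in (("side",ps),("top",pt)):
        K,T=cam(n); d=T[:3,:3]@np.array([(p[0]-K[0,2])/K[0,0],-(p[1]-K[1,2])/K[1,1],-1]); d/=np.linalg.norm(d)
        M=np.eye(3)-np.outer(d,d);A.append(M);b.append(M@T[:3,3])
    x=np.linalg.lstsq(np.vstack(A),np.hstack(b),rcond=None)[0]
    print("tri",x,"res px",w2px(cam("side"),x)[0]-ps,w2px(cam("top"),x)[0]-pt); return x
E
python3 - <<'E'
from h import *
tri((242.5,145.6),(270.8,183)); tri((261,146.4),(288.5,193.3)); tri((279,148),(300,201))
c=cam("top");print(px2w(c,[(270.8,183),(288.5,193.3)],.18))
E
```

```text
tri [ 0.6197 -0.2047  0.1902] res px [0.0484 0.0087] [-0.015  -0.0412]
tri [ 0.5915 -0.2639  0.165 ] res px [-0.5648 -0.0954] [0.1634 0.501 ]
tri [ 0.5612 -0.3057  0.1474] res px [-3.714  -0.6481] [0.9552 3.3985]
[[ 0.6219 -0.2055  0.18  ]
 [ 0.5901 -0.2615  0.18  ]]
```

Run:
```python
from h import *
go((.617,-.210,.27),tilt(-30,21))
R=tilt(-30,21);print(R)
```

```text
shift [0.0002 0.0697 0.0803] turn [-45.1888   1.7824   3.3288] rows 5
  row 1 [0.     0.0139 0.0161] [-9.0378  0.3565  0.6658]
  row 2 [0.0001 0.0113 0.018 ] [-9.0378  0.3565  0.6658]
  row 3 [0.0001 0.0083 0.0196] [-9.0378  0.3565  0.6658]
  row 4 [0.     0.0051 0.0206] [-9.0378  0.3565  0.6658]
  row 5 [-0.0001  0.0018  0.0212] [-9.0378  0.3565  0.6658]
[[ 0.866  -0.4668  0.1792]
 [-0.5    -0.8085  0.3104]
 [ 0.     -0.3584 -0.9336]]
```

>>> jog_arm(
  steps="0 0.01 0.01 -9 0.35 0.7 0.45; 0 0.01 0.015 -9 0.35 0.7 0.45; 0 0.008 0.0195 -9 0.35 0.7 0.45; 0 0.005 0.0205 -9 0.35 0.7 0.45; 0 0.002 0.02 -9 0.35 0.7 0.45; 0 0 0 0 0 0 0.45; 0 0 0 0 0 0 0.45",
)

```text
clock: 42.58
eef_pos: [0.6126, -0.2114, 0.2802]
tcp_rot: [-2.705, 0.728, -0.124]
ft_force: [-0.2, -0.7, 0.2]
finger_gap: 0.0387
```

Run:
```python
from h import *
s=st();print(s['joint_pos']);im,c=snap("wrist","z");print(w2px(c,[(.614,-.218,.187),(.620,-.205,.195),(.591,-.264,.17)]))
```

```text
t 42.575 p [ 0.6126 -0.2114  0.2802] x [ 0.8651 -0.5016 -0.0029] y [-0.4722 -0.8125 -0.3418] z [ 0.1691  0.297  -0.9398] F [-0.1881 -0.6984  0.23  ] gap 0.0387
[ 1.189   0.4267 -0.9543  1.4071  0.0047  1.3968 -0.2328]
[[259.9396 244.6127]
 [258.3452 226.7571]
 [263.5344 305.3153]]
```

View pics/z.png

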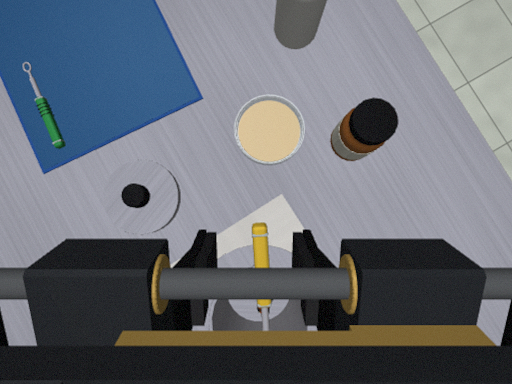

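Run:
```python
from h import *
s=st();go((.616,-.2165,.18))
```

```text
t 42.625 p [ 0.6128 -0.2106  0.2804] x [ 0.8654 -0.5011 -0.003 ] y [-0.4716 -0.8124 -0.343 ] z [ 0.1694  0.2982 -0.9393] F [ 0.5402  0.1755 -0.3406] gap 0.0393
shift [0.006  0.0377 0.0931] turn [0. 0. 0.] rows 2
```

>>> jog_arm(
  steps="0.003 0.015 0.035 0 0 0 0.45; 0.003 0.015 0.03 0 0 0 0.45; 0 0.004 0.01 0 0 0 0.45; 0 0 0 0 0 0 0.45; 0 0 0 0 0 0 0.45",
)

```text
clock: 43.25
eef_pos: [0.6138, -0.2256, 0.1976]
tcp_rot: [-2.695, 0.741, -0.129]
ft_force: [0.3, -0.6, 0.2]
finger_gap: 0.0392
```

Run:
```python
from h import *
s=st();go((.616,-.2165,.18));im,c=snap("wrist","aa",(130,100,390,300),3);print(w2px(c,[(.620,-.205,.195)])*3-[390,300])
```

```text
t 43.25 p [ 0.6138 -0.2256  0.1976] x [ 0.8596 -0.5109 -0.0033] y [-0.4799 -0.8051 -0.3485] z [ 0.1754  0.3011 -0.9373] F [ 0.3161 -0.5705  0.1615] gap 0.0392
shift [-0.0027 -0.0022  0.0196] turn [0. 0. 0.] rows 1
[[342.2651 323.7971]]
```

View pics/aa.png

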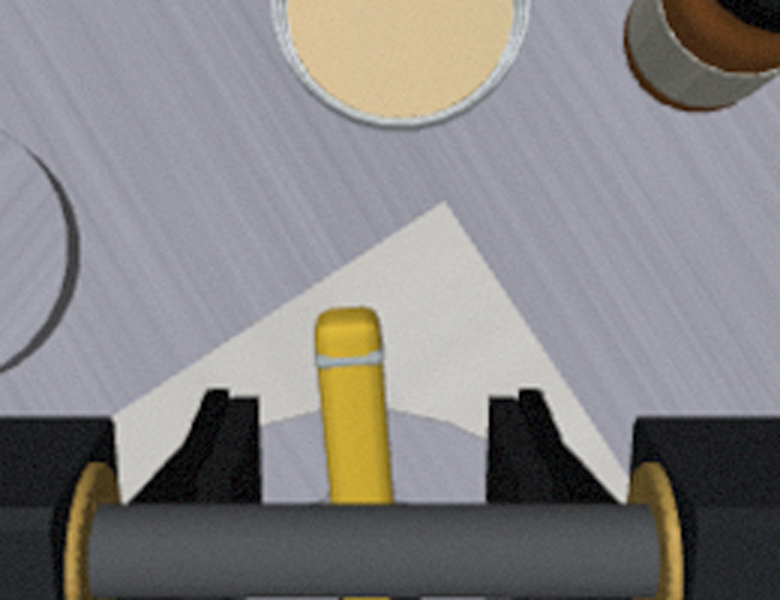

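>>> jog_arm(
  steps="-0.002 -0.002 0.01 0 0 -2 0.45; 0 0 0.006 0 0 0 0.45; 0 0 0 0 0 0 0.45; 0 0 0 0 0 0 0; 0 0 0 0 0 0 0; 0 0 0 0 0 0 0; 0 0 0 0 0 0 0; 0 0 0 0 0 0 0",
)

```text
clock: 44.3
eef_pos: [0.6172, -0.2169, 0.1847]
tcp_rot: [-2.711, 0.689, -0.142]
ft_force: [0.1, 0.2, 1.5]
finger_gap: 0.0115
```

Run:
```python
from h import *
s=st();im,c=snap("wrist","ab",(130,100,390,300),3)
```

```text
t 44.3 p [ 0.6172 -0.2169  0.1847] x [ 0.8775 -0.4793  0.0131] y [-0.4454 -0.8249 -0.3482] z [ 0.1777  0.2997 -0.9373] F [0.079  0.2196 1.5223] gap 0.0115
```

View pics/ab.png

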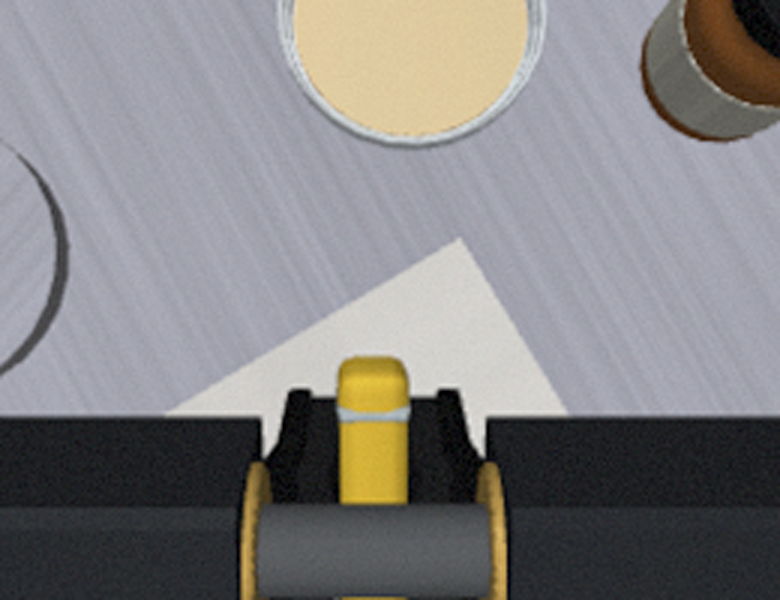

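>>> jog_arm(
  steps="0 -0.014 -0.037 0 0 0 0; 0 -0.02 -0.055 0 0 0 0; 0 -0.02 -0.055 0 0 0 0; 0 -0.01 -0.03 0 0 0 0",
)

```text
clock: 44.85
eef_pos: [0.6125, -0.217, 0.3743]
tcp_rot: [-2.709, 0.69, -0.133]
ft_force: [0.5, 0.3, -1.6]
finger_gap: 0.0112
```

Run:
```python
from h import *
s=st();print(s['joint_pos']);go((.61,-.255,.36),tilt(-27,76))
```

```text
t 44.85 p [ 0.6125 -0.217   0.3743] x [ 0.8776 -0.4793  0.0062] y [-0.4473 -0.8237 -0.3485] z [ 0.1721  0.3031 -0.9373] F [ 0.4666  0.271  -1.5997] gap 0.0112
[ 1.1691  0.4164 -0.969   1.2298 -0.0038  1.572  -0.2403]
shift [0.016  0.0374 0.0015] turn [55.6049 -1.515  -0.8622] rows 6
  row 1 [0.0027 0.0062 0.0002] [ 9.2675 -0.2525 -0.1437]
  row 2 [ 0.0026  0.0062 -0.0008] [ 9.2675 -0.2525 -0.1437]
  row 3 [ 0.0026  0.006  -0.0018] [ 9.2675 -0.2525 -0.1437]
  row 4 [ 0.0026  0.0056 -0.0027] [ 9.2675 -0.2525 -0.1437]
  row 5 [ 0.0026  0.0051 -0.0036] [ 9.2675 -0.2525 -0.1437]
  row 6 [ 0.0025  0.0045 -0.0044] [ 9.2675 -0.2525 -0.1437]
```

>>> jog_arm(
  steps="0.0026 0.006 0 9.3 -0.25 0 0; 0.0026 0.006 -0.001 9.3 -0.25 0 0; 0.0026 0.006 -0.002 9.3 -0.25 0 0; 0.0026 0.0055 -0.003 9.3 -0.25 0 0; 0.0026 0.005 -0.0035 9.3 -0.25 0 0; 0.0025 0.0045 -0.0045 9 -0.25 0 0; 0 0 0 0 0 0 0; 0 0 0 0 0 0 0",
)

```text
clock: 45.85
eef_pos: [0.6133, -0.2569, 0.3668]
tcp_rot: [-1.756, 0.429, -0.348]
ft_force: [0.8, 1.0, 1.2]
finger_gap: 0.0113
```

Run:
```python
from h import *
s=st();print(s['joint_pos']);go((.603,-.263,.30),tilt(-27,76))
R=tilt(-27,76);print(R)
snap("side","ac",(200,40,360,190),4);snap("top","ac2",(250,150,340,220),8)
```

```text
t 45.85 p [ 0.6133 -0.2569  0.3668] x [ 0.8858 -0.464   0.0036] y [-0.0996 -0.1975 -0.9752] z [ 0.4532  0.8635 -0.2211] F [0.8287 1.0017 1.1968] gap 0.0113
[ 1.5452  0.8667 -1.1206  1.3585 -0.5866  1.4821  0.1777]
shift [-0.0065  0.0674  0.0048] turn [-1.2227 -0.6775  0.0478] rows 2
[[ 0.891  -0.1098  0.4405]
 [-0.454  -0.2156  0.8645]
 [ 0.     -0.9703 -0.2419]]
```

View pics/ac.png

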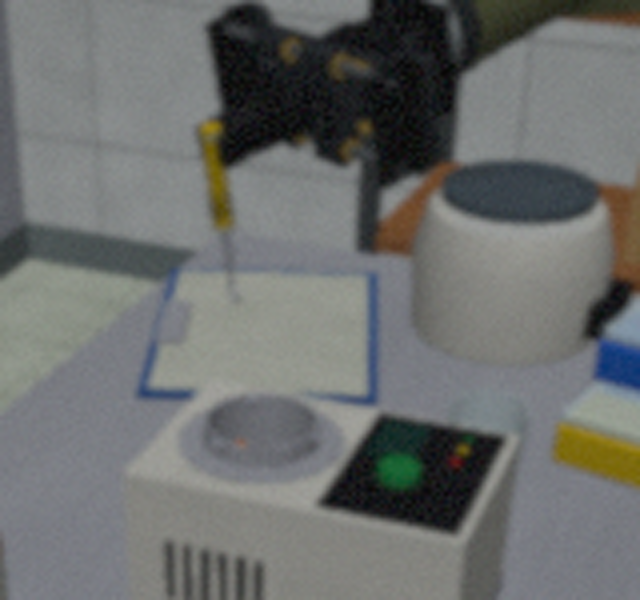

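View pics/ac2.png

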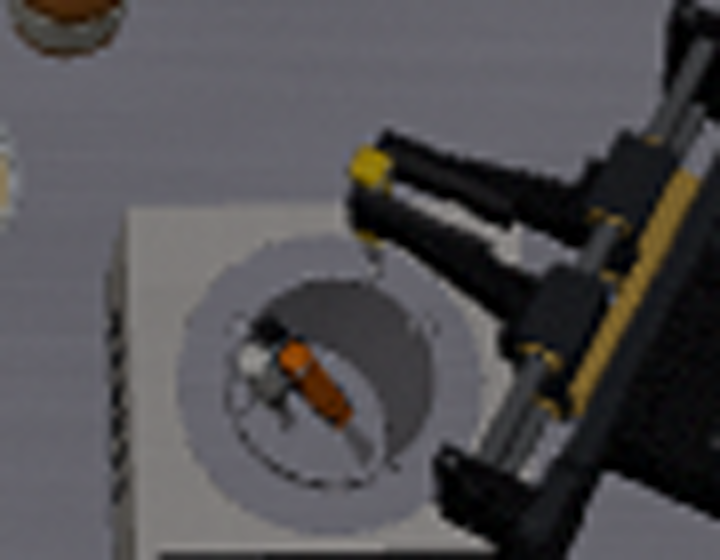

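Run:
```python
from h import *
c=cam("top");print(px2w(c,[(291.2,196.9),(296.9,192.5),(286.9,194.4)],.165));go((.603,-.267,.199))
```

```text
[[ 0.5816 -0.272   0.165 ]
 [ 0.5964 -0.2902  0.165 ]
 [ 0.5894 -0.2583  0.165 ]]
shift [-0.005   0.1663  0.0239] turn [0. 0. 0.] rows 3
```

>>> jog_arm(
  steps="-0.002 0.03 0.002 -0.5 -0.3 0 0; -0.002 0.035 0.002 -0.5 -0.3 0 0; -0.001 0.035 0.002 0 0 0 0; 0 0.02 0.001 0 0 0 0; 0 0 0 0 0 0 0; 0 0 0 0 0 0 0",
)

```text
clock: 46.7
eef_pos: [0.6005, -0.2706, 0.2473]
tcp_rot: [-1.795, 0.416, -0.337]
ft_force: [-0.5, 0.7, -1.4]
finger_gap: 0.0113
```

Run:
```python
from h import *
s=st();go((.603,-.267,.199))
```

```text
t 46.7 p [ 0.6005 -0.2706  0.2473] x [ 0.894  -0.4479  0.0113] y [-0.1048 -0.2336 -0.9667] z [ 0.4357  0.863  -0.2557] F [-0.476   0.6988 -1.429 ] gap 0.0113
shift [0.0001 0.0456 0.0166] turn [0. 0. 0.] rows 1
```

>>> jog_arm(
  steps="0 0.02 0.008 0 0 0 0; 0 0.018 0.007 0 0 0 0; 0 0.005 0 0 0 0 0; 0 0 0 0 0 0 0",
)

```text
clock: 47.2
eef_pos: [0.6032, -0.267, 0.2002]
tcp_rot: [-1.796, 0.414, -0.338]
ft_force: [-0.6, -1.2, -0.1]
finger_gap: 0.011
```

Run:
```python
from h import *
s=st();go((.603,-.267,.199));snap("side","ad",(200,70,360,200),5)
```

```text
t 47.2 p [ 0.6032 -0.267   0.2002] x [ 0.8944 -0.4471  0.0134] y [-0.1031 -0.2353 -0.9664] z [ 0.4353  0.863  -0.2565] F [-0.6498 -1.1832 -0.1066] gap 0.011
shift [-0.0002  0.0011  0.0002] turn [0. 0. 0.] rows 1
```

View pics/ad.png

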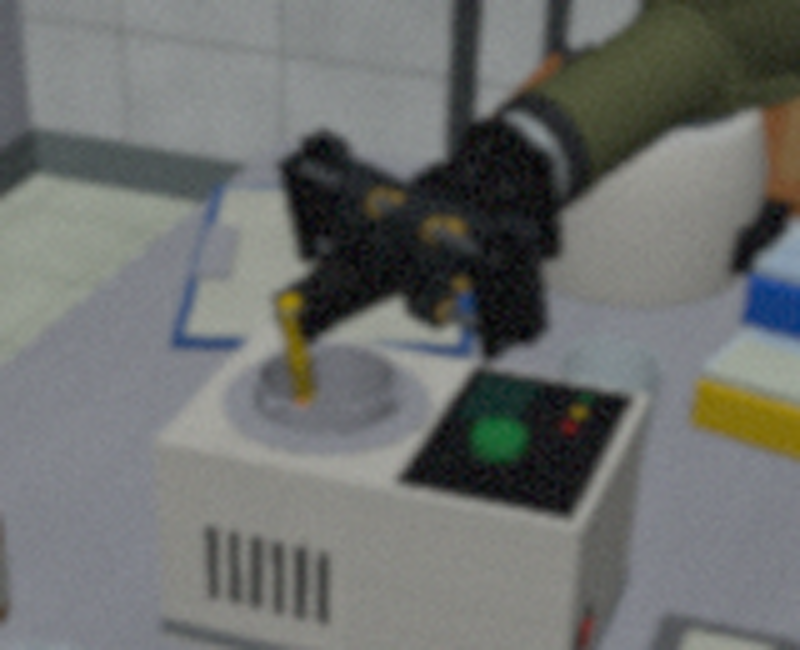

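>>> jog_arm(
  steps="0 0 0 0 0 0 0.25; 0 0 0 0 0 0 0.25; 0 0 0 0 0 0 0.4; 0 0 0 0 0 0 0.4; 0 0 0 0 0 0 0.4",
)

```text
clock: 47.88
eef_pos: [0.6037, -0.2673, 0.2024]
tcp_rot: [-1.797, 0.413, -0.341]
ft_force: [-0.0, 0.6, -0.4]
finger_gap: 0.034
```

Run:
```python
from h import *
s=st();snap("side","ae",(200,70,360,200),5);snap("top","ae2",(250,150,340,220),8)
```

```text
t 47.875 p [ 0.6037 -0.2673  0.2024] x [ 0.8942 -0.4474  0.0162] y [-0.1008 -0.2365 -0.9664] z [ 0.4362  0.8625 -0.2565] F [-0.0299  0.6226 -0.3661] gap 0.034
```

View pics/ae.png

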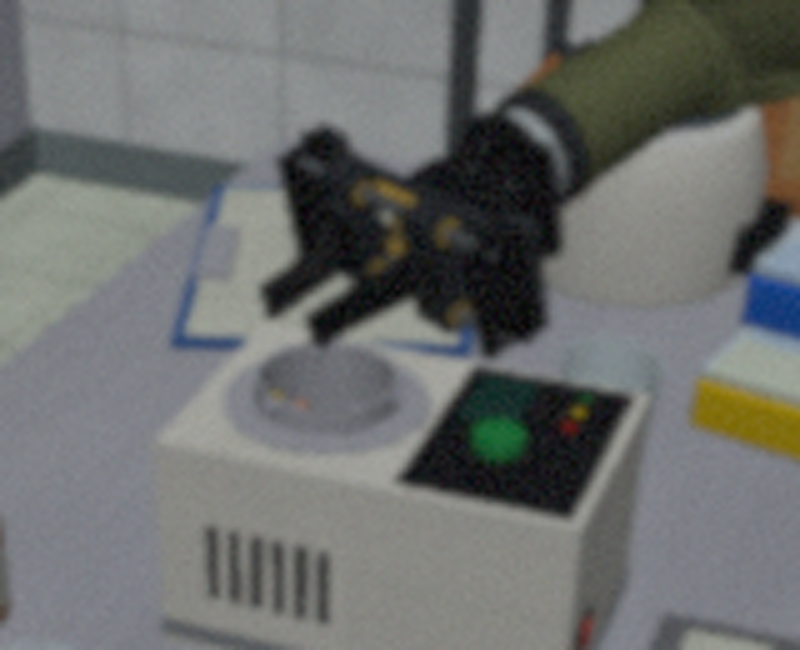

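View pics/ae2.png

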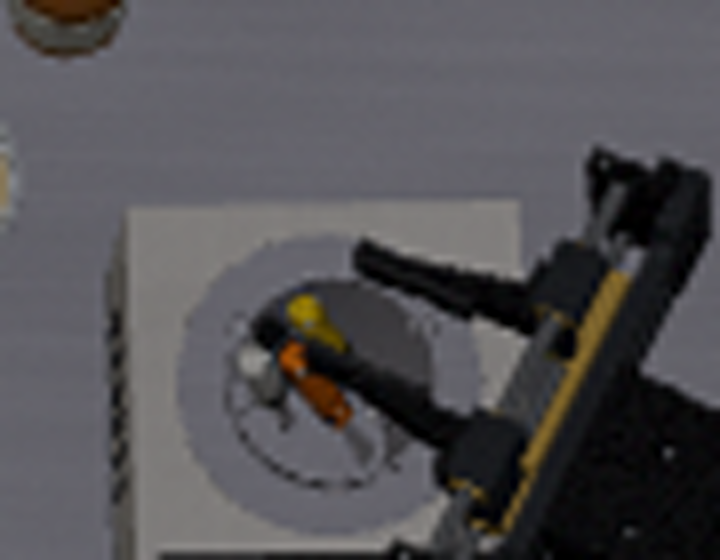

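Four are in now: white, black, orange and yellow. Red and green lie the other way round. I'll grip them at heading about 0 and tilt the opposite way, starting with red.

>>> jog_arm(
  steps="0 -0.03 -0.012 0 0 0 0.4; 0 -0.05 -0.03 0 0 0 0.4; 0 -0.05 -0.03 0 0 0 0.4",
)

```text
clock: 48.35
eef_pos: [0.5842, -0.2976, 0.351]
tcp_rot: [-1.792, 0.413, -0.333]
ft_force: [0.3, -1.5, 0.6]
finger_gap: 0.0348
```

Run:
```python
from h import *
s=st();print(s['joint_pos']);go((.624,.19,.25),down(-1))
```

```text
t 48.35 p [ 0.5842 -0.2976  0.351 ] x [ 0.8958 -0.4444  0.0102] y [-0.1034 -0.2306 -0.9675] z [ 0.4324  0.8656 -0.2525] F [ 0.3439 -1.5235  0.567 ] gap 0.0348
[ 1.5573  0.8911 -1.086   1.2969 -0.5367  1.5707  0.1966]
shift [-0.1821 -0.0189  0.4648] turn [-73.9293 -17.1683 -21.2105] rows 9
  row 1 [-0.0202 -0.0021  0.0516] [-8.2144 -1.9076 -2.3567]
  row 2 [-0.0183 -0.0103  0.0514] [-8.2144 -1.9076 -2.3567]
  row 3 [-0.016  -0.0183  0.0499] [-8.2144 -1.9076 -2.3567]
  row 4 [-0.0134 -0.0259  0.0472] [-8.2144 -1.9076 -2.3567]
  row 5 [-0.0107 -0.0329  0.0434] [-8.2144 -1.9076 -2.3567]
  row 6 [-0.0079 -0.0391  0.0386] [-8.2144 -1.9076 -2.3567]
  row 7 [-0.005  -0.0445  0.0328] [-8.2144 -1.9076 -2.3567]
  row 8 [-0.0021 -0.0489  0.0262] [-8.2144 -1.9076 -2.3567]
  row 9 [ 0.0008 -0.0522  0.0189] [-8.2144 -1.9076 -2.3567]
```

>>> jog_arm(
  steps="-0.018 -0.006 0.05 -8.2 -1.9 -2.35 0.4; -0.017 -0.012 0.051 -8.2 -1.9 -2.35 0.4; -0.015 -0.02 0.05 -8.2 -1.9 -2.35 0.4; -0.013 -0.026 0.047 -8.2 -1.9 -2.35 0.4; -0.01 -0.033 0.043 -8.2 -1.9 -2.35 0.4; -0.007 -0.039 0.038 -8.2 -1.9 -2.35 0.4; -0.004 -0.044 0.032 -8.2 -1.9 -2.35 0.4; -0.001 -0.049 0.025 -8.2 -1.9 -2.35 0.4",
)

```text
clock: 49.35
eef_pos: [0.6345, 0.1261, 0.29]
tcp_rot: [-3.01, 0.117, -0.094]
ft_force: [-0.0, -0.8, -0.0]
finger_gap: 0.0346
```

Run:
```python
from h import *
s=st();print(s['joint_pos']);go((.624,.19,.20),down(-1))
```

```text
t 49.35 p [0.6345 0.1261 0.29  ] x [ 0.995  -0.0814  0.0573] y [-0.0734 -0.9889 -0.1293] z [ 0.0672  0.1245 -0.9899] F [-0.0215 -0.8394 -0.0136] gap 0.0346
[ 0.6145  0.3889 -1.0438  1.4168  0.2458  1.4129 -0.4799]
shift [-0.0209 -0.0508  0.0964] turn [-7.3329 -3.5194 -3.4563] rows 2
  row 1 [-0.0104 -0.0254  0.0482] [-3.6664 -1.7597 -1.7282]
  row 2 [-0.0082 -0.0287  0.0467] [-3.6664 -1.7597 -1.7282]
```

>>> jog_arm(
  steps="-0.01 -0.022 0.035 -3.7 -1.8 -1.7 0.4; -0.008 -0.022 0.035 -3.7 -1.8 -1.7 0.4; 0 0 0.02 0 0 0 0.4; 0 0 0 0 0 0 0.4; 0 0 0 0 0 0 0.4",
)

```text
clock: 49.98
eef_pos: [0.6187, 0.195, 0.2138]
tcp_rot: [-3.139, 0.005, -0.012]
ft_force: [1.0, 0.0, -0.2]
finger_gap: 0.0347
```

Run:
```python
from h import *
s=st();print(s['joint_pos']);im,c=snap("wrist","af");tools(im,c);print(w2px(c,[(.624,.1915,.014)]));go((.624,.1915,.08),down(-1))
```

```text
t 49.975 p [0.6187 0.195  0.2138] x [ 1.     -0.0029  0.0073] y [-0.0029 -1.     -0.0028] z [ 0.0074  0.0028 -1.    ] F [ 0.9701  0.0313 -0.2261] gap 0.0347
[ 0.3726  0.4897 -0.9928  1.4487  0.4117  1.4151 -0.6289]
red mid [0.626  0.2133] workdir deg 89.0 L 0.073 sc [0.   0.95] px [260. 153.] 715
white mid [0.6272 0.2758] workdir deg 88.7 L 0.058 sc [0. 1.] px [261.  89.] 389
black mid [0.5693 0.1221] workdir deg -6.3 L 0.021 sc [0.1 0. ] px [209. 233.] 75
[[257.8643 173.9941]]
shift [0.004  0.0031 0.1338] turn [-0.1337 -0.4312  0.7742] rows 3
```

View pics/af.png

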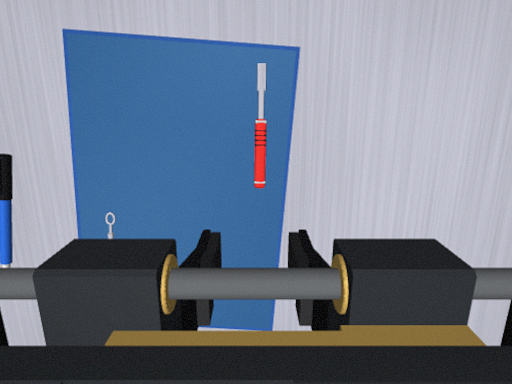

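>>> jog_arm(
  steps="0.0065 0.003 0.04 0 -0.4 0 0.4; 0 0 0.045 0 0 0 0.4; 0 0 0.04 0 0 0 0.4; 0 0 0.02 0 0 0 0.4; 0 0 0 0 0 0 0.4; 0 0 0 0 0 0 0.4",
)

```text
clock: 50.78
eef_pos: [0.6354, 0.1835, 0.0749]
tcp_rot: [-3.137, 0.035, -0.024]
ft_force: [0.7, -0.0, 0.8]
finger_gap: 0.0347
```

Run:
```python
from h import *
s=st();print(s['joint_pos']);im,c=snap("wrist","ag");tools(im,c);go((.6255,.192,.006),down(-1))
```

```text
t 50.775 p [0.6354 0.1835 0.0749] x [ 0.9996 -0.0223  0.0155] y [-0.0223 -0.9997 -0.0044] z [ 0.0156  0.0041 -0.9999] F [ 0.6517 -0.018   0.7585] gap 0.0347
[ 0.3436  0.614  -0.9122  1.5768  0.5167  1.1904 -0.6912]
red mid [0.6262 0.2137] workdir deg 89.0 L 0.073 sc [0.2  0.87] px [238. 167.] 1799
white mid [0.6274 0.2752] workdir deg 88.9 L 0.057 sc [0. 0.] px [237.  63.] 1059
black mid [0.6047 0.1675] workdir deg -7.1 L 0.013 sc [0.55 0.  ] px [209. 233.] 74
shift [-0.0112 -0.008   0.0689] turn [-0.2443 -0.9027 -0.2749] rows 2
```

>>> jog_arm(
  steps="-0.011 -0.0085 0.025 -0.2 -0.9 -0.3 0.4; 0 0 0.025 0 0 0 0.4; 0 0 0.008 0 0 0 0.4; 0 0 0 0 0 0 0.4; 0 0 0 0 0 0 0.4",
)

```text
clock: 51.45
eef_pos: [0.625, 0.1961, 0.0174]
tcp_rot: [-3.139, 0.023, -0.004]
ft_force: [-0.2, -0.2, 0.3]
finger_gap: 0.0349
```

Run:
```python
from h import *
s=st();go((.6258,.192,.006),down(-1))
```

```text
t 51.45 p [0.625  0.1961 0.0174] x [ 0.9999 -0.0146  0.0028] y [-0.0146 -0.9999 -0.0028] z [ 0.0028  0.0027 -1.    ] F [-0.1927 -0.1515  0.2543] gap 0.0349
shift [0.0008 0.0041 0.0114] turn [-0.1585 -0.1575  0.1618] rows 1
```

>>> jog_arm(
  steps="0.001 0.004 0.008 0 0 0 0.4; 0 0 0.003 0 0 0 0.4; 0 0 0 0 0 0 0; 0 0 0 0 0 0 0; 0 0 0 0 0 0 0; 0 0 0 0 0 0 0; 0 0 0 0 0 0 0",
)

```text
clock: 52.32
eef_pos: [0.6272, 0.1919, 0.0073]
tcp_rot: [-3.138, 0.024, -0.008]
ft_force: [0.6, -0.5, -1.0]
finger_gap: 0.0116
```

>>> jog_arm(
  steps="0 0 -0.04 0 0 0 0; 0 0 -0.06 0 0 0 0; 0 0 -0.06 0 0 0 0; 0 0 -0.06 0 0 0 0; 0 0 -0.06 0 0 0 0",
)

```text
clock: 52.95
eef_pos: [0.6231, 0.189, 0.2887]
tcp_rot: [3.141, -0.023, -0.01]
ft_force: [0.7, 0.9, -0.5]
finger_gap: 0.0113
```

Run:
```python
from h import *
s=st();print(s['joint_pos']);go((.59,-.29,.37),tilt(0,-70));print(tilt(0,-70))
```

```text
t 52.95 p [0.6231 0.189  0.2887] x [ 0.9999 -0.0146 -0.0062] y [-0.0146 -0.9999  0.0004] z [-0.0062 -0.0003 -1.    ] F [ 0.714   0.9089 -0.4533] gap 0.0113
[ 0.3568  0.4729 -0.9999  1.3106  0.3901  1.5673 -0.6073]
shift [-0.0266  0.4795 -0.0809] turn [-69.9773   0.8204  -0.5115] rows 9
  row 1 [-0.003   0.0533 -0.009 ] [-7.7753  0.0912 -0.0568]
  row 2 [-0.003   0.054  -0.0017] [-7.7753  0.0912 -0.0568]
  row 3 [-0.0031  0.0537  0.0056] [-7.7753  0.0912 -0.0568]
  row 4 [-0.0031  0.0525  0.0128] [-7.7753  0.0912 -0.0568]
  row 5 [-0.0032  0.0503  0.0198] [-7.7753  0.0912 -0.0568]
  row 6 [-0.0033  0.0471  0.0264] [-7.7753  0.0912 -0.0568]
  row 7 [-0.0034  0.0431  0.0325] [-7.7753  0.0912 -0.0568]
  row 8 [-0.0035  0.0383  0.0381] [-7.7753  0.0912 -0.0568]
  row 9 [-0.0036  0.0328  0.0429] [-7.7753  0.0912 -0.0568]
[[ 1.      0.      0.    ]
 [ 0.     -0.342  -0.9397]
 [ 0.      0.9397 -0.342 ]]
```

>>> jog_arm(
  steps="-0.003 0.05 -0.03 -7.8 0 0 0; -0.003 0.052 -0.022 -7.8 0 0 0; -0.003 0.053 -0.005 -7.8 0 0 0; -0.003 0.0525 0.0125 -7.8 0 0 0",
)

```text
clock: 53.45
eef_pos: [0.6091, -0.0127, 0.3872]
tcp_rot: [2.587, -0.015, 0.002]
ft_force: [0.0, 0.4, -1.2]
finger_gap: 0.0117
```

Run:
```python
from h import *
s=st();print(s['joint_pos']);go((.59,-.29,.37),tilt(0,-70))
```

```text
t 53.45 p [ 0.6091 -0.0127  0.3872] x [ 0.9999 -0.0106  0.0047] y [-0.0115 -0.8503  0.5262] z [-0.0016 -0.5262 -0.8503] F [ 0.0039  0.4115 -1.2404] gap 0.0117
[ 0.2965  0.3763 -0.8649  1.2814  0.7805  1.8701 -0.448 ]
shift [-0.0163  0.227   0.1606] turn [-38.2475   0.3072  -0.6012] rows 5
  row 1 [-0.0033  0.0454  0.0321] [-7.6495  0.0614 -0.1202]
  row 2 [-0.0034  0.0407  0.0379] [-7.6495  0.0614 -0.1202]
  row 3 [-0.0035  0.0353  0.0429] [-7.6495  0.0614 -0.1202]
  row 4 [-0.0036  0.0293  0.0473] [-7.6495  0.0614 -0.1202]
  row 5 [-0.0037  0.0227  0.0507] [-7.6495  0.0614 -0.1202]
```

Run:
```python
from h import *
go((.585,-.28,.37),tilt(22,-66));print(tilt(22,-66))
```

```text
shift [-0.0214  0.2185  0.1553] turn [-33.7457  17.1053 -15.2906] rows 5
  row 1 [-0.0043  0.0437  0.0311] [-6.7491  3.4211 -3.0581]
  row 2 [-0.0085  0.0394  0.0356] [-6.7491  3.4211 -3.0581]
  row 3 [-0.0127  0.0344  0.0393] [-6.7491  3.4211 -3.0581]
  row 4 [-0.0168  0.0288  0.0422] [-6.7491  3.4211 -3.0581]
  row 5 [-0.0208  0.0228  0.0441] [-6.7491  3.4211 -3.0581]
[[ 0.9272  0.1524  0.3422]
 [ 0.3746 -0.3771 -0.847 ]
 [ 0.      0.9135 -0.4067]]
```

>>> jog_arm(
  steps="-0.0045 0.0435 0.031 -6 4 -4 0; -0.0085 0.0395 0.0355 -6 4 -4 0; -0.0125 0.034 0.039 -6.5 3.4 -3 0; -0.017 0.029 0.042 -6.5 3.4 -3 0",
)

```text
clock: 53.95
eef_pos: [0.598, -0.2274, 0.3712]
tcp_rot: [2.108, 0.372, 0.238]
ft_force: [0.9, -0.5, -0.0]
finger_gap: 0.0113
```

Run:
```python
from h import *
s=st();print(s['joint_pos']);go((.585,-.28,.36),tilt(22,-66))
```

```text
t 53.95 p [ 0.598  -0.2274  0.3712] x [0.935  0.3539 0.0236] y [ 0.1696 -0.5045  0.8466] z [ 0.3115 -0.7875 -0.5318] F [ 0.9289 -0.4822 -0.0284] gap 0.0113
[ 0.6116  0.0211 -0.7956  1.8528  1.0794  1.2588 -0.1888]
shift [-0.031   0.0148  0.0434] turn [-8.1186  0.4827 -1.7886] rows 1
  row 1 [-0.031   0.0148  0.0434] [-8.1186  0.4827 -1.7886]
```

Run:
```python
from h import *
s=st();go((.5855,-.3105,.32),tilt(22,-66))
```

```text
t 53.95 p [ 0.598  -0.2274  0.3712] x [0.935  0.3539 0.0236] y [ 0.1696 -0.5045  0.8466] z [ 0.3115 -0.7875 -0.5318] F [ 0.9289 -0.4822 -0.0284] gap 0.0113
shift [-0.0423 -0.0036  0.0888] turn [-8.1186  0.4827 -1.7886] rows 2
  row 1 [-0.0212 -0.0018  0.0444] [-4.0593  0.2413 -0.8943]
  row 2 [-0.0213 -0.0052  0.0441] [-4.0593  0.2413 -0.8943]
```

>>> jog_arm(
  steps="-0.021 0 0.035 -4 0.2 -0.9 0; -0.02 -0.003 0.03 -4 0.2 -0.9 0; 0 0 0 0 0 0 0; 0 0 0 0 0 0 0",
)

```text
clock: 54.45
eef_pos: [0.5749, -0.2976, 0.3332]
tcp_rot: [1.959, 0.379, 0.24]
ft_force: [1.1, 0.2, 0.1]
finger_gap: 0.0115
```

Run:
```python
from h import *
s=st();print(s['joint_pos']);go((.5855,-.3105,.30),tilt(22,-66));snap("side","ah",(200,40,360,190),4);snap("top","ah2",(250,150,340,220),8)
```

```text
t 54.45 p [ 0.5749 -0.2976  0.3332] x [ 0.9289  0.3703 -0.0048] y [ 0.1539 -0.3742  0.9145] z [ 0.3368 -0.8502 -0.4046] F [1.0681 0.243  0.1451] gap 0.0115
[ 0.6568  0.0136 -0.7458  2.0367  1.3118  1.1454 -0.3518]
shift [ 0.0053 -0.0239  0.028 ] turn [0.1359 0.3567 0.1457] rows 1
```

View pics/ah.png

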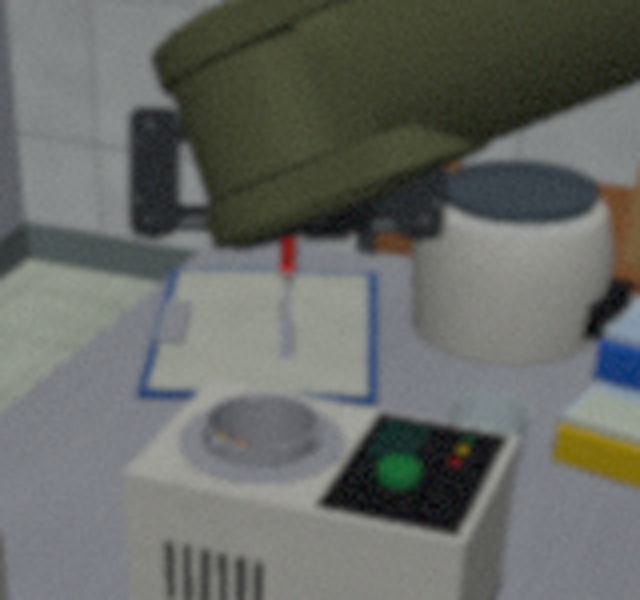

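View pics/ah2.png

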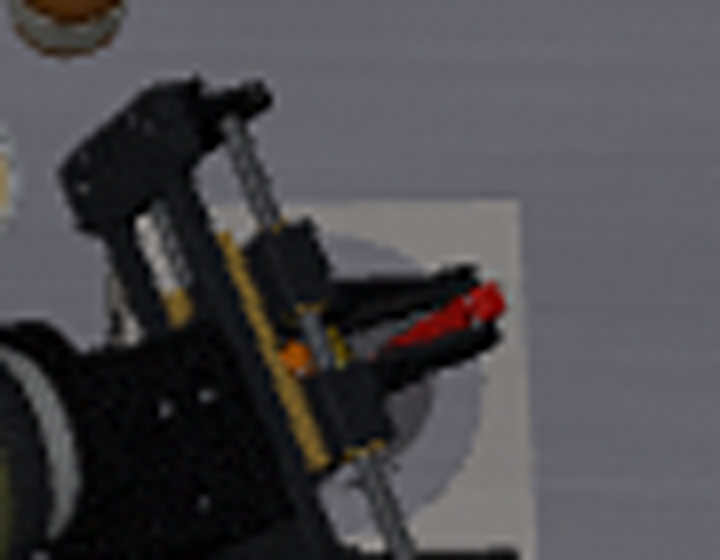

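>>> jog_arm(
  steps="0.003 -0.03 0.022 0 0 0 0; 0.002 -0.03 0.022 0 0 0 0; 0 -0.02 0.012 0 0 0 0; 0 0 0 0 0 0 0; 0 0 0 0 0 0 0",
)

```text
clock: 55.18
eef_pos: [0.595, -0.3084, 0.2434]
tcp_rot: [1.956, 0.377, 0.259]
ft_force: [-0.5, 0.7, -0.4]
finger_gap: 0.0114
```

Run:
```python
from h import *
s=st();print(s['joint_pos']);go((.5855,-.3105,.1985),tilt(22,-66))
```

```text
t 55.175 p [ 0.595  -0.3084  0.2434] x [0.9262 0.3768 0.0093] y [ 0.1431 -0.3744  0.9162] z [ 0.3487 -0.8473 -0.4007] F [-0.5287  0.6529 -0.4117] gap 0.0114
[ 0.6248  0.2067 -0.7342  2.0848  1.513   1.1832 -0.5867]
shift [-0.01   -0.0417  0.0165] turn [ 0.3764 -0.3415 -0.4313] rows 1
```

>>> jog_arm(
  steps="-0.007 -0.018 0.007 0 0 0 0; -0.003 -0.018 0.007 0 0 0 0; 0 -0.004 0.002 0 0 0 0; 0 0 0 0 0 0 0",
)

```text
clock: 55.68
eef_pos: [0.5898, -0.3096, 0.2085]
tcp_rot: [1.95, 0.37, 0.271]
ft_force: [-0.8, -0.9, 0.3]
finger_gap: 0.0113
```

Run:
```python
from h import *
s=st();print(s['joint_pos']);go((.5855,-.3105,.1985),tilt(22,-66));snap("side","ai",(200,70,360,200),5);snap("top","ai2",(250,150,340,220),8)
```

```text
t 55.675 p [ 0.5898 -0.3096  0.2085] x [0.9254 0.3784 0.0193] y [ 0.1324 -0.3707  0.9193] z [ 0.355  -0.8482 -0.3931] F [-0.8023 -0.8885  0.2747] gap 0.0113
[ 0.6081  0.2639 -0.7213  2.1249  1.5863  1.2025 -0.6914]
shift [-0.0045 -0.0094  0.0032] turn [ 0.8432 -0.6615 -0.9162] rows 1
```

View pics/ai.png

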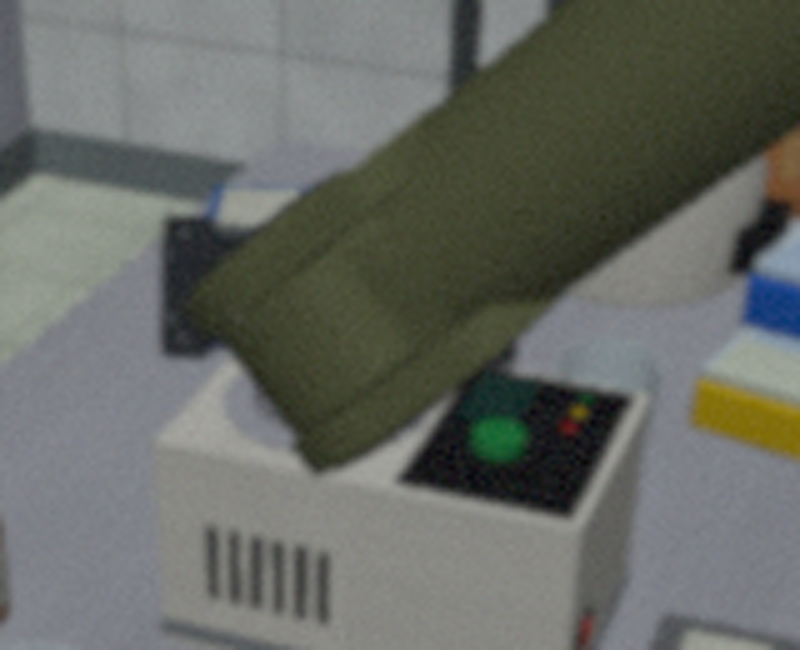

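View pics/ai2.png

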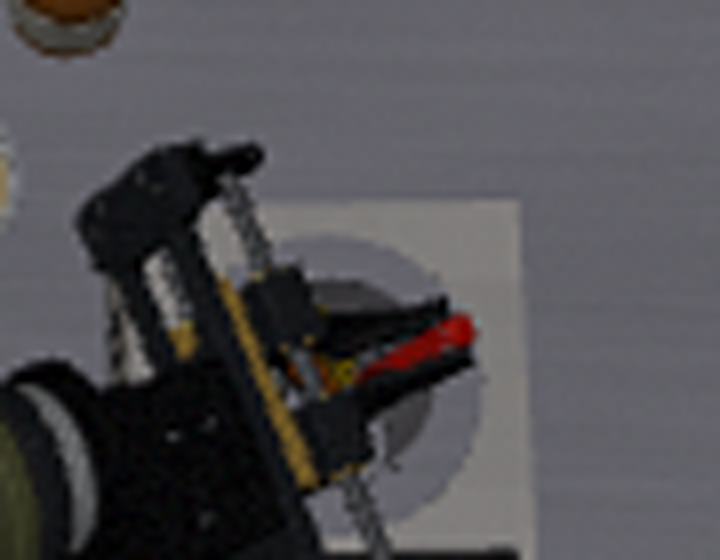

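Run:
```python
from h import *
s=st();go((.582,-.3035,.199),tilt(22,-75))
```

```text
t 55.775 p [ 0.5898 -0.3096  0.2087] x [0.9254 0.3784 0.0197] y [ 0.132  -0.3706  0.9194] z [ 0.3552 -0.8482 -0.3929] F [-0.1777  0.374  -1.2935] gap 0.0111
shift [-0.0051 -0.0122 -0.0041] turn [-8.1395 -0.5969 -0.9878] rows 1
  row 1 [-0.0051 -0.0122 -0.0041] [-8.1395 -0.5969 -0.9878]
```

>>> jog_arm(
  steps="-0.002 -0.004 -0.001 -3 -0.2 -0.3 0; -0.002 -0.004 -0.002 -3 -0.2 -0.3 0; -0.001 -0.004 -0.001 -2 -0.2 -0.4 0; 0 0 0 0 0 0 0; 0 0 0 0 0 0 0",
)

```text
clock: 56.4
eef_pos: [0.5847, -0.3045, 0.2049]
tcp_rot: [1.802, 0.344, 0.276]
ft_force: [0.7, 0.4, -0.4]
finger_gap: 0.0111
```

Run:
```python
from h import *
s=st();print(s['joint_pos']);go((.582,-.3035,.199),tilt(22,-75))
```

```text
t 56.4 p [ 0.5847 -0.3045  0.2049] x [0.9277 0.3732 0.0068] y [ 0.088  -0.2365  0.9676] z [ 0.3627 -0.8971 -0.2522] F [ 0.7425  0.4168 -0.4395] gap 0.0111
[ 0.5213  0.3689 -0.6899  2.1634  1.7395  1.3947 -0.844 ]
shift [-0.0021 -0.0062 -0.0004] turn [ 0.3904 -0.0167 -0.3995] rows 1
```

>>> jog_arm(
  steps="-0.002 -0.006 0 0 0 0 0; 0 0 0 0 0 0 0; 0 0 0 0 0 0 0.25; 0 0 0 0 0 0 0.25; 0 0 0 0 0 0 0.4; 0 0 0 0 0 0 0.4; 0 0 0 0 0 0 0.4",
)

```text
clock: 57.28
eef_pos: [0.5828, -0.3046, 0.2016]
tcp_rot: [1.8, 0.34, 0.278]
ft_force: [-0.5, -0.1, -0.0]
finger_gap: 0.0341
```

Run:
```python
from h import *
s=st();snap("top","aj2",(250,150,340,220),8);im,c=snap("wrist","aj")
```

```text
t 57.275 p [ 0.5828 -0.3046  0.2016] x [0.9282 0.3721 0.0103] y [ 0.0837 -0.2357  0.9682] z [ 0.3627 -0.8978 -0.2499] F [-0.4694 -0.0697 -0.0383] gap 0.0341
```

View pics/aj2.png

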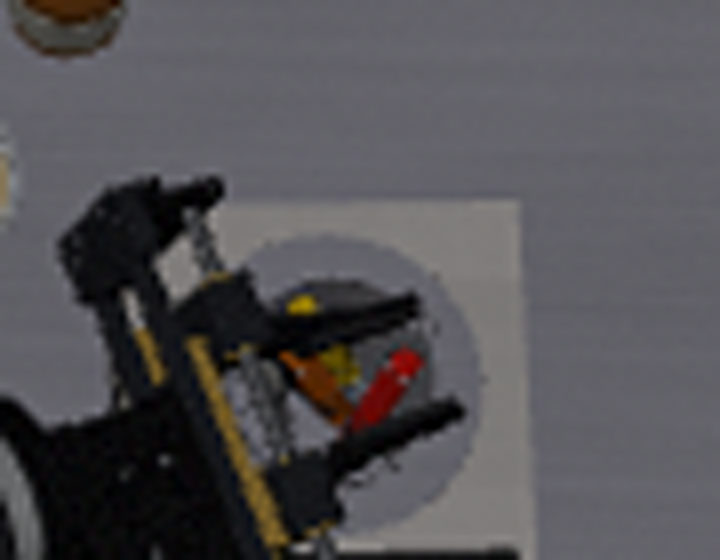

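View pics/aj.png

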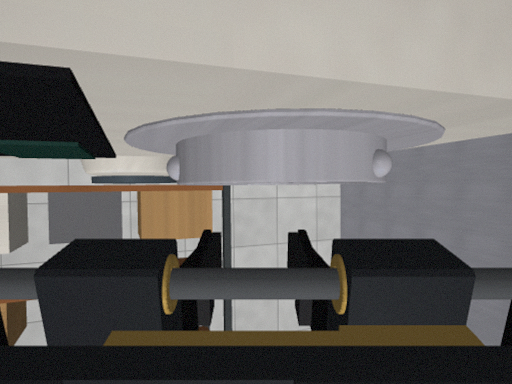

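>>> jog_arm(
  steps="0 0.03 -0.01 0 0 0 0.4; 0 0.05 -0.02 0 0 0 0.4; 0 0.05 -0.02 0 0 0 0.4",
)

```text
clock: 57.75
eef_pos: [0.5741, -0.2911, 0.3362]
tcp_rot: [1.807, 0.347, 0.268]
ft_force: [0.3, -0.8, 0.2]
finger_gap: 0.0349
```

Run:
```python
from h import *
s=st();print(s['joint_pos']);go((.46,.03,.25),down(-5.7))
```

```text
t 57.75 p [ 0.5741 -0.2911  0.3362] x [0.9285 0.3712 0.0007] y [ 0.0952 -0.2399  0.9661] z [ 0.3588 -0.897  -0.2581] F [ 0.2658 -0.7691  0.2091] gap 0.0349
[ 0.5927  0.0766 -0.7547  2.1031  1.5119  1.2756 -0.5456]
shift [ 0.0132 -0.1711 -0.3068] turn [ 73.5031 -18.0161  23.3888] rows 8
  row 1 [ 0.0016 -0.0214 -0.0383] [ 9.1879 -2.252   2.9236]
  row 2 [-0.001  -0.0273 -0.0344] [ 9.1879 -2.252   2.9236]
  row 3 [-0.0038 -0.0323 -0.0296] [ 9.1879 -2.252   2.9236]
  row 4 [-0.0066 -0.0363 -0.0238] [ 9.1879 -2.252   2.9236]
  row 5 [-0.0094 -0.0392 -0.0175] [ 9.1879 -2.252   2.9236]
  row 6 [-0.012  -0.0409 -0.0106] [ 9.1879 -2.252   2.9236]
  row 7 [-0.0144 -0.0414 -0.0035] [ 9.1879 -2.252   2.9236]
  row 8 [-0.0164 -0.0406  0.0037] [ 9.1879 -2.252   2.9236]
```

>>> jog_arm(
  steps="0.0015 -0.021 -0.038 9.2 -2.25 2.9 0.4; -0.001 -0.027 -0.034 9.2 -2.25 2.9 0.4; -0.004 -0.032 -0.03 9.2 -2.25 2.9 0.4; -0.0065 -0.036 -0.024 9.2 -2.25 2.9 0.4",
)

```text
clock: 58.25
eef_pos: [0.5149, -0.1255, 0.2989]
tcp_rot: [2.502, 0.133, 0.162]
ft_force: [0.4, -0.3, -1.2]
finger_gap: 0.0346
```

Run:
```python
from h import *
s=st();print(s['joint_pos']);go((.46,.03,.25),down(-5.7))
```

```text
t 58.25 p [ 0.5149 -0.1255  0.2989] x [0.9874 0.1333 0.0851] y [ 0.0571 -0.8022  0.5943] z [ 0.1475 -0.5819 -0.7998] F [ 0.4129 -0.2974 -1.1844] gap 0.0346
[ 0.5881 -0.0548 -0.7975  1.8523  0.6218  1.3478 -0.2513]
shift [-0.0376 -0.1569 -0.0595] turn [35.8532 -8.963  11.3636] rows 4
  row 1 [-0.0094 -0.0392 -0.0149] [ 8.9633 -2.2407  2.8409]
  row 2 [-0.0118 -0.0405 -0.0082] [ 8.9633 -2.2407  2.8409]
  row 3 [-0.014  -0.0406 -0.0013] [ 8.9633 -2.2407  2.8409]
  row 4 [-0.016  -0.0395  0.0055] [ 8.9633 -2.2407  2.8409]
```

>>> jog_arm(
  steps="-0.009 -0.039 -0.015 9 -2.2 2.8 0.4; -0.012 -0.04 -0.008 9 -2.2 2.8 0.4; -0.014 -0.04 0 9 -2.2 2.8 0.4; -0.016 -0.035 0.008 9 -2.2 2.8 0.4; 0 0 0 0 0 0 0.4; 0 0 0 0 0 0 0.4",
)

```text
clock: 59.0
eef_pos: [0.4589, 0.03, 0.2505]
tcp_rot: [-3.121, 0.152, -0.002]
ft_force: [1.0, 0.1, -0.7]
finger_gap: 0.0349
```

Run:
```python
from h import *
s=st();print(s['joint_pos']);im,c=snap("wrist","ak");tools(im,c);print(w2px(c,[(.445,.0345,.014)]));go((.445,.0345,.12),down(-5.7))
```

```text
t 59.0 p [0.4589 0.03   0.2505] x [ 0.9953 -0.0972  0.0005] y [-0.0972 -0.9951 -0.017 ] z [ 0.0021  0.0169 -0.9999] F [ 1.0305  0.125  -0.7239] gap 0.0349
[ 0.6334 -0.0974 -0.6878  1.8359 -0.08    1.3786 -0.1343]
green mid [0.4464 0.0529] workdir deg -95.4 L 0.069 sc [0.8  0.77] px [242. 148.] 569
white mid [0.4529 0.117 ] workdir deg 84.0 L 0.057 sc [0. 0.] px [241.  92.] 212
[[242.1312 164.7746]]
shift [-0.0143 -0.0008  0.1304] turn [-0.9944 -0.0112  0.1323] rows 3
```

View pics/ak.png

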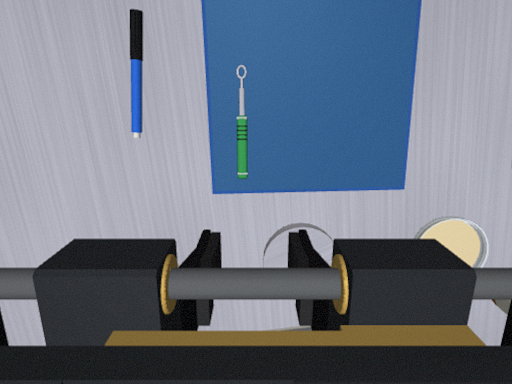

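>>> jog_arm(
  steps="-0.01 0 0.04 -1 0 0 0.4; -0.004 0 0.045 0 0 0 0.4; 0 0 0.045 0 0 0 0.4; 0 0 0.03 0 0 0 0.4; 0 0 0.01 0 0 0 0.4; 0 0 0 0 0 0 0.4; 0 0 0 0 0 0 0.4",
)

```text
clock: 59.92
eef_pos: [0.4506, 0.0317, 0.0804]
tcp_rot: [3.128, -0.134, 0.019]
ft_force: [-0.6, 0.2, 0.2]
finger_gap: 0.0352
```

Run:
```python
from h import *
s=st();print(s['joint_pos']);im,c=snap("wrist","al",(130,100,390,300),3);print(w2px(c,[(.445,.0345,.014)])*3-[390,300]);go((.445,.0345,.006),down(-5.7))
```

```text
t 59.925 p [0.4506 0.0317 0.0804] x [ 0.9963 -0.0854  0.0125] y [-0.0855 -0.9963  0.0101] z [ 0.0115 -0.0112 -0.9999] F [-0.599   0.2404  0.1996] gap 0.0352
[ 0.5966  0.0562 -0.7447  2.0774  0.0598  1.0139 -0.2641]
[[344.6778 313.2268]]
shift [-0.0069 -0.003   0.0744] turn [ 0.5768 -0.7379  0.793 ] rows 2
```

View pics/al.png

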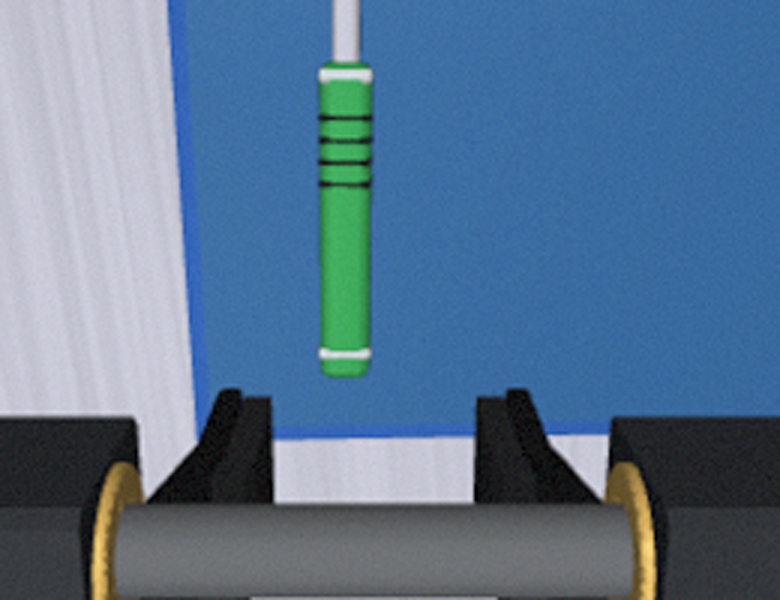

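Aligned, with the handle end about 15 mm past the grip point. Descending.

>>> jog_arm(
  steps="-0.007 -0.003 0.025 0.6 -0.7 0.8 0.4; 0 0 0.025 0 0 0 0.4; 0 0 0.012 0 0 0 0.4; 0 0 0 0 0 0 0.4; 0 0 0 0 0 0 0.4",
)

```text
clock: 60.6
eef_pos: [0.4501, 0.0343, 0.0225]
tcp_rot: [3.136, -0.159, 0.019]
ft_force: [0.2, 0.4, -0.0]
finger_gap: 0.0347
```

Run:
```python
from h import *
s=st();go((.445,.0345,.006),down(-5.7))
```

```text
t 60.6 p [0.4501 0.0343 0.0225] x [ 0.9948 -0.1009  0.012 ] y [-0.1009 -0.9949  0.0011] z [ 0.0119 -0.0023 -0.9999] F [ 0.2409  0.399  -0.0086] gap 0.0347
shift [-0.0053  0.0003  0.0165] turn [ 0.0608 -0.6893 -0.0934] rows 1
```

>>> jog_arm(
  steps="-0.005 0 0.012 0 -0.7 0 0.4; 0 0 0.004 0 0 0 0.4; 0 0 0.002 0 0 0 0.4; 0 0 0 0 0 0 0; 0 0 0 0 0 0 0; 0 0 0 0 0 0 0; 0 0 0 0 0 0 0; 0 0 0 0 0 0 0",
)

```text
clock: 61.6
eef_pos: [0.4462, 0.0346, 0.0047]
tcp_rot: [3.136, -0.159, 0.003]
ft_force: [0.4, -0.8, -0.7]
finger_gap: 0.0116
```

>>> jog_arm(
  steps="0 0 -0.04 0 0 0 0; 0 0 -0.06 0 0 0 0; 0.01 0 -0.06 0 0 0 0; 0.02 0 -0.06 0 0 0 0; 0.03 0 -0.06 0 0 0 0",
)

```text
clock: 62.22
eef_pos: [0.4989, 0.0292, 0.2809]
tcp_rot: [3.135, -0.157, -0.012]
ft_force: [1.0, 1.0, -1.0]
finger_gap: 0.0114
```

Run:
```python
from h import *
s=st();print(s['joint_pos']);go((.585,-.29,.37),tilt(22,-72))
```

```text
t 62.225 p [0.4989 0.0292 0.2809] x [ 0.995  -0.1    -0.0077] y [-0.0999 -0.995   0.0035] z [-0.008  -0.0027 -1.    ] F [ 0.9973  0.9554 -0.9644] gap 0.0114
[ 0.6374  0.0121 -0.7486  1.6941  0.0101  1.4469 -0.2126]
shift [ 0.1168  0.3093 -0.0889] turn [-70.4223  17.8192 -23.655 ] rows 8
  row 1 [ 0.0146  0.0387 -0.0111] [-8.8028  2.2274 -2.9569]
  row 2 [ 0.0129  0.0406 -0.0045] [-8.8028  2.2274 -2.9569]
  row 3 [0.0108 0.0414 0.0023] [-8.8028  2.2274 -2.9569]
  row 4 [0.0084 0.041  0.009 ] [-8.8028  2.2274 -2.9569]
  row 5 [0.0059 0.0395 0.0155] [-8.8028  2.2274 -2.9569]
  row 6 [0.0032 0.0369 0.0215] [-8.8028  2.2274 -2.9569]
  row 7 [0.0004 0.0332 0.027 ] [-8.8028  2.2274 -2.9569]
  row 8 [-0.0023  0.0286  0.0317] [-8.8028  2.2274 -2.9569]
```

>>> jog_arm(
  steps="0.015 0.038 -0.025 -8.8 2.2 -3 0; 0.013 0.04 -0.016 -8.8 2.2 -3 0; 0.011 0.041 -0.004 -8.8 2.2 -3 0; 0.0085 0.041 0.009 -8.8 2.2 -3 0; 0.006 0.0395 0.0155 -8.8 2.2 -3 0; 0.003 0.037 0.0215 -8.8 2.2 -3 0; 0.0005 0.033 0.027 -8.8 2.2 -3 0; 0 0 0 0 0 0 0",
)

```text
clock: 63.22
eef_pos: [0.5815, -0.2494, 0.4022]
tcp_rot: [1.99, 0.327, 0.249]
ft_force: [0.6, -0.5, -0.3]
finger_gap: 0.0114
```

Run:
```python
from h import *
s=st();print(s['joint_pos']);go((.57,-.29,.34),tilt(22,-75));snap("top","am2",(250,150,340,220),8)
```

```text
t 63.225 p [ 0.5815 -0.2494  0.4022] x [0.9408 0.3376 0.0289] y [ 0.1184 -0.4075  0.9055] z [ 0.3175 -0.8485 -0.4234] F [ 0.6399 -0.5424 -0.3128] gap 0.0114
[ 0.594  -0.0254 -0.7652  1.9048  1.1787  1.2698 -0.2473]
shift [-0.0263 -0.0412  0.0571] turn [-10.0233   1.5584  -2.3315] rows 2
  row 1 [-0.0132 -0.0206  0.0286] [-5.0116  0.7792 -1.1658]
  row 2 [-0.0131 -0.0233  0.0265] [-5.0116  0.7792 -1.1658]
```

View pics/am2.png

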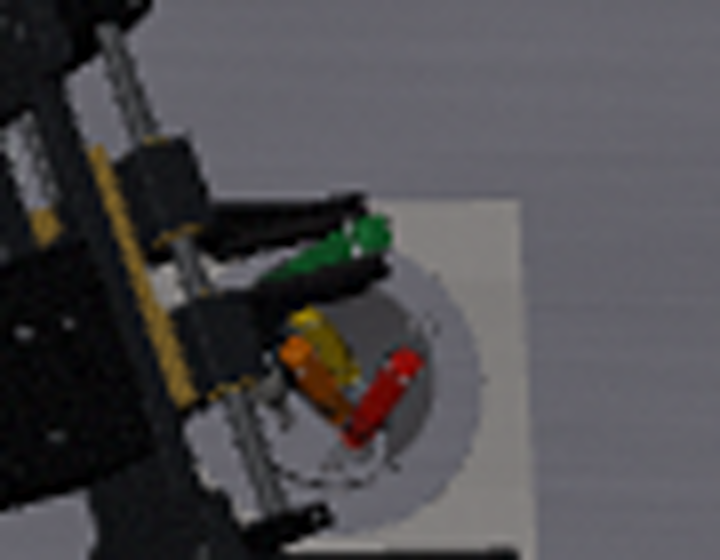

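Run:
```python
from h import *
s=st();go((.557,-.281,.33),tilt(-10,-76))
```

```text
t 63.275 p [ 0.5826 -0.2478  0.4037] x [0.9402 0.3391 0.0318] y [ 0.1168 -0.4085  0.9053] z [ 0.32   -0.8474 -0.4237] F [0.3755 0.2603 0.0549] gap 0.0116
shift [-0.0377 -0.0561  0.0511] turn [-11.3027 -28.7581   8.3142] rows 4
  row 1 [-0.0094 -0.014   0.0128] [-2.8257 -7.1895  2.0785]
  row 2 [-0.0083 -0.0144  0.0132] [-2.8257 -7.1895  2.0785]
  row 3 [-0.0072 -0.0147  0.0135] [-2.8257 -7.1895  2.0785]
  row 4 [-0.006  -0.0152  0.0135] [-2.8257 -7.1895  2.0785]
```

>>> jog_arm(
  steps="-0.0095 -0.014 0.013 -2.8 -7.2 2.1 0; -0.0085 -0.0145 0.013 -2.8 -7.2 2.1 0; -0.007 -0.0145 0.0135 -2.8 -7.2 2.1 0; -0.006 -0.015 0.0135 -2.8 -7.2 2.1 0; 0 0 0 0 0 0 0; 0 0 0 0 0 0 0",
)

```text
clock: 64.03
eef_pos: [0.56, -0.2765, 0.3345]
tcp_rot: [1.816, -0.184, -0.122]
ft_force: [0.0, -0.1, -0.1]
finger_gap: 0.0114
```

Run:
```python
from h import *
s=st();print(s['joint_pos']);go((.557,-.281,.27),tilt(-10,-76));snap("top","an2",(250,150,340,220),8);snap("side","an",(200,40,360,190),4)
```

```text
t 64.025 p [ 0.56   -0.2765  0.3345] x [ 0.9817 -0.1899  0.0142] y [-0.061  -0.2427  0.9682] z [-0.1804 -0.9513 -0.2498] F [ 0.0439 -0.0675 -0.0732] gap 0.0114
[ 0.3966  0.508  -0.7124  1.661   1.4017  1.9625 -0.6634]
shift [-0.003  -0.0612  0.0209] turn [-0.463   0.7191 -1.0218] rows 2
```

View pics/an2.png

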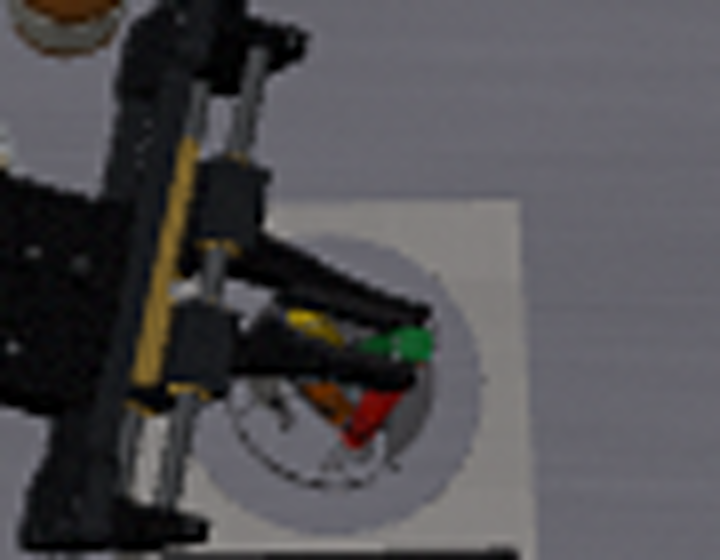

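View pics/an.png

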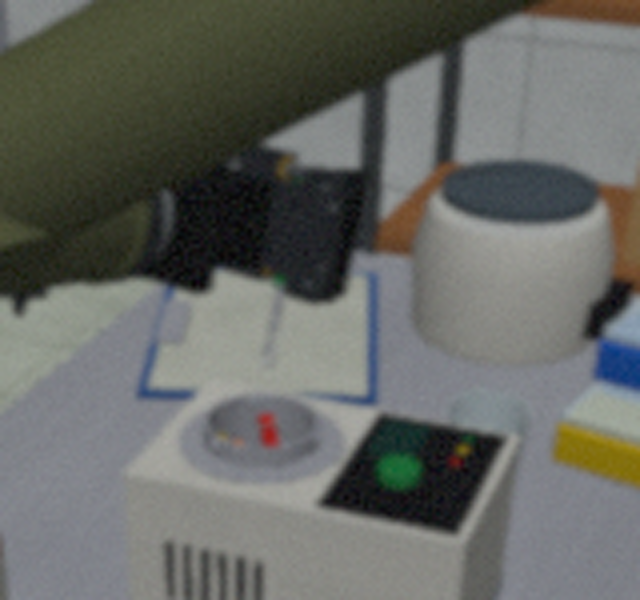

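Run:
```python
from h import *
s=st();go((.562,-.283,.30),tilt(4,-75))
```

```text
t 64.125 p [ 0.5593 -0.277   0.3353] x [ 0.9816 -0.1904  0.0154] y [-0.062  -0.2414  0.9684] z [-0.1807 -0.9516 -0.2488] F [-0.3447  0.5388 -0.5339] gap 0.0116
shift [ 0.0033 -0.0329  0.014 ] turn [ 0.7048 14.2657 -4.6513] rows 2
  row 1 [ 0.0016 -0.0164  0.007 ] [ 0.3524  7.1329 -2.3256]
  row 2 [ 0.0014 -0.0163  0.0073] [ 0.3524  7.1329 -2.3256]
```

>>> jog_arm(
  steps="0.0015 -0.012 0.006 0.4 7.1 -2.3 0; 0.0015 -0.012 0.006 0.4 7.1 -2.3 0; 0 0 0 0 0 0 0; 0 0 0 0 0 0 0",
)

```text
clock: 64.62
eef_pos: [0.5618, -0.2813, 0.3189]
tcp_rot: [1.828, 0.06, 0.068]
ft_force: [-0.1, 0.5, 0.8]
finger_gap: 0.0117
```

Run:
```python
from h import *
s=st();print(s['joint_pos']);go((.562,-.283,.205),tilt(4,-75))
```

```text
t 64.625 p [ 0.5618 -0.2813  0.3189] x [0.9969 0.0772 0.0146] y [ 0.0056 -0.2551  0.9669] z [ 0.0784 -0.9638 -0.2548] F [-0.094   0.4516  0.846 ] gap 0.0117
[ 0.4935  0.3465 -0.7786  1.9022  1.4609  1.6992 -0.6481]
shift [-0.0016 -0.1097  0.0307] turn [ 0.2349 -0.6299 -0.6998] rows 2
```

>>> jog_arm(
  steps="0 -0.03 0.008 0 0 0 0; 0 -0.03 0.008 0 0 0 0; 0 -0.025 0.007 0 0 0 0; 0 0 0 0 0 0 0; 0 0 0 0 0 0 0",
)

```text
clock: 65.25
eef_pos: [0.5691, -0.2813, 0.237]
tcp_rot: [1.826, 0.042, 0.078]
ft_force: [-0.1, -0.2, 0.0]
finger_gap: 0.0118
```

Run:
```python
from h import *
s=st();print(s['joint_pos']);go((.562,-.283,.204),tilt(4,-75))
```

```text
t 65.25 p [ 0.5691 -0.2813  0.237 ] x [0.9971 0.07   0.0315] y [-0.0127 -0.254   0.9671] z [ 0.0757 -0.9647 -0.2524] F [-0.1096 -0.1845  0.0344] gap 0.0118
[ 0.4454  0.4974 -0.7386  1.9282  1.5225  1.7251 -0.819 ]
shift [-0.0083 -0.0314  0.0094] turn [ 0.374  -0.4765 -1.7414] rows 1
```

>>> jog_arm(
  steps="-0.005 -0.014 0.004 0 -0.2 -0.9 0; -0.002 -0.013 0.003 0 -0.2 -0.8 0; 0 -0.003 0 0 0 0 0; 0 0 0 0 0 0 0",
)

```text
clock: 65.75
eef_pos: [0.5631, -0.2809, 0.2066]
tcp_rot: [1.824, 0.062, 0.052]
ft_force: [0.2, 0.4, -1.0]
finger_gap: 0.0112
```

Run:
```python
from h import *
s=st();print(s['joint_pos']);go((.562,-.283,.204),tilt(4,-75));snap("top","ao2",(250,150,340,220),8);snap("side","ao",(200,70,360,200),5)
```

```text
t 65.75 p [ 0.5631 -0.2809  0.2066] x [0.9975 0.07   0.0027] y [ 0.0149 -0.2509  0.9679] z [ 0.0684 -0.9655 -0.2514] F [ 0.1921  0.3767 -0.9884] gap 0.0112
[ 0.4304  0.5466 -0.7235  1.9455  1.5346  1.7361 -0.8518]
shift [-0.0013 -0.002   0.0026] turn [ 0.4417 -0.053  -0.1484] rows 1
```

View pics/ao2.png

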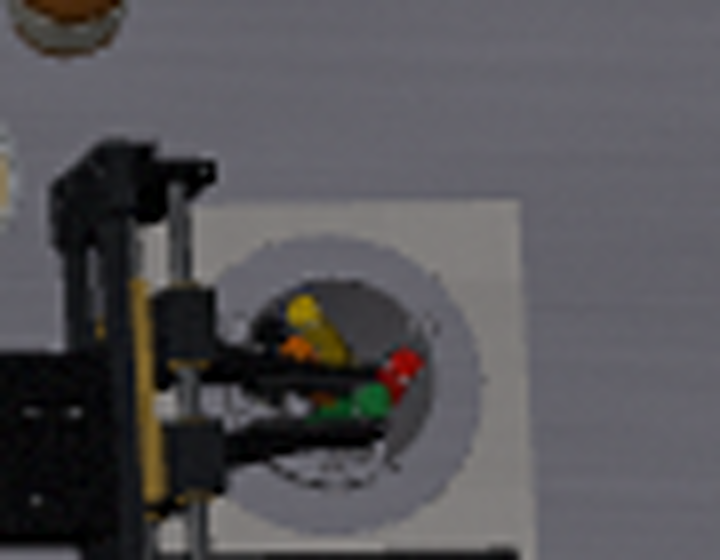

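View pics/ao.png

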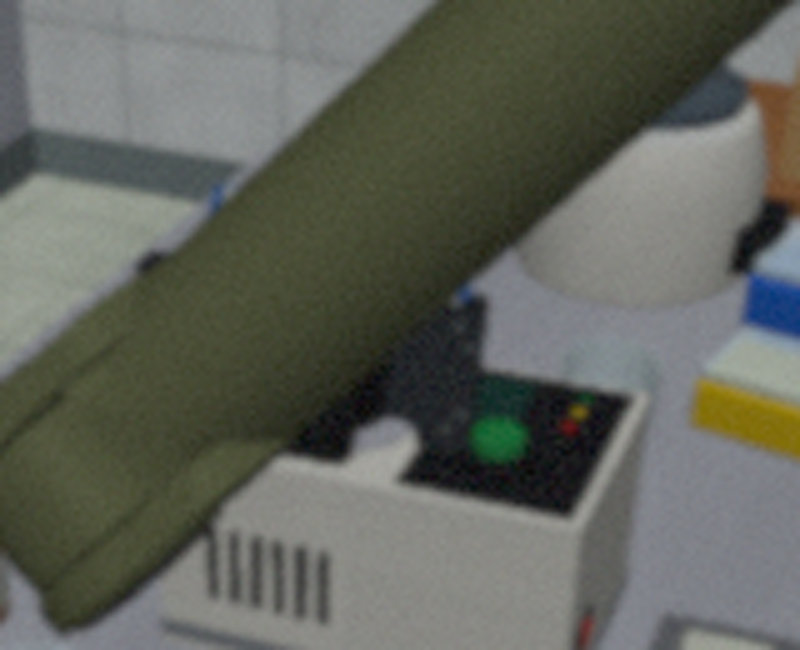

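>>> jog_arm(
  steps="0 0 0 0 0 0 0.2; 0 0 0 0 0 0 0.2; 0 0 0 0 0 0 0.3; 0 0 0 0 0 0 0.35; 0 0 0 0 0 0 0.4",
)

```text
clock: 66.47
eef_pos: [0.5635, -0.2811, 0.2084]
tcp_rot: [1.823, 0.06, 0.054]
ft_force: [-1.1, 0.5, -0.7]
finger_gap: 0.0322
```

>>> jog_arm(
  steps="0 0.03 -0.01 0 0 0 0.4; 0 0.05 -0.02 0 0 0 0.4; 0 0.05 -0.02 0 0 0 0.4; 0 0.02 -0.05 0 0 0 0.4",
)

```text
clock: 66.97
eef_pos: [0.5563, -0.225, 0.3799]
tcp_rot: [1.823, 0.059, 0.042]
ft_force: [0.3, -0.2, 0.4]
finger_gap: 0.0348
```

Run:
```python
from h import *
s=st();print(s['joint_pos']);snap("top","ap2",(250,150,340,220),8);snap("side","ap",(200,70,360,200),5)
```

```text
t 66.975 p [ 0.5563 -0.225   0.3799] x [ 0.998   0.0625 -0.0025] y [ 0.0181 -0.2501  0.968 ] z [ 0.0599 -0.9662 -0.2507] F [ 0.2619 -0.1521  0.356 ] gap 0.0348
[ 0.4319  0.3016 -0.8263  1.8219  1.3952  1.8185 -0.5513]
```

View pics/ap2.png

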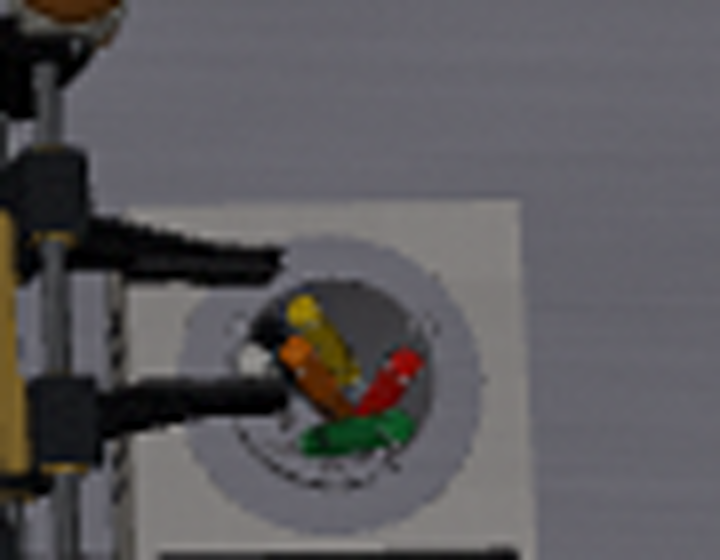

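View pics/ap.png

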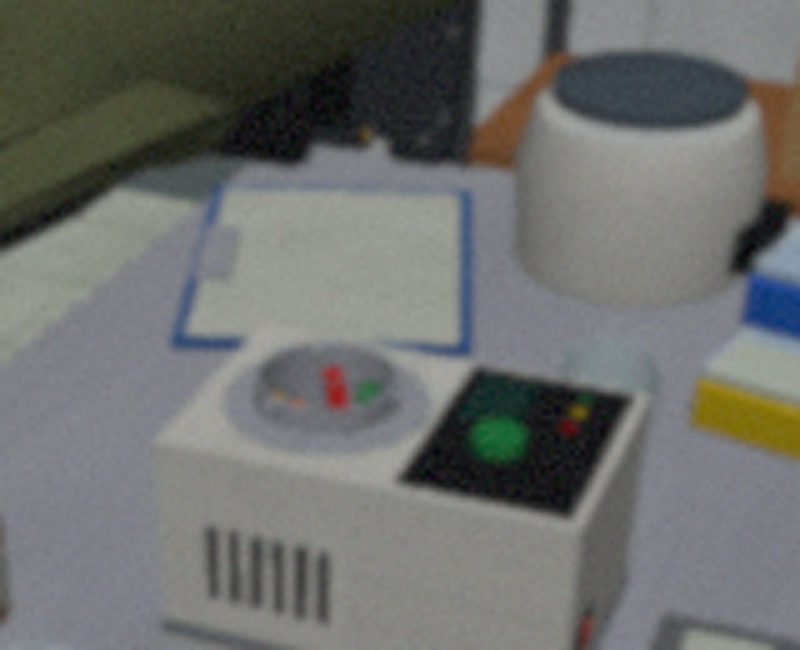

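Run:
```python
from h import *
tri((274,147),(299.75,203.1)); tri((266.8,144.4),(300.6,194.75))
```

```text
tri [ 0.5643 -0.3016  0.1501] res px [-0.1829 -0.0284] [0.0506 0.1656]
tri [ 0.5903 -0.3045  0.1519] res px [-0.5316 -0.0872] [0.1537 0.4839]
```

Run:
```python
from h import *
go((.507,-.075,.22),down(0))
```

```text
shift [-0.0421 -0.1931 -0.1009] turn [75.333  -2.9849  3.5789] rows 8
  row 1 [-0.0053 -0.0241 -0.0126] [ 9.4166 -0.3731  0.4474]
  row 2 [-0.0055 -0.0258 -0.0085] [ 9.4166 -0.3731  0.4474]
  row 3 [-0.0058 -0.0268 -0.0041] [ 9.4166 -0.3731  0.4474]
  row 4 [-0.006  -0.0271  0.0004] [ 9.4166 -0.3731  0.4474]
  row 5 [-0.0062 -0.0266  0.0048] [ 9.4166 -0.3731  0.4474]
  row 6 [-0.0064 -0.0254  0.0092] [ 9.4166 -0.3731  0.4474]
  row 7 [-0.0065 -0.0235  0.0132] [ 9.4166 -0.3731  0.4474]
  row 8 [-0.0065 -0.021   0.0169] [ 9.4166 -0.3731  0.4474]
```

>>> jog_arm(
  steps="-0.005 -0.024 -0.0126 9.4 -0.4 0.45 0.7; -0.0055 -0.026 -0.0085 9.4 -0.4 0.45 0.7; -0.006 -0.027 -0.004 9.4 -0.4 0.45 0.7; -0.006 -0.027 0 9.4 -0.4 0.45 0.7; -0.006 -0.0265 0.005 9.4 -0.4 0.45 0.7; -0.0065 -0.0255 0.009 9.4 -0.4 0.45 0.7; -0.0065 -0.0235 0.013 9.4 -0.4 0.45 0.7; -0.0065 -0.021 0.017 9.4 -0.4 0.45 0.7",
)

```text
clock: 68.08
eef_pos: [0.5053, -0.0642, 0.2168]
tcp_rot: [-3.105, -0.002, 0.006]
ft_force: [-0.5, -0.0, -0.8]
finger_gap: 0.0609
```

>>> jog_arm(
  steps="0 0 0 0 0 0 0.7; 0 0 0 0 0 0 0.7",
)

```text
clock: 68.32
eef_pos: [0.5038, -0.0672, 0.2154]
tcp_rot: [-3.109, 0.006, 0.011]
ft_force: [-0.5, 0.0, 0.2]
finger_gap: 0.0608
```

Run:
```python
from h import *
s=st();print(s['joint_pos']);im,c=snap("wrist","aq");print(w2px(c,[(.5075,-.0941,.048)]))
```

```text
t 68.325 p [ 0.5038 -0.0672  0.2154] x [ 1.     -0.0038 -0.0071] y [-0.0041 -0.9994 -0.033 ] z [-0.007   0.033  -0.9994] F [-0.5084  0.0183  0.1857] gap 0.0608
[ 0.9392  0.0881 -0.8709  1.7724  0.036   1.3218  0.0569]
[[259.2243 208.2373]]
```

View pics/aq.png

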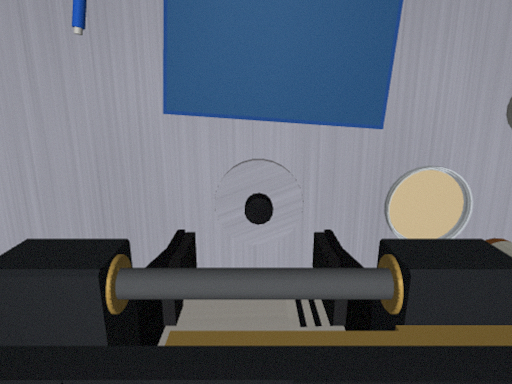

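Run:
```python
from h import *
go((.507,-.0941,.08),down(0))
```

```text
shift [0.0044 0.0313 0.1343] turn [-1.8895  0.4201 -0.2114] rows 3
```

>>> jog_arm(
  steps="0.003 0.025 0.03 -1.9 0.4 0 0.7; 0 0 0.045 0 0 0 0.7; 0 0 0.03 0 0 0 0.7; 0 0 0.01 0 0 0 0.7; 0 0 0 0 0 0 0.7",
)

```text
clock: 69.0
eef_pos: [0.5116, -0.0879, 0.1011]
tcp_rot: [3.13, 0.015, 0.013]
ft_force: [0.3, -1.1, -0.5]
finger_gap: 0.0611
```

Run:
```python
from h import *
st();go((.507,-.0941,.026),down(0))
```

```text
t 69.0 p [ 0.5116 -0.0879  0.1011] x [0.9999 0.0097 0.008 ] y [ 0.0096 -0.9999  0.0111] z [ 0.0081 -0.0111 -0.9999] F [ 0.3096 -1.1488 -0.4621] gap 0.0611
shift [-0.0053  0.0053  0.0751] turn [ 0.6358 -0.4622  0.5544] rows 2
```

>>> jog_arm(
  steps="-0.005 0.005 0.025 0.6 -0.5 0.5 0.7; 0 0 0.025 0 0 0 0.7; 0 0 0.012 0 0 0 0.7; 0 0 0 0 0 0 0.7; 0 0 0 0 0 0 0.7",
)

```text
clock: 69.62
eef_pos: [0.5096, -0.095, 0.0396]
tcp_rot: [3.138, 0.0, 0.007]
ft_force: [-0.6, -0.4, -0.1]
finger_gap: 0.0607
```

Run:
```python
from h import *
st();go((.507,-.0941,.026),down(0))
```

```text
t 69.625 p [ 0.5096 -0.095   0.0396] x [1.     0.0001 0.0043] y [ 0.0001 -1.      0.0036] z [ 0.0043 -0.0036 -1.    ] F [-0.6198 -0.4159 -0.0911] gap 0.0607
shift [-0.0027 -0.001   0.0136] turn [ 0.205  -0.2486  0.0037] rows 1
```

>>> jog_arm(
  steps="-0.0025 -0.001 0.01 0.2 -0.2 0 0.7; 0 0 0.003 0 0 0 0.7; 0 0 0 0 0 0 0; 0 0 0 0 0 0 0; 0 0 0 0 0 0 0; 0 0 0 0 0 0 0; 0 0 0 0 0 0 0; 0 0 0 0 0 0 0",
  force=45,
)

```text
clock: 70.62
eef_pos: [0.5081, -0.0944, 0.0273]
tcp_rot: [3.14, -0.0, 0.005]
ft_force: [1.3, 0.0, 0.5]
finger_gap: 0.0291
```

Run:
```python
from h import *
st();go((.507,-.0941,.026),down(0))
```

```text
t 70.625 p [ 0.5081 -0.0944  0.0273] x [ 1.     -0.0001  0.0032] y [-0.0002 -1.      0.0013] z [ 0.0032 -0.0013 -1.    ] F [1.2982 0.0338 0.453 ] gap 0.0291
shift [-0.0011 -0.0003  0.0013] turn [ 0.0726 -0.1822 -0.0086] rows 1
```

>>> jog_arm(
  steps="0 0 -0.03 0 0 0 0; 0 0 -0.055 0 0 0 0; 0 0 -0.06 0 0 0 0; 0 0 -0.06 0 0 0 0; 0 0 -0.06 0 0 0 0; 0 0 -0.01 0 0 0 0",
)

```text
clock: 71.38
eef_pos: [0.5054, -0.0938, 0.3081]
tcp_rot: [-3.141, -0.001, 0.003]
ft_force: [0.1, -0.6, -2.2]
finger_gap: 0.029
```

Run:
```python
from h import *
st();go((.5815,-.2697,.28),down(0))
```

```text
t 71.375 p [ 0.5054 -0.0938  0.3081] x [ 1.      0.001  -0.0021] y [ 0.001  -1.     -0.0002] z [-0.0021  0.0002 -1.    ] F [ 0.0891 -0.5559 -2.1615] gap 0.029
shift [0.076 0.176 0.028] turn [-0.01    0.1175  0.0547] rows 4
```

>>> jog_arm(
  steps="0.02 0.045 0 0 0 0 0; 0.02 0.045 0 0 0 0 0; 0.018 0.042 0 0 0 0 0; 0.015 0.034 0 0 0 0 0; 0 0 0 0 0 0 0; 0 0 0 0 0 0 0; 0 0 0 0 0 0 0",
)

```text
clock: 72.25
eef_pos: [0.5789, -0.2613, 0.301]
tcp_rot: [-3.139, -0.009, 0.018]
ft_force: [0.8, -1.0, -0.8]
finger_gap: 0.0291
```

Run:
```python
from h import *
s=st();print(s['joint_pos']);go((.5815,-.2697,.22),down(0));im,c=snap("wrist","ar")
```

```text
t 72.25 p [ 0.5789 -0.2613  0.301 ] x [ 0.9999  0.0056 -0.0112] y [ 0.0055 -1.     -0.0025] z [-0.0112  0.0024 -0.9999] F [ 0.7912 -0.9966 -0.7713] gap 0.0291
[ 0.9667  0.369  -0.7904  1.3321  0.2592  1.5562  0.2099]
shift [0.0035 0.0087 0.081 ] turn [-0.1411  0.6414  0.3185] rows 2
```

View pics/ar.png

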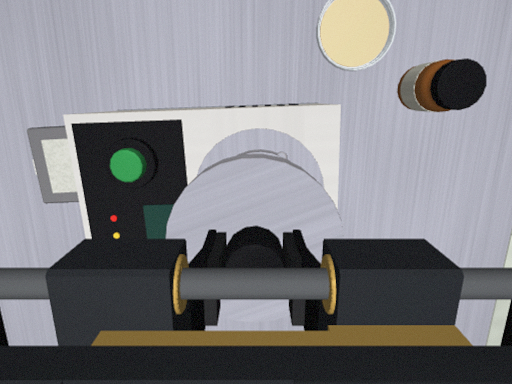

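>>> jog_arm(
  steps="0.0035 0.0085 0.025 0 0.6 0.3 0; 0 0 0.03 0 0 0 0; 0 0 0.015 0 0 0 0; 0 0 0 0 0 0 0; 0 0 0 0 0 0 0",
)

```text
clock: 72.92
eef_pos: [0.5835, -0.2656, 0.2334]
tcp_rot: [3.14, 0.01, 0.007]
ft_force: [1.4, -0.7, -1.5]
finger_gap: 0.0292
```

Run:
```python
from h import *
s=st();go((.5815,-.2697,.205),down(0))
```

```text
t 72.925 p [ 0.5835 -0.2656  0.2334] x [1.     0.0061 0.0043] y [ 0.0061 -1.      0.0014] z [ 0.0044 -0.0014 -1.    ] F [ 1.3683 -0.7007 -1.467 ] gap 0.0292
shift [-0.0022  0.0041  0.0284] turn [ 0.0793 -0.2494  0.3498] rows 1
```

>>> jog_arm(
  steps="-0.002 0.004 0.012 0 -0.2 0.3 0; 0 0 0.008 0 0 0 0; 0 0 0 0 0 0 0; 0 0 0 0 0 0 0",
)

```text
clock: 73.42
eef_pos: [0.5824, -0.2703, 0.2138]
tcp_rot: [3.139, 0.0, 0.005]
ft_force: [-0.0, -0.2, -0.7]
finger_gap: 0.0293
```

Run:
```python
from h import *
s=st();go((.5815,-.2697,.205),down(0))
```

```text
t 73.425 p [ 0.5824 -0.2703  0.2138] x [1.     0.0003 0.0031] y [ 0.0002 -1.      0.0027] z [ 0.0031 -0.0027 -1.    ] F [-0.007  -0.198  -0.6613] gap 0.0293
shift [-0.0009 -0.0006  0.0088] turn [ 0.1547 -0.1748  0.0142] rows 1
```

>>> jog_arm(
  steps="-0.001 -0.0005 0.01 0.1 -0.2 0 0; 0 0 0.008 0 0 0 0; 0 0 0 0 0 0 0; 0 0 0 0 0 0 0",
)

```text
clock: 73.92
eef_pos: [0.5813, -0.2697, 0.1944]
tcp_rot: [3.141, 0.001, -0.001]
ft_force: [0.6, -0.1, -1.2]
finger_gap: 0.029
```

Run:
```python
from h import *
s=st();go((.5815,-.2697,.185),down(0))
```

```text
t 73.925 p [ 0.5813 -0.2697  0.1944] x [ 1.      0.0004 -0.0008] y [ 0.0004 -1.      0.0006] z [-0.0008 -0.0006 -1.    ] F [ 0.6406 -0.1432 -1.2166] gap 0.029
shift [0.0002 0.     0.0094] turn [0.0336 0.0459 0.0206] rows 1
```

>>> jog_arm(
  steps="0 0 0.005 0 0 0 0; 0 0 0.004 0 0 0 0; 0 0 0.004 0 0 0 0",
)

```text
clock: 74.3
eef_pos: [0.5825, -0.2701, 0.1827]
tcp_rot: [3.139, 0.0, 0.004]
ft_force: [-0.6, 0.9, 0.0]
finger_gap: 0.0288
```

>>> jog_arm(
  steps="0 0 0.004 0 0 0 0; 0 0 0.004 0 0 0 0; 0 0 0.003 0 0 0 0",
)

```text
clock: 74.68
eef_pos: [0.5825, -0.2701, 0.1812]
tcp_rot: [3.134, -0.0, 0.004]
ft_force: [-4.6, 1.7, 12.3]
finger_gap: 0.0289
```

>>> jog_arm(
  steps="0 0 0.006 0 0 0 0; 0 0 0.008 0 0 0 0; 0 0 0.008 0 0 0 0",
)

```text
clock: 75.05
eef_pos: [0.5826, -0.2703, 0.181]
tcp_rot: [3.123, -0.002, 0.007]
ft_force: [-15.8, 4.5, 36.6]
finger_gap: 0.029
```

Run:
```python
from h import *
s=st();im,c=snap("wrist","as",(60,80,400,300),2.2);snap("side","as2",(200,70,360,200),5)
```

```text
t 75.05 p [ 0.5826 -0.2703  0.181 ] x [ 1.     -0.0015  0.0045] y [-0.0016 -0.9998  0.0188] z [ 0.0045 -0.0188 -0.9998] F [-15.8151   4.4571  36.6229] gap 0.029
```

View pics/as.png

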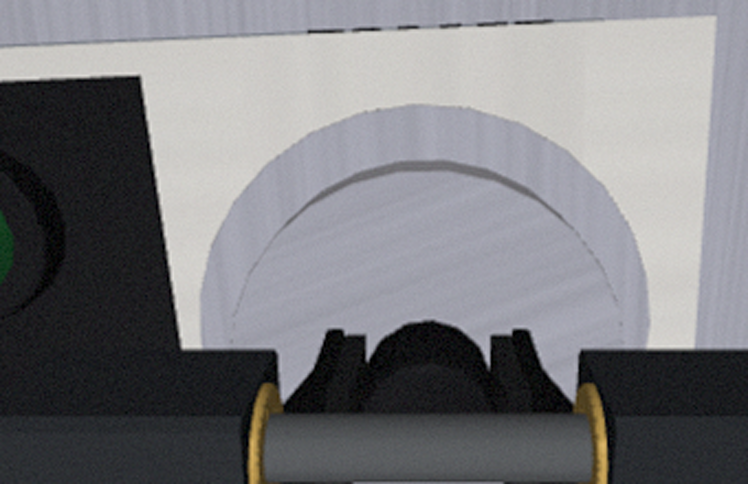

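View pics/as2.png

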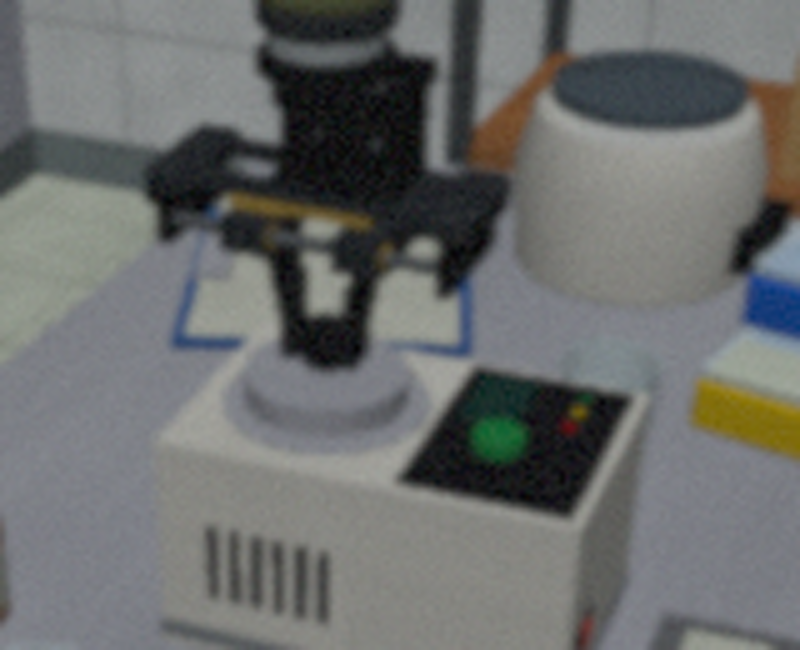

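>>> jog_arm(
  steps="0 0 -0.001 0 0 0 0; 0 0 0 0 0 0 0; 0 0 0 0 0 0 0.7; 0 0 0 0 0 0 0.7; 0 0 0 0 0 0 0.7; 0 0 0 0 0 0 0.7",
)

```text
clock: 75.9
eef_pos: [0.5818, -0.2701, 0.1805]
tcp_rot: [3.124, -0.002, 0.004]
ft_force: [0.7, 0.5, 0.4]
finger_gap: 0.0579
```

>>> jog_arm(
  steps="0 0 -0.02 0 0 0 0.7; 0 0 -0.04 0 0 0 0.7; 0 0 -0.05 0 0 0 0.7; -0.03 0 -0.02 0 0 0 0.3; -0.04 0 0 0 0 0 0; 0 0 0 0 0 0 0; 0 0 0 0 0 0 0",
)

```text
clock: 76.78
eef_pos: [0.5126, -0.2665, 0.3237]
tcp_rot: [3.119, 0.002, 0.018]
ft_force: [0.2, 0.5, 0.5]
finger_gap: 0.0288
```

Run:
```python
from h import *
s=st();print(s['joint_pos']);im,c=snap("wrist","at");snap("side","at2",(200,70,360,200),5)
```

```text
t 76.775 p [ 0.5126 -0.2665  0.3237] x [0.9999 0.0013 0.0115] y [ 0.0011 -0.9998  0.0223] z [ 0.0115 -0.0223 -0.9997] F [0.2182 0.4659 0.4682] gap 0.0288
[ 1.1165  0.1909 -0.8016  1.4668  0.1544  1.5234  0.3206]
```

View pics/at.png

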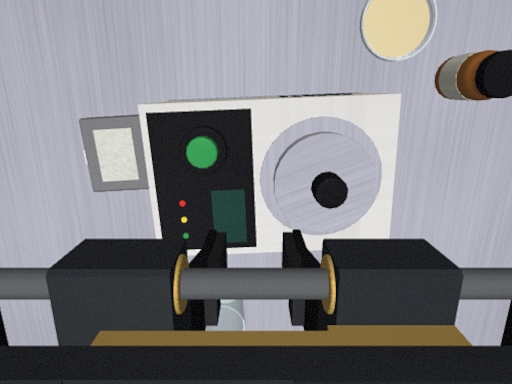

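View pics/at2.png

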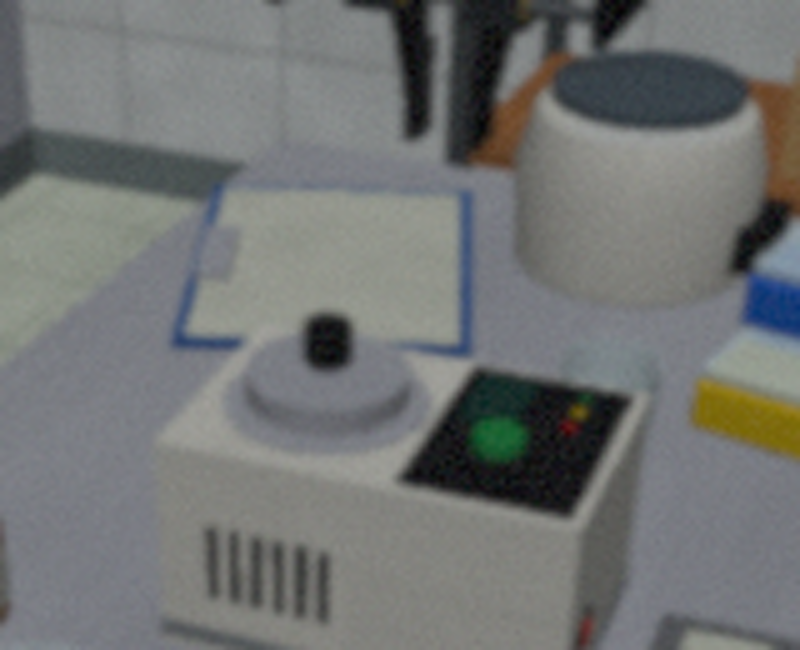

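Run:
```python
from h import *
s=st();im,c=snap("wrist","au")
hs=cv2.cvtColor(im,cv2.COLOR_RGB2HSV)
m=cv2.inRange(hs,(45,130,60),(85,255,255));n,l,stt,cen=cv2.connectedComponentsWithStats(m)
for i in range(1,n):
    if stt[i,4]>300: print(stt[i],cen[i],px2w(c,cen[i],.17))
print(w2px(c,[(.5815,-.270,.202)]))
m=(hs[170:215,300:360,2]<60).astype(np.uint8);n,l,stt,cen=cv2.connectedComponentsWithStats(m);print(stt[1:],cen[1:]+[300,170])
imt,ct=snap("top","au2",(200,130,360,270),4)
hs=cv2.cvtColor(imt,cv2.COLOR_RGB2HSV);m=cv2.inRange(hs,(45,130,40),(85,255,255));n,l,stt,cen=cv2.connectedComponentsWithStats(m)
for i in range(1,n):
    if stt[i,4]>20: print(stt[i],cen[i],px2w(ct,cen[i],.17))
```

```text
t 76.875 p [ 0.5127 -0.2663  0.323 ] x [0.9999 0.0021 0.0107] y [ 0.0019 -0.9998  0.0212] z [ 0.0108 -0.0212 -0.9997] F [ 0.0768  0.3372 -0.5203] gap 0.0207
[185 136  33  33 839] [201.5352 152.174 ] [[ 0.4653 -0.2426  0.17  ]]
[[332.3117 190.0192]]
[[ 12   3  36  36 973]] [[329.1038 190.3577]]
[278 229   5   8  23] [279.5217 232.    ] [[ 0.4686 -0.2351  0.17  ]]
```

View pics/au2.png

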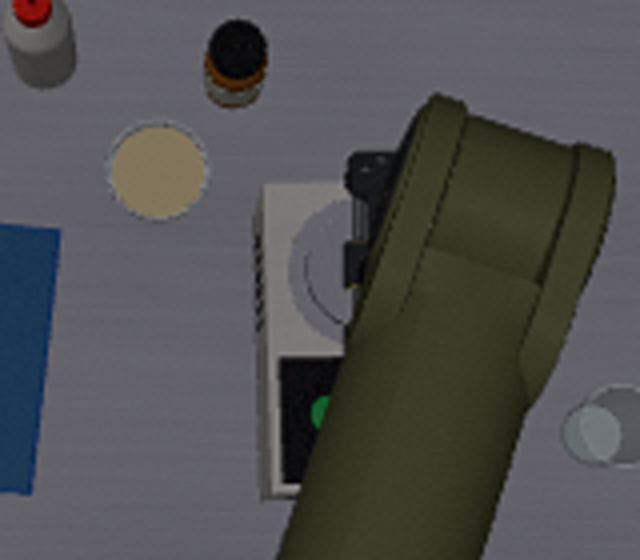

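Run:
```python
from h import *
s=st();go((.466,-.243,.20),down(0))
```

```text
t 76.975 p [ 0.5126 -0.2662  0.3222] x [0.9999 0.0022 0.0098] y [ 0.002  -0.9998  0.0202] z [ 0.0098 -0.0202 -0.9997] F [0.3406 0.5102 0.0977] gap 0.0125
shift [-0.0477 -0.0258  0.1212] turn [ 1.1568 -0.5607  0.1218] rows 3
```

>>> jog_arm(
  steps="-0.022 -0.012 0.035 -1.2 -0.6 0 0; -0.022 -0.012 0.035 0 0 0 0; 0 0 0.03 0 0 0 0; 0 0 0 0 0 0 0; 0 0 0 0 0 0 0",
)

```text
clock: 77.6
eef_pos: [0.4711, -0.243, 0.2184]
tcp_rot: [3.105, 0.011, 0.002]
ft_force: [1.0, 0.1, -0.1]
finger_gap: 0.0002
```

Run:
```python
from h import *
s=st();print(s['joint_pos']);go((.466,-.243,.18),down(0))
```

```text
t 77.6 p [ 0.4711 -0.243   0.2184] x [1.     0.0072 0.001 ] y [ 0.0072 -0.9993  0.037 ] z [ 0.0013 -0.037  -0.9993] F [ 0.9588  0.1239 -0.1481] gap 0.0002
[ 1.1623  0.1091 -0.8044  1.7455  0.1167  1.3076  0.339 ]
shift [-0.0052 -0.0014  0.0384] turn [ 2.1193 -0.064   0.4118] rows 1
  row 1 [-0.0052 -0.0014  0.0384] [ 2.1193 -0.064   0.4118]
```

>>> jog_arm(
  steps="-0.004 -0.001 0.018 2.1 0 0.4 0; 0 0 0.012 0 0 0 0; 0 0 0.004 0 0 0 0; 0 0 0 0 0 0 0; 0 0 0 0 0 0 0",
)

```text
clock: 78.22
eef_pos: [0.4687, -0.2434, 0.184]
tcp_rot: [-3.14, 0.001, -0.006]
ft_force: [-0.2, -0.5, -0.3]
finger_gap: 0.0005
```

Run:
```python
from h import *
s=st();go((.466,-.243,.175),down(0));snap("wrist","av");snap("side","av2",(200,70,360,200),5)
```

```text
t 78.225 p [ 0.4687 -0.2434  0.184 ] x [ 1.     -0.0005  0.0041] y [-0.0005 -1.     -0.0017] z [ 0.0041  0.0017 -1.    ] F [-0.1623 -0.4783 -0.269 ] gap 0.0005
shift [-0.0028 -0.0004  0.009 ] turn [-0.0983 -0.2369 -0.0285] rows 1
```

View pics/av2.png

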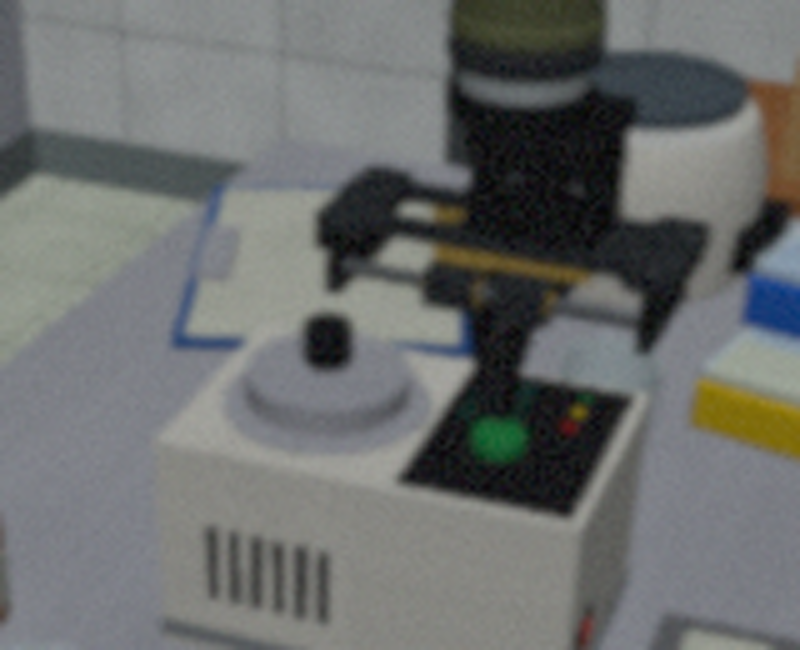

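>>> jog_arm(
  steps="-0.0025 -0.0004 0.008 0 -0.2 0 0; 0 0 0.005 0 0 0 0; 0 0 0.004 0 0 0 0",
)

```text
clock: 78.7
eef_pos: [0.4664, -0.2432, 0.168]
tcp_rot: [3.142, -0.001, 0.001]
ft_force: [-8.0, 3.4, 28.1]
finger_gap: 0.0007
```

>>> jog_arm(
  steps="0 0 0.004 0 0 0 0; 0 0 0.004 0 0 0 0",
)

```text
clock: 78.95
eef_pos: [0.4664, -0.2432, 0.168]
tcp_rot: [3.138, -0.001, -0.003]
ft_force: [-11.1, 5.3, 29.8]
finger_gap: 0.0004
```

Run:
```python
from h import *
s=st();snap("wrist","aw",(100,80,400,300),2.4);snap("side","aw2",(200,70,360,200),5)
```

```text
t 78.95 p [ 0.4664 -0.2432  0.168 ] x [ 1.     -0.0007 -0.0021] y [-0.0007 -1.      0.0037] z [-0.0021 -0.0037 -1.    ] F [-11.1151   5.2874  29.7827] gap 0.0004
```

View pics/aw2.png

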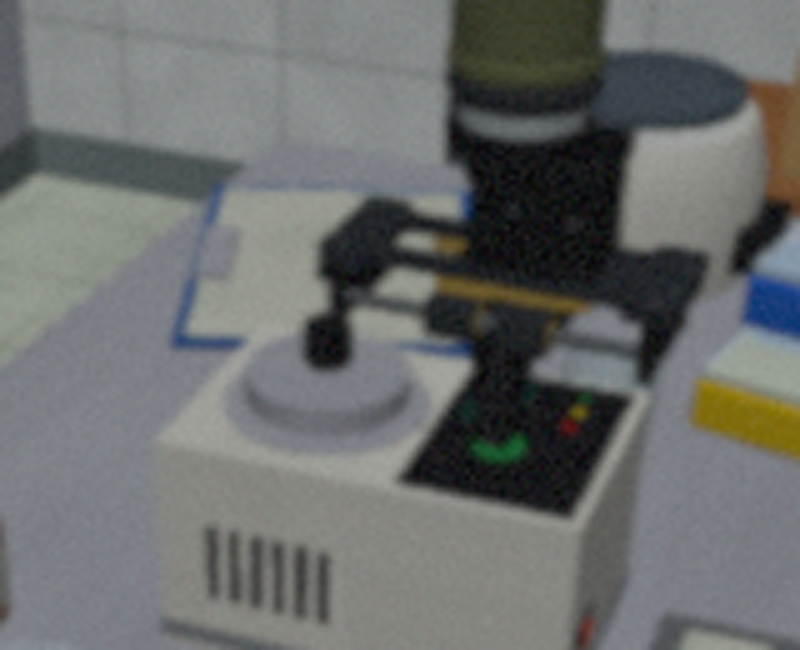

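View pics/aw.png

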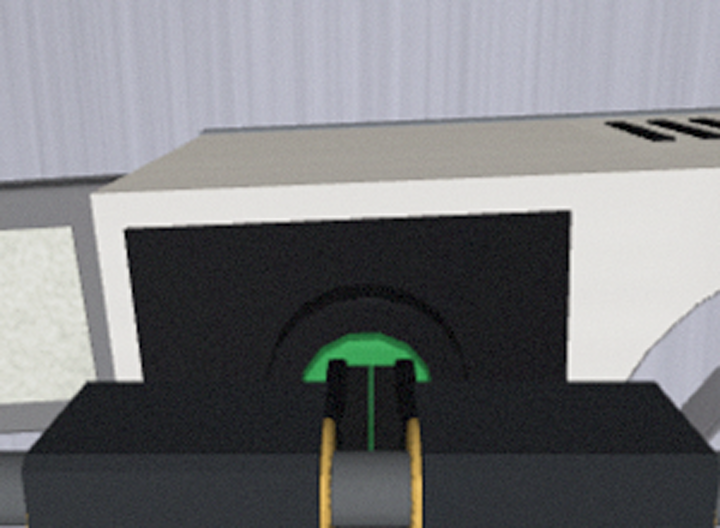

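View pics/av.png

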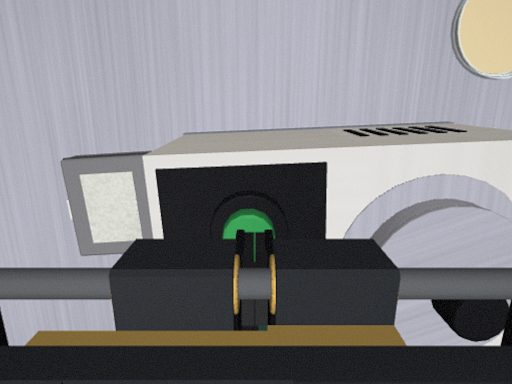

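Run:
```python
from h import *
def g(f):
    im=cv2.imread(f);hs=cv2.cvtColor(im,cv2.COLOR_BGR2HSV);m=cv2.inRange(hs,(50,150,70),(80,255,255));m[:380]=0;m[:, :460]=0;m[:,560:]=0
    ys,xs=np.where(m>0);print(f,xs.min(),xs.max(),ys.min(),ys.max(),len(xs), [int(ys[xs==x].max()) for x in (485,495,505,515)])
for f in ("pics/at2.png","pics/av2.png","pics/aw2.png"): g(f)
```

```text
pics/at2.png 473 524 418 457 1616 [454, 457, 457, 451]
pics/av2.png 473 525 419 459 1589 [454, 458, 457, 452]
pics/aw2.png 475 524 438 459 632 [457, 459, 459, 457]
```

>>> jog_arm(
  steps="0 0 -0.002 0 0 0 0; 0 0 0 0 0 0 0",
)

```text
clock: 79.3
eef_pos: [0.4668, -0.2433, 0.1718]
tcp_rot: [3.136, -0.001, -0.002]
ft_force: [-0.4, 0.6, 2.8]
finger_gap: 0.0004
```

>>> jog_arm(
  steps="0 0 -0.0025 0 0 0 0; 0 0 0 0 0 0 0",
)

```text
clock: 79.55
eef_pos: [0.4669, -0.2433, 0.1738]
tcp_rot: [3.136, -0.001, -0.002]
ft_force: [0.0, 0.2, 1.7]
finger_gap: 0.0008
```

>>> jog_arm(
  steps="0 0 -0.0025 0 0 0 0; 0 0 0 0 0 0 0",
)

```text
clock: 79.8
eef_pos: [0.4666, -0.2432, 0.1755]
tcp_rot: [3.137, -0.001, -0.003]
ft_force: [0.2, -0.3, -0.6]
finger_gap: 0.0003
```

>>> jog_arm(
  steps="0 0 -0.003 0 0 0 0; 0 0 0 0 0 0 0",
)

```text
clock: 80.05
eef_pos: [0.4664, -0.243, 0.1782]
tcp_rot: [3.138, -0.001, -0.003]
ft_force: [0.1, -1.1, 0.3]
finger_gap: 0.0008
```

The button stood at about 0.174 m, bottomed out at 0.168 m (6 mm, 28 N), and its spring followed the fingers back up. Retreating for a final check.

>>> jog_arm(
  steps="0 0 -0.03 0 0 0 0; 0 0 -0.05 0 0 0 0; 0 0 -0.06 0 0 0 0; -0.02 -0.05 -0.02 0 0 0 0; -0.02 -0.055 0 0 0 0 0; -0.01 -0.055 0 0 0 0 0; 0 -0.055 0 0 0 0 0; 0 0 0 0 0 0 0",
)

```text
clock: 81.05
eef_pos: [0.4159, -0.0209, 0.3432]
tcp_rot: [3.138, -0.001, 0.0]
ft_force: [-0.4, -1.4, 0.9]
finger_gap: 0.0003
```

Run:
```python
from h import *
s=st();print(s['joint_pos']);snap("top","ax",(100,100,400,310),2.6);snap("side","ax2",(100,50,400,350),2)
snap("top","ax3",(250,150,340,260),7)
snap("side","ax4",(220,110,340,210),6)
```

```text
t 81.05 p [ 0.4159 -0.0209  0.3432] x [ 1.     -0.0009  0.0003] y [-0.0009 -1.      0.0039] z [ 0.0003 -0.0039 -1.    ] F [-0.3549 -1.3887  0.9321] gap 0.0003
[ 1.0599 -0.2957 -0.8397  1.7463 -0.2151  1.5942  0.2361]
```

View pics/ax.png

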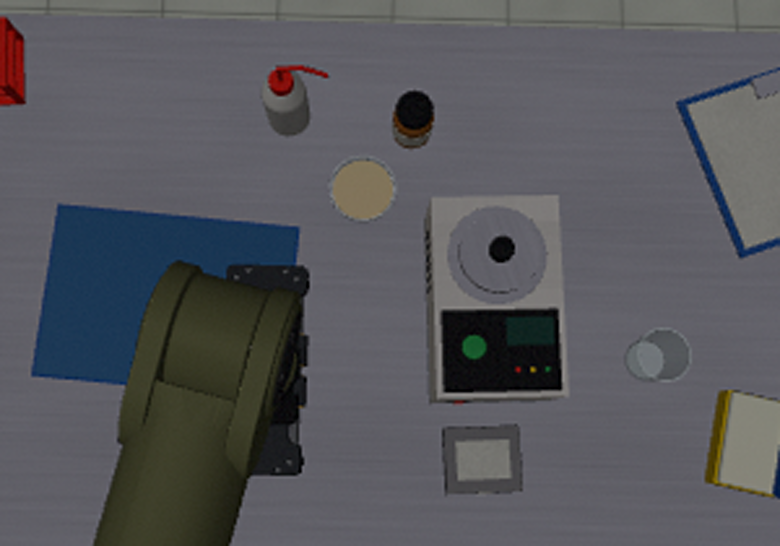

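View pics/ax2.png

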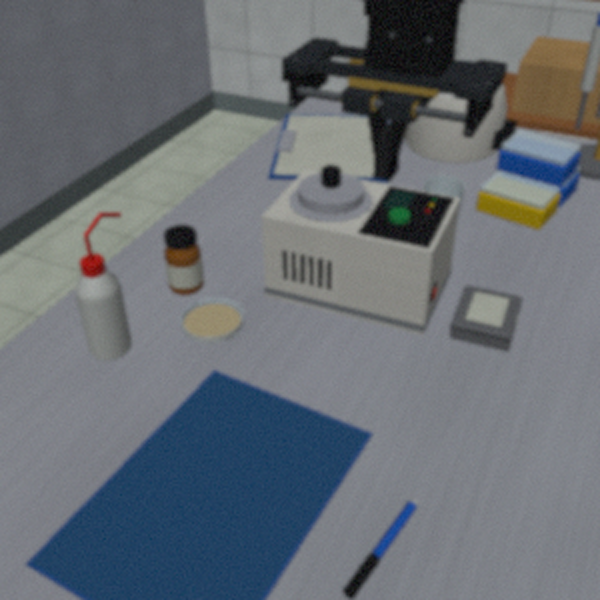

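View pics/ax4.png

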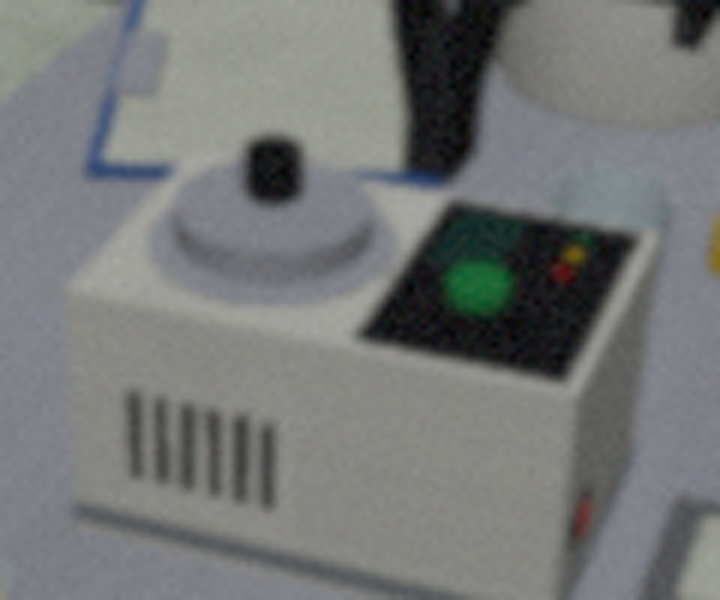

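>>> jog_arm(
  steps="0.02 0 0.01 0 0 0 0; 0.03 0 0.01 0 0 0 0; 0.03 0 0 0 0 0 0; 0.01 0 0 0 0 0 0; 0 0 0 0 0 0 0; 0 0 0 0 0 0 0",
)

```text
clock: 82.0
eef_pos: [0.5076, -0.0387, 0.3191]
tcp_rot: [-3.136, 0.043, 0.008]
ft_force: [-0.3, -0.7, 0.3]
finger_gap: 0.0006
```

Run:
```python
from h import *
s=st();print(s['joint_pos'],np.abs(s['dq']).max())
for n,box in (("top",(262,170,320,260)),("side",(225,125,335,215))):
    a=cv2.imread(f"pics/a_{n}.png");b=read_camera(n)[:,:,::-1];x0,y0,x1,y1=box
    d=cv2.absdiff(cv2.GaussianBlur(a,(3,3),0),cv2.GaussianBlur(b,(3,3),0))[y0:y1,x0:x1].max(2)
    print(n,"mean",d.mean(),"n>40",(d>40).sum())
    ys,xs=np.where(d>40);print(list(zip(xs[:8]+x0,ys[:8]+y0)))
    def kn(i):
        w=i[y0:y0+60].max(2)[:, x0:x1]; 
        sub=(slice(185,207),slice(280,305)) if n=="top" else (slice(130,148),slice(255,278))
        m=(i[sub].max(2)<45);ys,xs=np.where(m);return xs.mean()+sub[1].start,ys.mean()+sub[0].start,len(xs)
    print("knob",kn(a),kn(b))
```

```text
t 82.0 p [ 0.5076 -0.0387  0.3191] x [ 0.9996 -0.0276 -0.0052] y [-0.0276 -0.9996 -0.0056] z [-0.005   0.0057 -1.    ] F [-0.3008 -0.7214  0.3132] gap 0.0006
[ 1.0629  0.0477 -1.0557  1.603   0.0359  1.5202 -0.0218] 0.012386293034920145
top mean 2.961494252873563 n>40 0
[]
knob (np.float64(292.45454545454544), np.float64(195.36363636363637), 77) (np.float64(292.5128205128205), np.float64(195.3846153846154), 78)
side mean 7.333737373737374 n>40 164
[(np.int64(247), np.int64(125)), (np.int64(248), np.int64(125)), (np.int64(249), np.int64(125)), (np.int64(250), np.int64(125)), (np.int64(251), np.int64(125)), (np.int64(252), np.int64(125)), (np.int64(253), np.int64(125)), (np.int64(254), np.int64(125))]
knob (np.float64(265.0), np.float64(138.0), 59) (np.float64(262.50602409638554), np.float64(136.42168674698794), 83)
```

Run:
```python
from station import ticket
print(ticket.sign_off())
```

```text
the job is handed in; nothing more can be done
None
```

I did the whole job in the order asked and handed it in at about 82 s. The sign-off reports no verdict.

- **Lid off:** I pulled the lid off the steriliser and laid it on the bench between the mat and the steriliser.
- **Instruments:** All six (white, black, orange, yellow, red, green) went into the well working end down, handle up. The yellow loop first came to rest across the collar, so I gripped it again and dropped it in properly. Red and green lean the most; I measured their handle ends about 15 mm below the rim.
- **Lid on:** I pressed the lid down with up to 37 N. It stopped at the height expected for a seated lid.
- **Start button:** It went down 6 mm to a hard stop at about 28 N, and its spring followed the fingers back up.

**Last checks:** In the final top view the steriliser matches the starting picture, with no pixel differing noticeably and the knob within 0.1 px. The mat is empty as far as both views show, and the other items show no visible shift. The same comparison from the side camera told me nothing, because the arm was in the frame.

**Joint limits:** Three joints came very close to their range limits on the way. Joint 6 read 2.0509 against a listed 2.05, joint 3 read -1.379 against -1.38, and joint 2 read -0.296 against -0.30. The joint 6 reading is nominally 0.001 rad over, so check it if the limit is strict.

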